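# Tip the marked packs out of the row and scan their labels

### The job

Stock check: tip each pack with a coloured spine (two or three of red, yellow and blue are there) forward out of its tightly packed row in the rack, pull it free and stand it upright on the chopping board. Once all of them stand there, take the hand scanner by its head and, for red, then yellow, then blue, hold it upright, square on to the middle of the pack's bar-code label with its window about 9 cm away, steady for two seconds; then stand it back in the middle of its round pad. The plain brown packs must be left standing in their slots, the marked ones upright on the board, and the jug, mug and tea box alone.

Things in the scene. Friction and masses are not known exactly. Their poses are not given: they have to be found in the camera images.
- pack_red: slim white pack 95 mm deep (x), 38 wide (y), 170 high, 0.16 kg; red spine (narrow front, -x), top and foot band; origin at the centre of its underside, z up. Starts in slot y = -84, 0 or +84 mm of the rack, front to the rack's front, with plain packs 4 mm away on both sides. Bar-code label on its broad +y side. May be absent
- pack_yellow: slim white pack 95 mm deep (x), 38 wide (y), 170 high, 0.16 kg; yellow spine (narrow front, -x), top and foot band; origin at the centre of its underside, z up. Starts in slot y = -84, 0 or +84 mm of the rack, front to the rack's front, with plain packs 4 mm away on both sides. Bar-code label on its broad +y side. May be absent
- pack_blue: slim white pack 95 mm deep (x), 38 wide (y), 170 high, 0.16 kg; blue spine (narrow front, -x), top and foot band; origin at the centre of its underside, z up. Starts in slot y = -84, 0 or +84 mm of the rack, front to the rack's front, with plain packs 4 mm away on both sides. Bar-code label on its broad +y side. May be absent
- label_red (a point): centre of the red pack's bar-code label (66 x 40 mm, white with black bars), on its broad +y side, 110 mm above its foot, in the middle of its depth
- label_yellow (a point): centre of the yellow pack's bar-code label (66 x 40 mm, white with black bars), on its broad +y side, 110 mm above its foot, in the middle of its depth
- label_blue (a point): centre of the blue pack's bar-code label (66 x 40 mm, white with black bars), on its broad +y side, 110 mm above its foot, in the middle of its depth
- plain_0: plain brown cardboard pack of the same size (95 deep x 38 wide x 170 mm high) that stays in the rack; origin at the centre of its underside, z up
- plain_1: plain brown cardboard pack of the same size (95 deep x 38 wide x 170 mm high) that stays in the rack; origin at the centre of its underside, z up
- plain_2: plain brown cardboard pack of the same size (95 deep x 38 wide x 170 mm high) that stays in the rack; origin at the centre of its underside, z up
- plain_3: plain brown cardboard pack of the same size (95 deep x 38 wide x 170 mm high) that stays in the rack; origin at the centre of its underside, z up
- rack: fixed wooden rack; origin on the worktop under the middle of the row, front to -x, z up. Floor 8 mm high, 7 slots 42 mm apart along y, packs' front faces at x = -48, rear faces at x = +48 mm. Outside width 315 mm; end walls 110 mm high. Metal ribs 2 mm thick, 45 mm high, stand between the slots; a toe strip 5 mm high in front leaves the packs' feet 5 mm of play
- rack_back (a point): middle of the top of the rack's low back stop, 58 mm above the worktop, 56 mm behind (+x) the rack's origin; above and behind it all is open, so a finger can be put down behind the upper part of a pack
- rack_rail (a point): middle of the steel lean rail (10 mm thick, along y), 109 mm in front of the rack's origin, 68 mm up. A pack pushed forward at its top pivots on its lower front edge; past balance (about 0.5 rad) it falls on to this rail and stays leaning forward 0.7 to 0.75 rad, its upper end out in front of its neighbours; pushed less it falls back into the row
- board: fixed wooden chopping board, 250 (its x) x 360 (its y) x 22 mm; origin at the centre of its underside, on the worktop
- scanner: loose hand scanner standing upright on a round weighted foot (74 mm across), about 0.3 kg, 101 mm high; origin at the centre of the foot's underside, z up, it looks along its +x. White head 66 (x) x 34 (y) x 42 mm, centred 80 mm above the foot, to be gripped across its 34 mm; a grey stem 24 mm square below it
- scan_window (a point): middle of the scanner's black window, 35 mm in front (+x) of the scanner's axis, 80 mm above its foot
- scan_focus (a point): the scanner's reading point: 90 mm straight in front of the window (125 mm in front of the scanner's axis), 80 mm above its foot
- scanner_pad: fixed round black pad, 104 mm across, 3 mm thick, with a grey disc at its middle; origin at its centre on the worktop; the scanner's parking place
- milk_jug: orange milk jug, about 67 x 103 x 85 mm, a bystander; origin at the centre of its underside
- mug_white: white mug, about 116 x 85 x 93 mm, a bystander; origin at the centre of its underside
- tea_box: black tea box, 68 x 136 x 69 mm, a bystander; origin at the centre of its underside

How it is judged:
By the outcome, as a careful person would: the job done as asked, in the order asked, and still so for the second after the job is handed in, with the robot touching nothing.
Of pack_red, pack_yellow, pack_blue only 2 to 3 are there at a start; the rules pass over those that are not, and their reading is None.
At some moment in a run one of scanner may be knocked a few centimetres aside while the robot is not near it.
It also fails if it takes over 210 s, if anything falls off the work surface, if the arm or the gripper's body presses on something with over 40 N, if the wrist force passes 120 N, or if a joint passes its speed limit or range.

### The arm

A 6-joint arm with a two-finger parallel gripper is mounted at the origin on a cart in front of the work surface, level with it; the furniture and walls round the work are solid. World frame = base frame: x ahead of the robot, y to its left, z up, the work surface at z = 0. Lengths are in m, angles in rad, forces in N, time in s.
With the tool pointing down it reaches from about 0.3 to 0.875 m from the base axis. Payload 6.4 kg.
Tool frame: the origin (TCP) lies midway between the tips of the shut fingers; the grasp point (between the pads) lies robot.grasp_offset behind it (robot.grasp_offset is the distance from the TCP to the grasp point, in m); z points along the fingers, x is the direction in which the jaws open and shut, and the axes are right-handed (so a half turn about z gives the same grasp; the last joint's range is limited). The gripper opens to 88 mm and grips with 3 to 60 N. Pads are 18 mm wide; open, the fingers measure 123 mm over their backs; the gripper's body (75 mm by 187 mm) begins 45 mm behind the grasp point.
Start: joints at [1.075, 0.181, 1.607, -0, 1.354, -0.206], TCP at [0.164, 0.551, 0.239] pointing down, gripper open.
Joint ranges: [-2.99, 2.99], [-0.89, 2.07], [0.3, 2.58], [-1.14, 4.28], [0, 2.63], [-3.12, 3.12]. Speed limits (rad/s): [2.57, 2.57, 3.01, 3.14, 3.14, 3.14].

### API

Orientations are given as a unit quaternion [w, x, y, z].
In Python, from cell import sensors, optics, robot gives the robot as it stands.
- The arm moves only by the tool drive_tool, never from a script. Its argument "steps" is a list of rows, each a list of 3 entries, a list of its own where there are three numbers: the shift along the tool's x, y, z in units of 40 mm (1.0 is 40 mm), then the turn about the tool's z in units of 5 degrees (1.0 is 5 degrees), then the opening, from 0 (shut) to 1 (fully open). A call has 1 to 12 rows; each row is the pose to reach, as a shift and turn from the pose commanded when the call began, along the tool's axes at that moment; what a row does not reach only later rows make up. A row lasts 1/12 s, in which the tool goes at most 41.7 mm and 7.16 degrees, less where a joint would pass 70% of its speed; a pose out of reach is approached as far as the arm can. A call with a gripper value outside its range is refused whole. The fingers move at their own pace and stop on an object; the grip force is fixed at half the most. Time passes only in rows, so rows that repeat a pose let the fingers close. It gives the time, the measured TCP pose, the force and the opening at its end, in the units of the state.
- sensors.observe(): the state, without advancing time (a new reading comes with each control period).
- optics.grab_frame(name): name is "scene" or "top"; returns a dict with "color" (480x640x3 uint8, red, green, blue), "intrinsics" (3x3 intrinsics, pixels), "distortion" ([k1, k2, p1, p2, k3] as OpenCV has them; the pictures are not rectified), "T" (4x4, takes a point from camera to world coordinates). Camera axes: x right, y up, looking along -z (the intrinsics and any distortion apply to the point x, -y, -z); pixel columns grow to the right and rows downward; lengths in m; the calibration is good to about 2 mm. A picture is of the moment at which its call begins. There is no depth.
- robot.sign_off(): hands the job in, once; it reports no verdict.
Trained networks look in a picture, given as the dict that the camera call returned (one of the last four; its "shot" number tells which), for a name from the list of things; names that differ only in an ending like _2 or _b are one class to them, and where a whole thing is asked for, a point or a joint stands for the part that bears it (a point fixed in the world has none). Each returns a list of dicts, best first, with "confidence" (0 to 1); they miss things now and then, are a little off and sometimes report something else, mostly with a low value. They report only what shows in the picture. A call takes as long as a camera call.
- optics.look_for(name, picture): "box" ([left, top, width, height] in pixels, round what is visible of it).
- optics.trace(name, picture): "mask" (480x640 bool, what is visible of it) and "box" ([left, top, width, height] in pixels, round what is visible of it).
- optics.pinpoint(name, picture): "position" ([column, row] in pixels: a listed point, or the origin of a listed thing).
The state is a dict: "time": time; "joint_positions": joint angles; "dq": joint speeds; "effort": joint torques, N m; "tool_pos": TCP position; "tool_rot": TCP orientation; "wrist_force": force on the tool from outside, world axes, zero at the start; "wrist_torque": the same for the moment, N m; "opening": finger opening in m.
Only numpy, scipy, OpenCV 4.12 (cv2) and the standard library are available. Lean on these libraries where they do the work, as an engineer would, in place of code of your own. Each camera call takes 0.05 s, during which the arm holds its last target.

## Working session

There is one attempt and no reset: what is moved stays moved. The work goes in short steps, Python scripts to look and compute and a tool call to move; the robot and the scene stay as the last step left them, time stands still between calls to the robot, and variables do not carry over. Pictures are saved under pics/ and viewed, and the job is handed in when it is done.

Besides the shell and the picture viewer there is one more tool, called after "Request:" by a JSON object that holds its "name" and its "arguments", one argument or row to a line. drive_tool: Moves the arm, as the interface text tells. Its arguments: {"type":"object","properties":{"steps":{"type":"array","items":{"type":"array"}}},"required":["steps"]}

```bash
ls -la; mkdir -p pics; python3 - <<'E'
from cell import sensors, optics, robot
import cv2
print(sensors.observe()); print(robot.grasp_offset)
for n in ("scene","top"):
    f=optics.grab_frame(n); cv2.imwrite(f"pics/{n}0.png",f["color"][:,:,::-1]); print(n,f["intrinsics"],f["distortion"],f["T"],f["shot"])
E
```

```text
total 12
drwxr-xr-x  3 agent agent 4096 Dec  6 19:22 .
drwxr-xr-x 23 root  root  4096 Dec  6 19:22 ..
drwxr-xr-x  2 agent agent 4096 Dec  6 19:22 pics
{'time': 0.0, 'joint_positions': array([ 1.07468563e+00,  1.81516487e-01,  1.60797289e+00, -3.35355989e-05,
        1.35378850e+00, -2.06345596e-01]), 'dq': array([-0.00029926,  0.00197785, -0.00122292,  0.00100057,  0.00029309,
       -0.00012451]), 'effort': array([ 6.56146294e-04, -4.33849919e+01, -3.41861022e+01,  7.03649037e-02,
        3.86174116e-02, -7.87563158e-05]), 'tool_pos': array([0.16405894, 0.55055688, 0.23784091]), 'tool_rot': array([ 3.69302786e-04,  8.01785280e-01,  5.97611625e-01, -7.57545400e-04]), 'wrist_force': array([-0.40693571, -0.10441861,  0.73268924]), 'wrist_torque': array([-0.00601275, -0.02583725, -0.01853254]), 'opening': 0.08837064568408338}
0.0187
scene [[453.3494229    0.         319.9377205 ]
 [  0.         453.3494229  236.81500987]
 [  0.           0.           1.        ]] [-0.08180214  0.          0.          0.          0.        ] [[ 0.82339698 -0.2549364   0.50697617  1.07643122]
 [ 0.56727959  0.39267697 -0.72387751 -0.69413312]
 [-0.01453514  0.8836358   0.46794925  0.55535699]
 [ 0.          0.          0.          1.        ]] 1
top [[449.46572412   0.         317.71996999]
 [  0.         449.46572412 245.90366068]
 [  0.           0.           1.        ]] [-0.11002286  0.          0.          0.          0.        ] [[ 0.34028737  0.73033223 -0.59230004 -0.05233585]
 [-0.9403084   0.26761525 -0.21024315 -0.17965263]
 [ 0.00496117  0.6284878   0.77780362  0.93670439]
 [ 0.          0.          0.          1.        ]] 2
```

View pics/scene0.png

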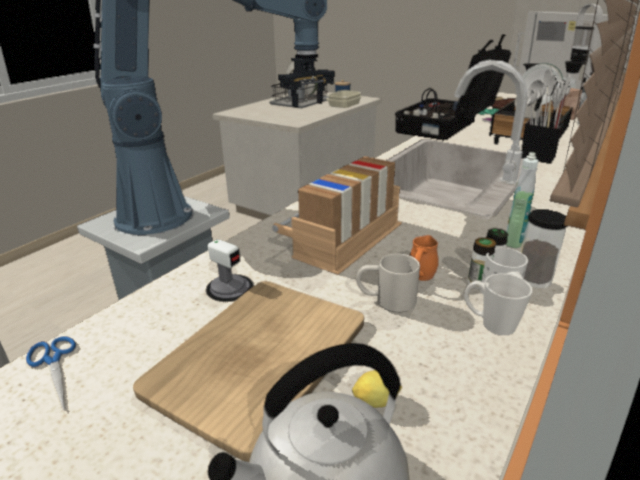

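View pics/top0.png

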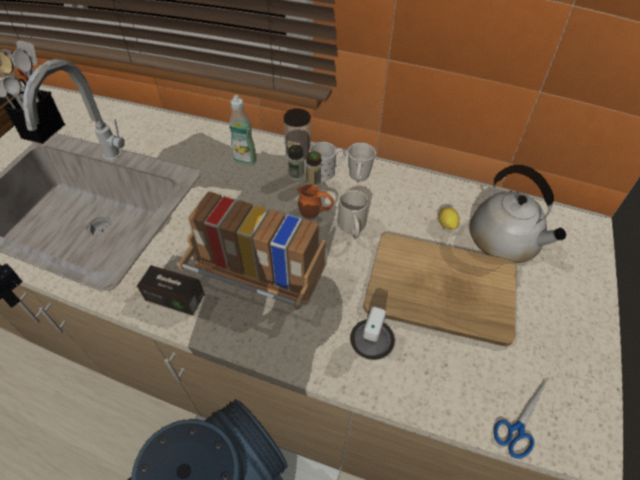

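The top picture shows all three marked packs: red at (215,235), yellow at (252,240) and blue at (287,250). The scanner is at (375,330), the board around (443,285) and the tea box at (170,290). Next I'll measure positions.

```bash
cat > h.py <<'E'
from cell import sensors, optics, robot
import cv2, numpy as np
from scipy.optimize import least_squares
from scipy.spatial.transform import Rotation as R
def proj(f,P):
    P=np.atleast_2d(P); T=np.linalg.inv(f["T"]); C=P@T[:3,:3].T+T[:3,3]; C=C*[1,-1,-1]
    return cv2.projectPoints(C,np.zeros(3),np.zeros(3),f["intrinsics"],np.array(f["distortion"]))[0].reshape(-1,2)
def ray(f,uv):
    n=cv2.undistortPoints(np.array([[uv]],float),f["intrinsics"],np.array(f["distortion"])).reshape(2)
    d=f["T"][:3,:3]@np.array([n[0],-n[1],-1]); return f["T"][:3,3],d
def onz(f,uv,z):
    o,d=ray(f,uv); return o+d*(z-o[2])/d[2]
def tri(obs):
    A=[];b=[]
    for f,uv in obs:
        o,d=ray(f,uv); d=d/np.linalg.norm(d); M=np.eye(3)-np.outer(d,d); A.append(M); b.append(M@o)
    A=np.vstack(A);b=np.hstack(b); x=np.linalg.lstsq(A,b,rcond=None)[0]; return x,np.linalg.norm(A@x-b)
def grab(tag=None):
    d={}
    for n in ("scene","top"):
        d[n]=optics.grab_frame(n)
        if tag: cv2.imwrite(f"pics/{n}_{tag}.png",d[n]["color"][:,:,::-1])
    return d
def pin(F,name):
    out=[]
    for n in F:
        r=optics.pinpoint(name,F[n])
        if r: out.append((n,np.array(r[0]["position"]),r[0]["confidence"]))
    return out
E
python3 - <<'E'
from h import *
np.set_printoptions(precision=4,suppress=True)
F=grab()
for nm in ["rack","rack_back","rack_rail","board","scanner","scan_window","scanner_pad","pack_red","pack_yellow","pack_blue","milk_jug","mug_white","tea_box","scan_focus"]:
    o=pin(F,nm)
    s=[(a,b.round(1),round(c,2)) for a,b,c in o]
    z=None
    if len(o)==2: print(nm,s,*tri([(F[a],b) for a,b,c in o]))
    else: print(nm,s)
    for a,b,c in o: print("    z0",a,onz(F[a],b,0)[:2])
E
```

```text
rack [('scene', array([351.4, 239.3]), 0.64), ('top', array([263. , 265.9]), 0.61)] [0.5527 0.1875 0.0018] 0.006891476885046077
    z0 scene [0.5508 0.198 ]
    z0 top [0.5496 0.1839]
rack_back [('scene', array([366.7, 223. ]), 0.57)]
    z0 scene [0.5371 0.3029]
rack_rail [('scene', array([348.4, 237.5]), 0.63), ('top', array([235.3, 284.6]), 0.91)] [ 0.5017  0.2508 -0.0391] 0.013196618858380714
    z0 scene [0.5392 0.2022]
    z0 top [0.4721 0.2255]
board [('scene', array([259.5, 356.6]), 0.66), ('top', array([442.7, 288.5]), 0.69)] [ 0.6408 -0.2667  0.0005] 0.003225703350227116
    z0 scene [ 0.6411 -0.2639]
    z0 top [ 0.6396 -0.2685]
scanner [('scene', array([227.8, 286. ]), 0.56), ('top', array([372.4, 339.6]), 0.57)] [ 0.4409 -0.1395  0.0043] 0.0004029308767910427
    z0 scene [ 0.436  -0.1348]
    z0 top [ 0.443  -0.1395]
scan_window [('scene', array([238.2, 258.9]), 0.97), ('top', array([380.3, 307.7]), 0.58)] [ 0.4803 -0.1375  0.0843] 0.00146339068304194
    z0 scene [ 0.3737 -0.0365]
    z0 top [ 0.5321 -0.1343]
scanner_pad [('scene', array([232.5, 286.2]), 0.67), ('top',
[... 544 characters left out ...]
z0 scene [0.5405 0.1268]
    z0 top [0.5403 0.1096]
milk_jug [('scene', array([417.7, 277.8]), 0.76), ('top', array([312.5, 210.6]), 0.77)] [0.7707 0.1269 0.0024] 0.0069992251367548535
    z0 scene [0.7688 0.1229]
    z0 top [0.778  0.1318]
mug_white [('scene', array([386.8, 303.7]), 0.73), ('top', array([351.8, 227.4]), 0.92)] [ 0.7547  0.0054 -0.0022] 0.004095460056475316
    z0 scene [ 0.7554 -0.0013]
    z0 top [0.7556 0.0072]
tea_box [('scene', array([348.2, 239.6]), 0.44), ('top', array([174.6, 299.5]), 0.65)] [ 0.4271  0.4048 -0.1219] 0.01615332496750648
    z0 scene [0.5448 0.1921]
    z0 top [0.3794 0.3474]
scan_focus [('top', array([313.9, 211.7]), 0.52)]
    z0 top [0.7753 0.1265]
```

```bash
python3 - <<'E'
import cv2
a=cv2.imread("pics/top0.png"); cv2.imwrite("pics/z1.png",cv2.resize(a[180:320,130:340],None,fx=3.7,fy=3.7,interpolation=2))
cv2.imwrite("pics/z2.png",cv2.resize(a[220:360,340:530],None,fx=4,fy=4,interpolation=2))
a=cv2.imread("pics/scene0.png"); cv2.imwrite("pics/z3.png",cv2.resize(a[140:290,260:460],None,fx=4,fy=4,interpolation=2))
E
```

```text
(no output)
```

View pics/z1.png

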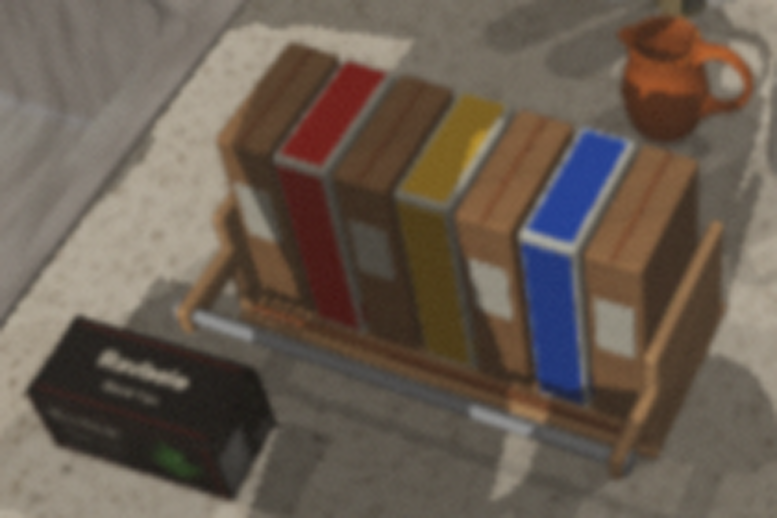

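View pics/z2.png

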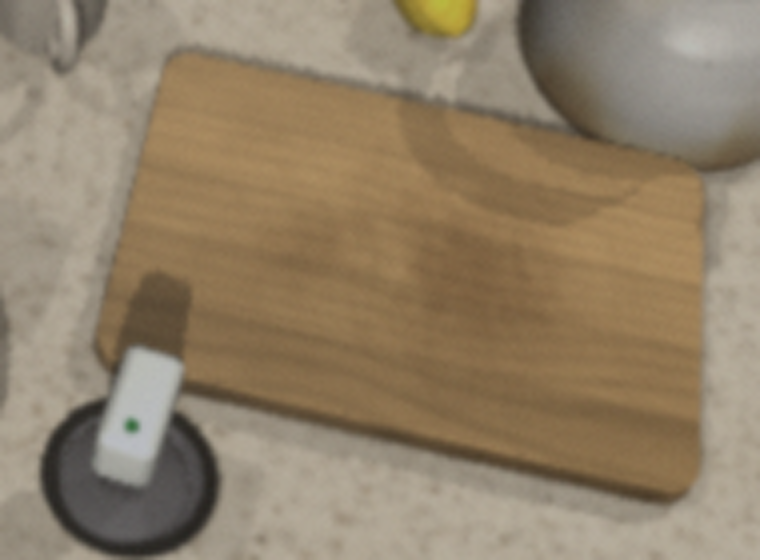

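View pics/z3.png

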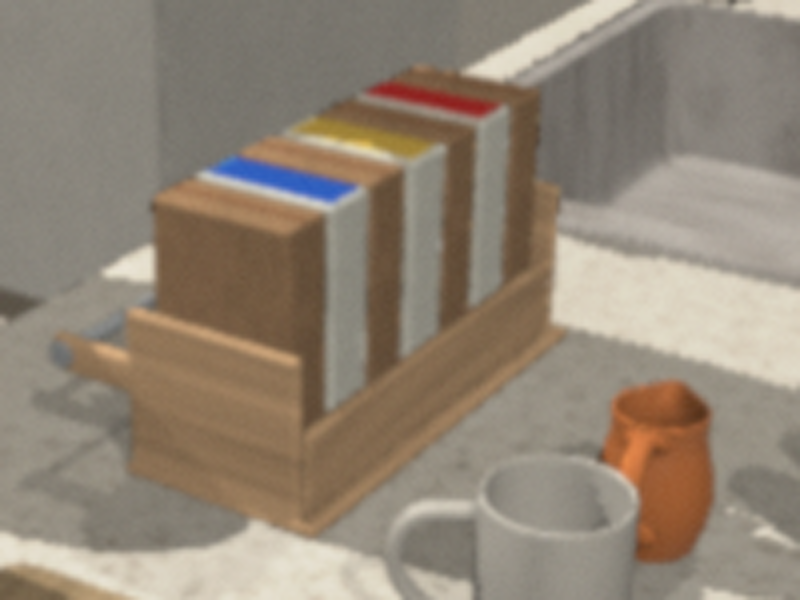

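The crops show the rack row clearly, with red, yellow and blue in slots +84, 0 and −84. The scanner stands at the centre of its pad, its head pointing over the board corner. I'll fit the rack, board and scanner poses from the visible corners.

```bash
python3 - <<'E'
from h import *
np.set_printoptions(precision=4,suppress=True)
F=grab()
t=lambda u,v:(130+u/3.7,180+v/3.7); s=lambda u,v:(260+u/4,140+v/4)
zt=.178
O=[("top",t(237,143),(-48,145)),("top",t(290,45),(47,145)),("top",t(697,160),(47,-145)),("top",t(638,272),(-48,-145)),
("top",t(522,238),(-48,-65)),("top",t(578,250),(-48,-103)),("top",t(585,128),(47,-65)),("top",t(635,145),(47,-103)),
("top",t(278,157),(-48,103)),("top",t(330,165),(-48,65)),("top",t(345,62),(47,103)),("top",t(385,70),(47,65)),
("scene",s(155,205),(-48,-145)),("scene",s(290,235),(47,-145)),("scene",s(327,205),(47,-103)),("scene",s(360,188),(47,-65)),("scene",s(405,161),(47,-19)),("scene",s(443,146),(47,19)),("scene",s(475,121),(47,65)),("scene",s(508,105),(47,103)),("scene",s(538,90),(47,145))]
def res(p):
    r=[]
    for n,uv,(a,b) in O:
        c,sn=np.cos(p[2]),np.sin(p[2]); P=[p[0]+c*a/1e3-sn*b/1e3,p[1]+sn*a/1e3+c*b/1e3,zt]
        r.append(proj(F[n],P)[0]-uv)
    return np.array(r).ravel()
q=least_squares(res,[.55,.19,0],loss="soft_l1"); print("rack",q.x,np.degrees(q.x[2])); print(res(q.x).reshape(-1,2))
# board: top corners z=.022  z2 scale 4 offset (340,220)
t2=lambda u,v:(340+u/4,220+v/4)
for u,v in [(165,48),(705,170),(695,500),(95,365)]: print("board",onz(F["top"],t2(u,v),.022))
for uv in [(262,282),(365,320),(243,455),(137,383)]: print("board scene",onz(F["scene"],uv,.022))
# scanner head top z=.101(+.003)
for u,v in [(137,347),(185,357),(150,483),(93,470),(131,425)]: print("head",onz(F["top"],t2(u,v),.104 if v!=483 and v!=470 else .104))
print("pad", onz(F["top"],t2(42,468),.003),onz(F["top"],t2(217,480),.003), onz(F["top"],t2(130,555),.003))
m=optics.trace("scanner_pad",F["top"]); 
for k in ("top","scene"):
  for n in("scanner_pad","scanner"):
    m=optics.trace(n,F[k])
    if m: print(k,n,m[0]["box"],m[0]["confidence"])
E
```

```text
rack [ 0.5455  0.1893 -0.0156] -0.8966375776880346
[[-6.4721 -0.5799]
 [-0.3504 -1.1255]
 [ 1.551  -0.3844]
 [ 1.8678  0.2332]
 [-0.8107 -0.9591]
 [ 0.0501  0.6796]
 [-0.6552 -1.0081]
 [ 1.1105 -1.244 ]
 [-1.8031  0.4627]
 [-1.2652  2.7686]
 [-0.0238 -1.4214]
 [ 3.2117  0.3973]
 [-2.9932 -1.6755]
 [-1.3739  0.1095]
 [ 0.2099  1.2894]
 [ 1.1993  0.1525]
 [ 0.478   0.7675]
 [-0.8236 -0.257 ]
 [ 0.546   0.5393]
 [-0.3877  0.2828]
 [-0.2131 -0.4301]]
board [ 0.7483 -0.0766  0.022 ]
board [ 0.7699 -0.4369  0.022 ]
board [ 0.5248 -0.4509  0.022 ]
board [ 0.4958 -0.1012  0.022 ]
board scene [ 0.5117 -0.1053  0.022 ]
board scene [ 0.7576 -0.0966  0.022 ]
board scene [ 0.7658 -0.4382  0.022 ]
board scene [ 0.5365 -0.4393  0.022 ]
head [ 0.4651 -0.1264  0.104 ]
head [ 0.4678 -0.1525  0.104 ]
head [ 0.389  -0.1546  0.104 ]
head [ 0.3863 -0.1249  0.104 ]
head [ 0.4182 -0.1362  0.104 ]
pad [ 0.4307 -0.0902  0.003 ] [ 0.4574 -0.1875  0.003 ] [ 0.3955 -0.1529  0.003 ]
top scanner_pad [351.5, 320.3, 43.4, 40.8] 0.8
top scanner [353.2, 306.2, 34.1, 49.5] 0.75
scene scanner_pad [207.2, 273.3, 47.1, 28.3] 0.56
scene scanner [206.4, 238.9, 39.0, 54.1] 0.82
```

```bash
cat >> h.py <<'E'
def T2(p):
    c,s=np.cos(p[2]),np.sin(p[2]); return lambda P:np.c_[p[0]+c*np.asarray(P)[:,0]-s*np.asarray(P)[:,1],p[1]+s*np.asarray(P)[:,0]+c*np.asarray(P)[:,1],np.asarray(P)[:,2]]
def draw(f,segs,crop,k,name):
    x0,y0,x1,y1=crop; im=cv2.resize(np.ascontiguousarray(f["color"][y0:y1,x0:x1,::-1]),None,fx=k,fy=k,interpolation=2)
    for a,b,c in segs:
        q=(proj(f,[a,b])+.5-[x0,y0])*k
        cv2.line(im,tuple(int(v) for v in q[0]),tuple(int(v) for v in q[1]),c,1,cv2.LINE_AA)
    cv2.imwrite(name,im)
def boxsegs(tr,x0,x1,y0,y1,z0,z1,c):
    v=tr(np.array([[x,y,z] for x in(x0,x1) for y in(y0,y1) for z in(z0,z1)])); E=[(0,1),(2,3),(4,5),(6,7),(0,2),(1,3),(4,6),(5,7),(0,4),(1,5),(2,6),(3,7)]
    return [(v[i],v[j],c) for i,j in E]
E
cat > ov.py <<'E'
from h import *
import sys
rp=eval(sys.argv[1]); bp=eval(sys.argv[2]); sp=eval(sys.argv[3])
F=grab()
S=[]
tr=T2(rp)
for k,c in ((-84,(255,255,0)),(0,(0,255,255)),(84,(255,0,255))): S+=boxsegs(tr,-.048,.047,k/1e3-.019,k/1e3+.019,.008,.178,c)
S+=boxsegs(tr,-.048,.047,-.145,.145,.178,.178,(0,255,0))
S+=[(*tr([[-.109,-.15,.068],[-.109,.15,.068]]),(0,255,0))]
S+=boxsegs(tr,.056,.056,-.1575,.1575,0,.058,(0,255,0))
tb=T2(bp); S+=boxsegs(tb,-.125,.125,-.18,.18,0,.022,(0,255,0))
ts=T2(sp); S+=boxsegs(ts,-.033,.033,-.017,.017,.062,.104,(0,0,255))
a=np.linspace(0,2*np.pi,30)
P=ts(np.c_[.052*np.cos(a),.052*np.sin(a),0*a+.003]); S+=[(P[i],P[i+1],(255,0,0)) for i in range(29)]
P=ts(np.c_[.037*np.cos(a),.037*np.sin(a),0*a+.003]); S+=[(P[i],P[i+1],(255,255,0)) for i in range(29)]
t=sys.argv[4]
draw(F["top"],S,(170,180,340,310),4.5,f"pics/{t}a.png")
draw(F["scene"],S,(260,140,460,290),4,f"pics/{t}b.png")
draw(F["top"],S,(340,220,530,360),4,f"pics/{t}c.png")
draw(F["scene"],S,(120,230,380,440),2.9,f"pics/{t}d.png")
E
python3 ov.py "[.5455,.1893,-.0156]" "[.639,-.2675,-.04]" "[.4425,-.138,-.04]" o1
```

```text
(no output)
```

View pics/o1a.png

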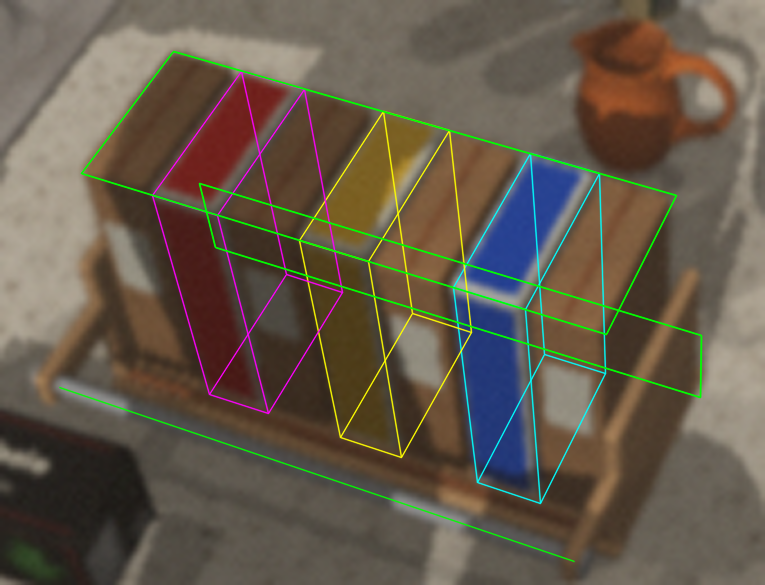

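View pics/o1b.png

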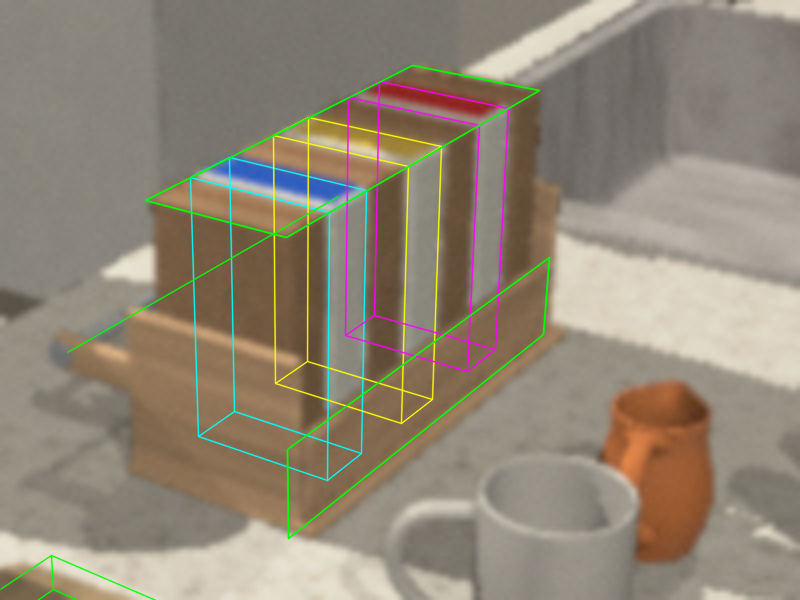

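View pics/o1c.png

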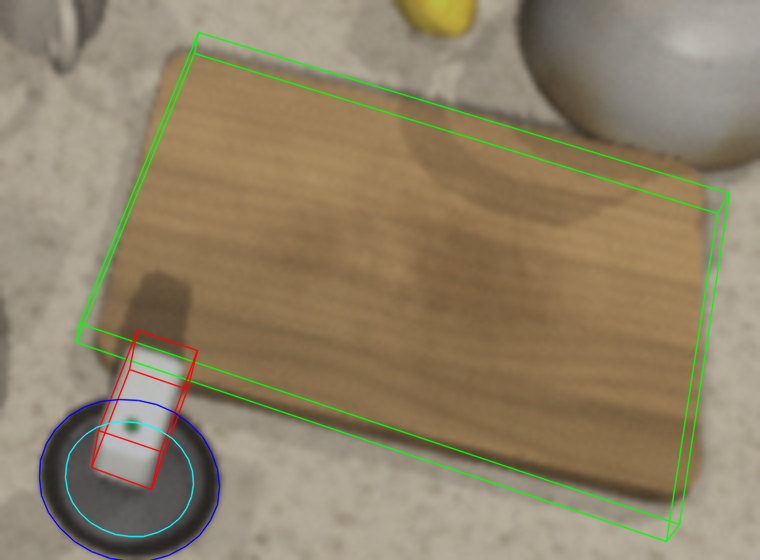

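View pics/o1d.png

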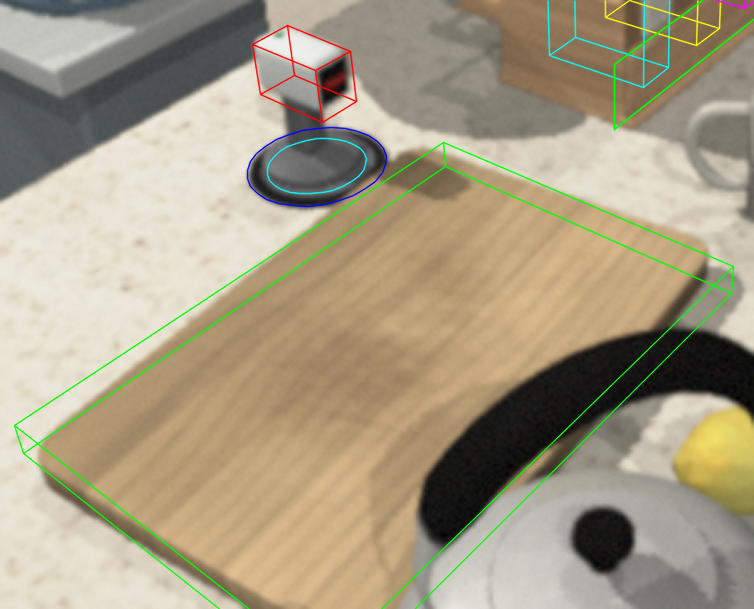

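Rack, board and scanner fits agree with the pictures to about 1–2 px. Next I'll write a helper that converts world targets into tool-axis units.

```bash
cat > go.py <<'E'
from h import *
import sys
np.set_printoptions(precision=4,suppress=True)
s=sensors.observe(); p=s["tool_pos"]; w,x,y,z=s["tool_rot"]; M=R.from_quat([x,y,z,w]).as_matrix()
xd=np.degrees(np.arctan2(M[1,0],M[0,0])); print("t",round(s["time"],2),"tcp",p,"xdir",round(xd,2),"tilt",np.round(np.degrees(np.arccos(-M[2,2])),2),"q6",round(np.degrees(s["joint_positions"][5]),1),"F",s["wrist_force"],"open",round(s["opening"],4))
a=[float(v) for v in sys.argv[1:]]
# args: groups of x y z xdir ; each from the present pose (rows of one call)
for i in range(0,len(a),4):
    d=M.T@(np.array(a[i:i+3])-p); tn=-((a[i+3]-xd+180)%360-180)
    print("shift",(d/.04).round(3),"turn",round(tn/5,3),"rows>=",round(max(np.linalg.norm(d)/.0417,abs(tn)/7.16),1))
E
cat > rk.py <<'E'
import numpy as np,sys
# rack frame -> world
rp=(.5455,.1893,-.0156)
def rw(a,b): c,s=np.cos(rp[2]),np.sin(rp[2]); return (round(rp[0]+c*a-s*b,4),round(rp[1]+s*a+c*b,4))
if __name__=="__main__":
  for b in(.084,0,-.084): print(b,"push start",rw(.080,b),"push end",rw(-.008,b),"grasp",rw(-.102,b))
E
python3 rk.py; python3 go.py .58 .40 .26 -0.9 .628 .273 .26 -.9
python3 - <<'E'
from h import *
F=grab()
for n,uv in(("soap base",(245,162)),("kettle front",(505,262)),("jug",(310,215)),("bottle",(296,178))): print(n,onz(F["top"],uv,0))
E
```

```text
0.084 push start (np.float64(0.6268), np.float64(0.272)) push end (np.float64(0.5388), np.float64(0.2734)) grasp (np.float64(0.4448), np.float64(0.2749))
0 push start (np.float64(0.6255), np.float64(0.1881)) push end (np.float64(0.5375), np.float64(0.1894)) grasp (np.float64(0.4435), np.float64(0.1909))
-0.084 push start (np.float64(0.6242), np.float64(0.1041)) push end (np.float64(0.5362), np.float64(0.1054)) grasp (np.float64(0.4422), np.float64(0.1069))
t 2.05 tcp [0.1643 0.551  0.2387] xdir 73.4 tilt 0.0 q6 -11.8 F [ 0.4928  0.2775 -0.1795] open 0.088
shift [-0.649 11.038 -0.533] turn 14.859 rows>= 10.6
shift [-3.349 13.095 -0.533] turn 14.859 rows>= 13.0
soap base [0.90372723 0.40708673 0.        ]
kettle front [ 0.78073174 -0.41345726  0.        ]
jug [0.75946973 0.1324917  0.        ]
bottle [0.88934092 0.22688353 0.        ]
```

Request:
{"name": "drive_tool", "arguments": {
  "steps": [
    [[-0.1, 1.5, -0.5], 2, 0],
    [[-0.2, 2.5, -0.5], 3, 0],
    [[-0.3, 3.5, -0.5], 4.5, 0],
    [[-0.4, 4.5, -0.5], 6, 0],
    [[-0.5, 5.5, -0.5], 7.5, 0],
    [[-0.55, 6.5, -0.5], 9, 0],
    [[-0.6, 7.5, -0.5], 10.5, 0],
    [[-0.6, 8.5, -0.5], 12, 0],
    [[-0.65, 9.5, -0.5], 13.5, 0],
    [[-0.65, 10.4, -0.5], 14.9, 0],
    [[-0.65, 11.0, -0.5], 14.9, 0],
    [[-0.65, 11.0, -0.5], 14.9, 0]
  ]
}}

```text
time: 3.15
tool_pos: [0.5836, 0.397, 0.2577]
tool_rot: [0.001, 1.0, -0.014, 0.001]
wrist_force: [0.6, 0.8, -0.6]
opening: 0.0105
```

```bash
python3 go.py .629 .272 .26 -0.9 .629 .272 .15 -.9
```

```text
t 3.15 tcp [0.5836 0.397  0.2577] xdir -1.56 tilt 0.09 q6 26.2 F [ 0.6199  0.7962 -0.5563] open 0.0105
shift [ 1.22   3.092 -0.053] turn -0.132 rows>= 3.2
shift [1.217 3.09  2.697] turn -0.132 rows>= 4.1
```

Request:
{"name": "drive_tool", "arguments": {
  "steps": [
    [[0.4, 1.0, 0], 0, 0],
    [[0.8, 2.0, 0], -0.1, 0],
    [[1.22, 3.09, 0], -0.1, 0],
    [[1.22, 3.09, 0], -0.1, 0],
    [[1.22, 3.09, 0], -0.1, 0],
    [[1.22, 3.09, 0], -0.1, 0]
  ]
}}

```text
time: 3.65
tool_pos: [0.6245, 0.2763, 0.2588]
tool_rot: [-0.0, 1.0, -0.005, -0.0]
wrist_force: [0.9, -0.3, 0.7]
opening: 0.0007
```

```bash
python3 go.py .629 .272 .15 -.9; python3 - <<'E'
from h import *
F=grab("p1")
a=F["scene"]["color"][100:290,260:500,::-1]; b=F["top"]["color"][150:340,150:390,::-1]
import numpy as np
cv2.imwrite("pics/p1.png",cv2.resize(np.vstack([a[:, :],b]),None,fx=1.57,fy=1.57))
cv2.imwrite("pics/p1.png",cv2.resize(np.hstack([a,b]),(800,317)))
E
```

```text
t 3.65 tcp [0.6245 0.2763 0.2588] xdir -0.62 tilt 0.05 q6 14.5 F [ 0.8917 -0.321   0.7385] open 0.0007
shift [0.115 0.107 2.719] turn 0.055 rows>= 2.6
```

View pics/p1.png

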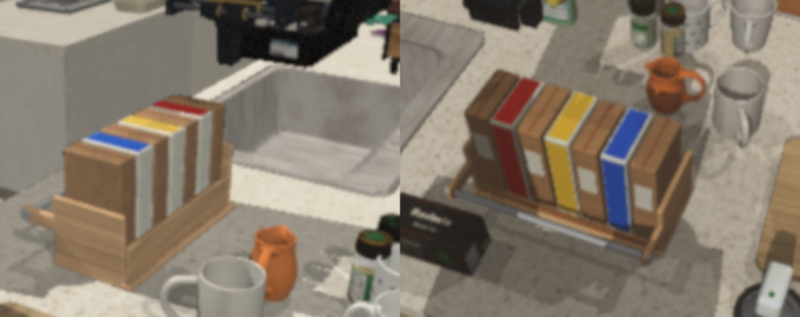

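```bash
python3 - <<'E'
from h import *
F=grab("p2"); p=sensors.observe()["tool_pos"]; print(p,proj(F["scene"],p),proj(F["top"],p), proj(F["top"],p+[0,0,.06]))
E
```

```text
[0.62405643 0.27777485 0.25874252] [[396.93385328 138.08559086]] [[229.21343683 163.05778171]] [[225.3660289  142.17580425]]
```

View pics/top_p2.png

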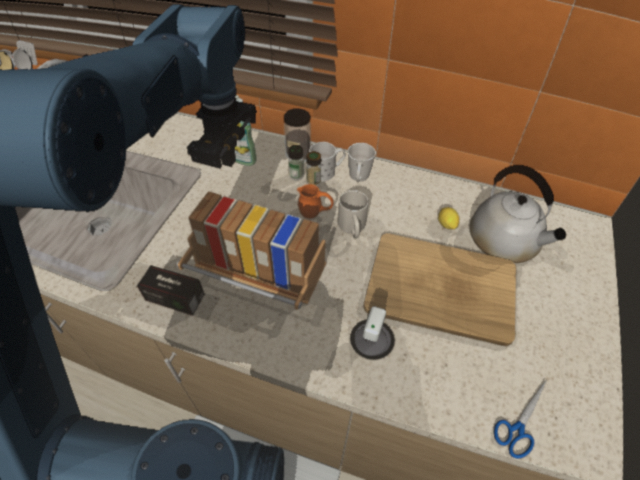

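View pics/scene_p2.png

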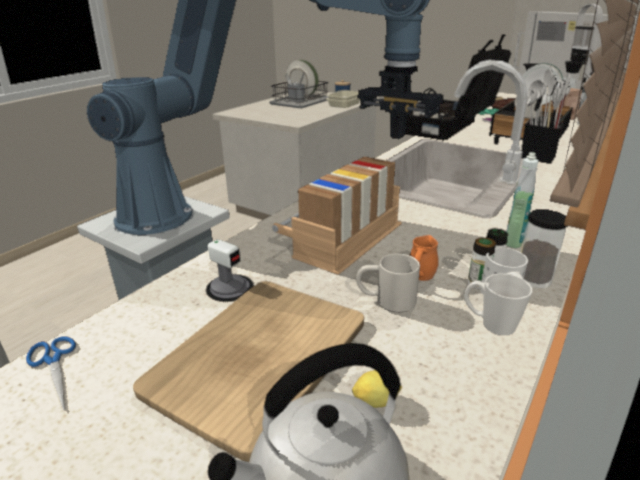

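```bash
cat > go.py <<'E'
# go.py u sx sy sz turn  [then]  x y z xdir ...  : u updates the record of the commanded pose with my last move's final row
from h import *
import sys,json
np.set_printoptions(precision=4,suppress=True)
try: c=json.load(open("cmd.json"))
except Exception: c=[.6244,.2758,.259,-.6]
A=sys.argv[1:]
def ax(xd): a=np.radians(xd); return np.array([[np.cos(a),np.sin(a),0],[np.sin(a),-np.cos(a),0],[0,0,-1]]).T.T
while A and A[0]=="u":
    u=[float(v) for v in A[1:5]]; A=A[5:]; M=ax(c[3]); c=list(np.array(c[:3])+M@np.array(u[:3])*.04)+[c[3]-5*u[3]]
json.dump([float(v) for v in c],open("cmd.json","w"))
s=sensors.observe(); w,x,y,z=s["tool_rot"]; m=R.from_quat([x,y,z,w]).as_matrix()
print("t",round(s["time"],2),"cmd",np.round(c,4),"meas",s["tool_pos"],round(np.degrees(np.arctan2(m[1,0],m[0,0])),2),"q6",round(np.degrees(s["joint_positions"][5]),1),"F",s["wrist_force"],"open",round(s["opening"],4))
a=[float(v) for v in A]; M=ax(c[3]); p=np.array(c[:3])
for i in range(0,len(a),4):
    d=M.T@(np.array(a[i:i+3])-p); tn=-((a[i+3]-c[3]+180)%360-180)
    print("shift",(d/.04).round(2),"turn",round(tn/5,2),"rows>=",round(max(np.linalg.norm(d)/.0417,abs(tn)/7.16),1))
E
python3 go.py .629 .272 .15 -.6  .57 .272 .15 -.6  .537 .272 .15 -.6
```

```text
t 3.85 cmd [ 0.6244  0.2758  0.259  -0.6   ] meas [0.6241 0.2778 0.2587] -0.46 q6 14.5 F [ 0.2502 -1.3221 -0.3474] open 0.0001
shift [0.12 0.09 2.72] turn -0.0 rows>= 2.6
shift [-1.36  0.11  2.72] turn -0.0 rows>= 2.9
shift [-2.18  0.12  2.72] turn -0.0 rows>= 3.4
```

Request:
{"name": "drive_tool", "arguments": {
  "steps": [
    [[0.12, 0.1, 0.9], 0, 0],
    [[0.12, 0.1, 1.8], 0, 0],
    [[0.12, 0.1, 2.72], 0, 0],
    [[0.12, 0.1, 2.72], 0, 0],
    [[-0.2, 0.1, 2.72], 0, 0],
    [[-0.5, 0.1, 2.72], 0, 0],
    [[-0.8, 0.1, 2.72], 0, 0],
    [[-1.1, 0.1, 2.72], 0, 0],
    [[-1.4, 0.1, 2.72], 0, 0],
    [[-1.7, 0.1, 2.72], 0, 0],
    [[-1.95, 0.1, 2.72], 0, 0],
    [[-2.18, 0.1, 2.72], 0, 0]
  ]
}}

```text
time: 4.85
tool_pos: [0.5374, 0.2738, 0.1517]
tool_rot: [-0.0, 1.0, -0.005, 0.001]
wrist_force: [0.1, -0.3, 0.2]
opening: 0.0005
```

```bash
python3 go.py u -2.18 .1 2.72 0;  python3 - <<'E'
from h import *
F=grab("p3")
a=F["scene"]["color"][100:290,260:500,::-1]; b=F["top"]["color"][150:340,150:390,::-1]
cv2.imwrite("pics/p3.png",cv2.resize(np.hstack([a,b]),(800,317)))
E
```

```text
t 4.85 cmd [ 0.5372  0.2727  0.1502 -0.6   ] meas [0.5374 0.2738 0.1517] -0.53 q6 16.3 F [ 0.0636 -0.3159  0.239 ] open 0.0005
```

View pics/p3.png

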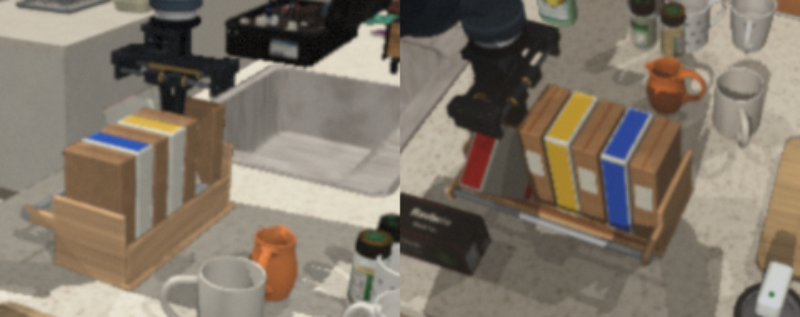

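Red now leans forward on the rail and its neighbours are still standing. Yellow is next.

```bash
python3 go.py .56 .272 .22 -.6 .629 .188 .22 -.6 .629 .188 .15 -.6  .536 .189 .15 -.6
```

```text
t 4.95 cmd [ 0.5372  0.2727  0.1502 -0.6   ] meas [0.5366 0.2736 0.1508] -0.52 q6 16.2 F [ 0.1809 -0.8124 -0.2972] open 0.0003
shift [ 0.57  0.01 -1.74] turn -0.0 rows>= 1.8
shift [ 2.32  2.09 -1.74] turn -0.0 rows>= 3.4
shift [2.32 2.09 0.01] turn -0.0 rows>= 3.0
shift [-0.01  2.09  0.01] turn -0.0 rows>= 2.0
```

Request:
{"name": "drive_tool", "arguments": {
  "steps": [
    [[0.3, 0, -0.9], 0, 0],
    [[0.6, 0, -1.74], 0, 0],
    [[1.4, 0.7, -1.74], 0, 0],
    [[2.32, 1.4, -1.74], 0, 0],
    [[2.32, 2.09, -1.74], 0, 0],
    [[2.32, 2.09, -0.9], 0, 0],
    [[2.32, 2.09, 0], 0, 0],
    [[2.32, 2.09, 0], 0, 0],
    [[1.9, 2.09, 0], 0, 0],
    [[1.55, 2.09, 0], 0, 0],
    [[1.2, 2.09, 0], 0, 0],
    [[0.9, 2.09, 0], 0, 0]
  ]
}}

```text
time: 5.95
tool_pos: [0.5731, 0.1893, 0.1519]
tool_rot: [-0.0, 1.0, -0.005, 0.001]
wrist_force: [0.2, -0.3, 0.8]
opening: 0.001
```

Request:
{"name": "drive_tool", "arguments": {
  "steps": [
    [[-0.3, 0, 0], 0, 0],
    [[-0.6, 0, 0], 0, 0],
    [[-0.9, 0, 0], 0, 0],
    [[-0.9, 0, 0], 0, 0],
    [[-0.6, 0, -0.9], 0, 0],
    [[-0.3, 0, -1.75], 0, 0],
    [[0.6, 0.7, -1.75], 0, 0],
    [[1.4, 1.4, -1.75], 0, 0],
    [[1.4, 2.1, -1.75], 0, 0],
    [[1.4, 2.1, -1.75], 0, 0],
    [[1.4, 2.1, -0.9], 0, 0],
    [[1.4, 2.1, 0], 0, 0]
  ]
}}

```text
time: 6.95
tool_pos: [0.6314, 0.1038, 0.1535]
tool_rot: [-0.0, 1.0, -0.006, 0.004]
wrist_force: [0.6, 0.0, -0.8]
opening: 0.0005
```

```bash
python3 go.py u .9 2.09 0 0 u 1.4 2.1 0 0 .535 .105 .15 -.6;  python3 - <<'E'
from h import *
F=grab("p4")
a=F["scene"]["color"][100:290,260:500,::-1]; b=F["top"]["color"][150:340,150:390,::-1]
cv2.imwrite("pics/p4.png",cv2.resize(np.hstack([a,b]),(800,317)))
E
```

```text
t 6.95 cmd [ 0.6274  0.1042  0.1502 -0.6   ] meas [0.6314 0.1038 0.1535] -0.67 q6 -0.6 F [ 0.5974  0.0371 -0.8099] open 0.0005
shift [-2.31  0.    0.01] turn -0.0 rows>= 2.2
```

View pics/p4.png

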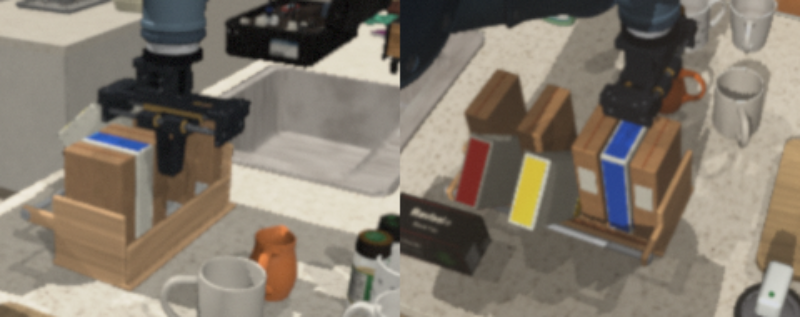

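Red and yellow both lean forward on the rail. The finger is now behind blue, so I'll push that one.

Request:
{"name": "drive_tool", "arguments": {
  "steps": [
    [[0, 0, 0], 0, 0],
    [[-0.4, 0, 0], 0, 0],
    [[-0.75, 0, 0], 0, 0],
    [[-1.05, 0, 0], 0, 0],
    [[-1.35, 0, 0], 0, 0],
    [[-1.65, 0, 0], 0, 0],
    [[-1.95, 0, 0], 0, 0],
    [[-2.31, 0, 0], 0, 0],
    [[-2.31, 0, 0], 0, 0],
    [[-2.0, 0, -1], 0, 0],
    [[-2.0, 0, -2], 0, 0.2],
    [[-2.0, 0, -3], 0, 0.5]
  ]
}}

```text
time: 8.05
tool_pos: [0.5491, 0.1053, 0.2738]
tool_rot: [0.0, 1.0, -0.005, 0.001]
wrist_force: [0.9, -0.8, -0.3]
opening: 0.0119
```

```bash
python3 go.py u -2 0 -3 0 .45 .0 .28 -90;
```

```text
t 8.05 cmd [ 0.5474  0.105   0.2702 -0.6   ] meas [0.5491 0.1053 0.2738] -0.58 q6 -0.7 F [ 0.9043 -0.8263 -0.3015] open 0.0119
shift [-2.41  2.65 -0.25] turn 17.88 rows>= 12.5
```

Request:
{"name": "drive_tool", "arguments": {
  "steps": [
    [[-0.3, 0.3, -0.3], 1.4, 0.7],
    [[-0.6, 0.6, -0.3], 2.8, 0.7],
    [[-0.9, 0.9, -0.3], 4.2, 0.7],
    [[-1.2, 1.2, -0.3], 5.6, 0.7],
    [[-1.5, 1.5, -0.3], 7, 0.7],
    [[-1.8, 1.8, -0.3], 8.4, 0.7],
    [[-2.1, 2.1, -0.3], 9.8, 0.7],
    [[-2.4, 2.4, -0.3], 11.2, 0.7],
    [[-2.4, 2.65, -0.3], 12.6, 0.7],
    [[-2.4, 2.65, -0.3], 14, 0.7],
    [[-2.4, 2.65, -0.3], 15.4, 0.7],
    [[-2.4, 2.65, -0.3], 16.8, 0.7]
  ]
}}

```text
time: 9.05
tool_pos: [0.4522, -0.0003, 0.2848]
tool_rot: [-0.001, 0.737, -0.675, 0.002]
wrist_force: [-0.0, 0.3, 0.4]
opening: 0.0618
```

```bash
python3 go.py u -2.4 2.65 -.3 16.8; python3 - <<'E'
from h import *
F=grab("p5")
cv2.imwrite("pics/p5a.png",cv2.resize(np.ascontiguousarray(F["scene"]["color"][100:290,240:460,::-1]),None,fx=3.6,fy=3.1))
cv2.imwrite("pics/p5b.png",cv2.resize(np.ascontiguousarray(F["top"]["color"][180:320,170:340,::-1]),None,fx=4.5,fy=4.2))
E
```

```text
t 9.05 cmd [  0.4503   0.       0.2822 -84.6   ] meas [ 0.4522 -0.0003  0.2848] -84.96 q6 69.8 F [-0.0268  0.324   0.3898] open 0.0618
```

View pics/p5b.png

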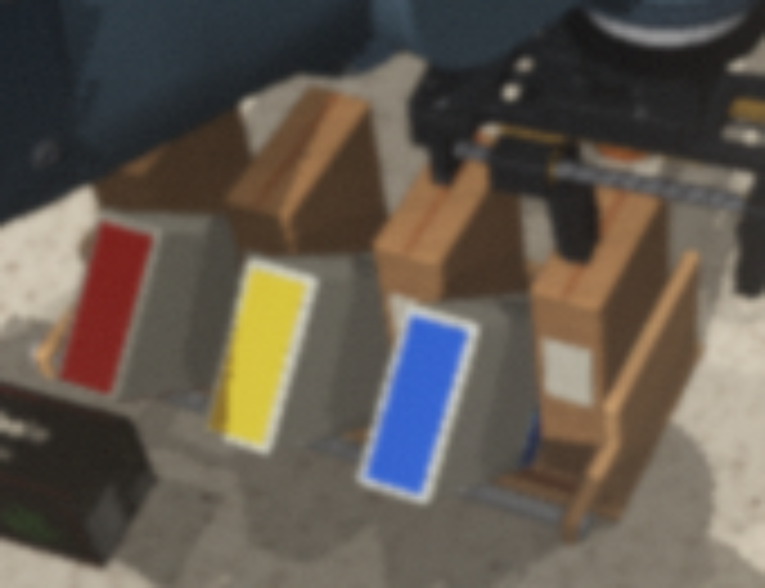

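View pics/p5a.png

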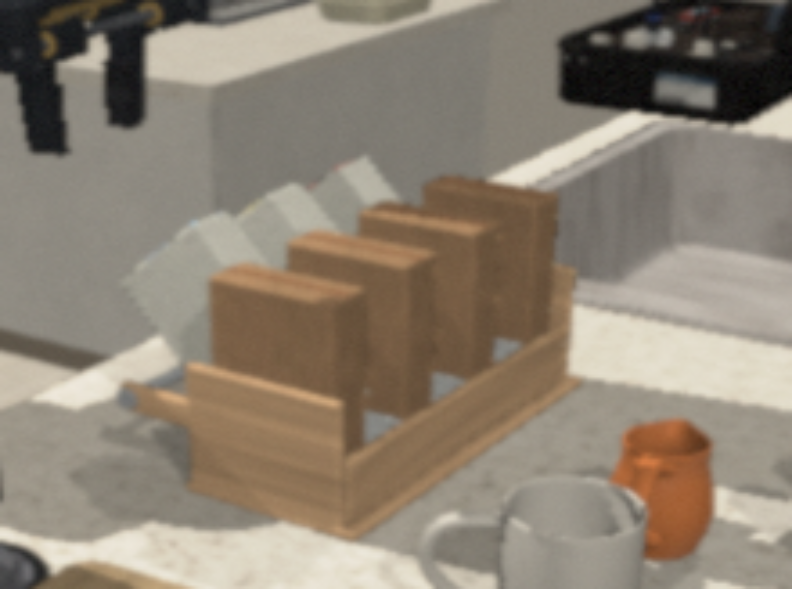

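All three packs lean on the rail and the four plain packs are upright. I'll fit the lean geometry from the corners of the coloured top faces.

```bash
python3 - <<'E'
from h import *
from rk import rp
np.set_printoptions(precision=4,suppress=True)
F=grab()
tr=T2(rp)
C={"blue":(-.084,[(405,303),(480,325),(430,502),(358,480)]),"yellow":(0,[(248,257),(318,280),(268,453),(210,433)]),"red":(.084,[(97,220),(157,232),(117,393),(58,380)])}
def top(y,th,px):
    f=lambda d,s:(px+d*np.cos(th)-s*np.sin(th),.008+d*np.sin(th)+s*np.cos(th))
    a=f(.095,.17);b=f(0,.17); return tr([[a[0],y+.019,a[1]],[a[0],y-.019,a[1]],[b[0],y-.019,b[1]],[b[0],y+.019,b[1]]])
for k,(y0,uv) in C.items():
    uv=np.array([(170+u/4.5-.5,180+v/4.2-.5) for u,v in uv])
    for px in(-.048,-.053):
        g=lambda p:(proj(F["top"],top(p[0],p[1],px))-uv).ravel()
        q=least_squares(g,[y0,.72]); print(k,px,q.x,"world grasp y dx",np.abs(q.fun).max().round(2))
E
```

```text
blue -0.048 [-0.081   0.7243] world grasp y dx 0.76
blue -0.053 [-0.0817  0.6998] world grasp y dx 0.87
yellow -0.048 [0.0015 0.7279] world grasp y dx 2.0
yellow -0.053 [0.0006 0.7035] world grasp y dx 2.28
red -0.048 [0.0869 0.7218] world grasp y dx 2.79
red -0.053 [0.0859 0.6974] world grasp y dx 2.87
```

```bash
python3 go.py .4425 .109 .27 -90.9 .4425 .109 .1435 -90.9
```

```text
t 9.25 cmd [  0.4503   0.       0.2822 -84.6   ] meas [0.4517 0.     0.2836] -84.36 q6 69.2 F [-0.0534  0.7932  0.0699] open 0.0618
shift [-2.73 -0.06  0.3 ] turn 1.26 rows>= 2.6
shift [-2.73 -0.06  3.47] turn 1.26 rows>= 4.2
```

Request:
{"name": "drive_tool", "arguments": {
  "steps": [
    [[-0.7, 0, 0.3], 0.6, 0.7],
    [[-1.4, 0, 0.3], 1.26, 0.7],
    [[-2.1, 0, 0.3], 1.26, 0.7],
    [[-2.73, -0.06, 0.3], 1.26, 0.7],
    [[-2.73, -0.06, 0.3], 1.26, 0.7],
    [[-2.73, -0.06, 0.9], 1.26, 0.7],
    [[-2.73, -0.06, 1.5], 1.26, 0.7],
    [[-2.73, -0.06, 2.1], 1.26, 0.7],
    [[-2.73, -0.06, 2.7], 1.26, 0.7],
    [[-2.73, -0.06, 3.2], 1.26, 0.7],
    [[-2.73, -0.06, 3.5], 1.26, 0.7],
    [[-2.73, -0.06, 3.5], 1.26, 0.7]
  ]
}}

```text
time: 10.25
tool_pos: [0.4414, 0.1085, 0.1397]
tool_rot: [-0.002, -0.702, 0.712, 0.002]
wrist_force: [-0.0, 0.0, 0.0]
opening: 0.0616
```

```bash
python3 go.py u -2.73 -.06 3.5 1.26; python3 - <<'E'
from h import *
F=grab("p6")
cv2.imwrite("pics/p6a.png",cv2.resize(np.ascontiguousarray(F["scene"]["color"][100:290,240:460,::-1]),None,fx=1.8,fy=1.8))
cv2.imwrite("pics/p6b.png",cv2.resize(np.ascontiguousarray(F["top"]["color"][160:320,170:340,::-1]),None,fx=3.5,fy=3.5))
E
```

```text
t 10.25 cmd [  0.4424   0.1089   0.1422 -90.9   ] meas [0.4414 0.1085 0.1397] -90.76 q6 89.6 F [-0.0153  0.0332  0.0024] open 0.0616
```

View pics/p6b.png

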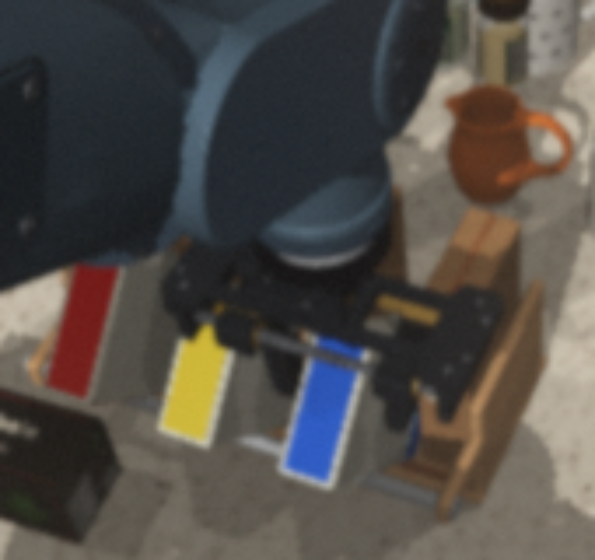

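View pics/p6a.png

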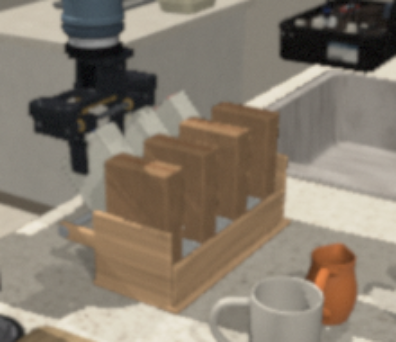

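The fingers straddle blue with no contact force. I'll close and lift.

Request:
{"name": "drive_tool", "arguments": {
  "steps": [
    [[0, 0, 0], 0, 0],
    [[0, 0, 0], 0, 0],
    [[0, 0, 0], 0, 0],
    [[0, 0, 0], 0, 0],
    [[0, 0, 0], 0, 0],
    [[0, 0, 0], 0, 0],
    [[0, 0, -0.2], 0, 0],
    [[0, 0, -0.5], 0, 0],
    [[0, 0, -0.9], 0, 0],
    [[0, 0, -1.3], 0, 0],
    [[0, 0, -1.7], 0, 0],
    [[0, 0, -2.1], 0, 0]
  ]
}}

```text
time: 11.35
tool_pos: [0.4423, 0.1091, 0.2266]
tool_rot: [-0.0, -0.702, 0.713, 0.001]
wrist_force: [-0.2, -0.4, -2.4]
opening: 0.0378
```

Request:
{"name": "drive_tool", "arguments": {
  "steps": [
    [[0, 0, -0.4], 0, 0],
    [[0, 0, -0.8], 0, 0],
    [[0, 0, -1.2], 0, 0],
    [[0, 0, -1.6], 0, 0],
    [[0, 0, -2.0], 0, 0],
    [[0, 0, -2.4], 0, 0],
    [[0, 0, -2.8], 0, 0],
    [[0, 0, -3.0], 0, 0],
    [[0, 0, -3.0], 0, 0]
  ]
}}

```text
time: 12.1
tool_pos: [0.4435, 0.1091, 0.3478]
tool_rot: [0.001, -0.702, 0.713, -0.001]
wrist_force: [0.0, 0.3, -1.6]
opening: 0.0379
```

```bash
python3 go.py u 0 0 -2.1 0 u 0 0 -3 0; python3 - <<'E'
from h import *
F=grab("p7")
E
```

```text
t 12.1 cmd [  0.4424   0.1089   0.3462 -90.9   ] meas [0.4435 0.1091 0.3478] -90.89 q6 89.8 F [ 0.0323  0.3276 -1.6128] open 0.0379
```

View pics/scene_p7.png

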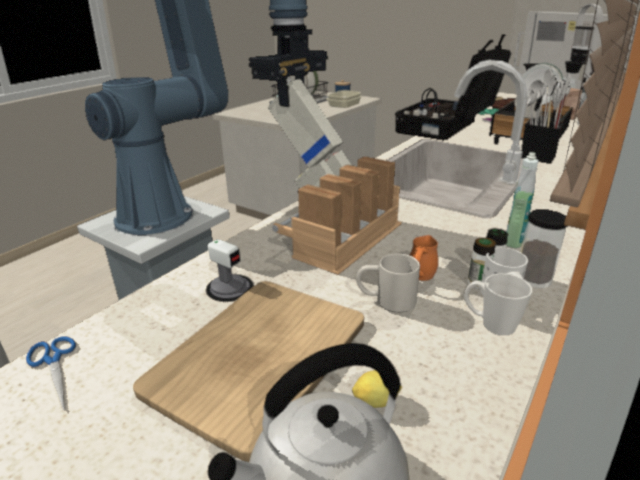

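View pics/top_p7.png

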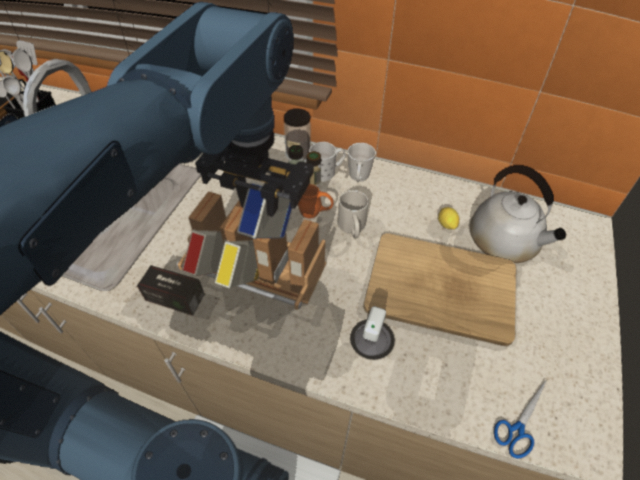

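Blue is free and held, still tilted about 0.7 rad. I'll carry it over the board while turning it +90° so its label will face the robot.

```bash
python3 go.py .53 -.08 .346 -45 .62 -.2615 .30 0
```

```text
t 12.2 cmd [  0.4424   0.1089   0.3462 -90.9   ] meas [0.4426 0.1091 0.3453] -90.9 q6 89.8 F [-0.3389 -0.0798 -1.6297] open 0.0379
shift [ 4.69 -2.26  0.01] turn -9.18 rows>= 6.4
shift [ 9.19 -4.58  1.16] turn -18.18 rows>= 12.7
```

Request:
{"name": "drive_tool", "arguments": {
  "steps": [
    [[0.3, -0.1, 0], -0.6, 0],
    [[0.8, -0.3, 0], -1.6, 0],
    [[1.3, -0.6, 0], -2.6, 0],
    [[1.8, -0.8, 0], -3.6, 0],
    [[2.3, -1.1, 0], -4.6, 0],
    [[2.8, -1.35, 0], -5.6, 0],
    [[3.3, -1.6, 0], -6.6, 0],
    [[3.8, -1.85, 0], -7.6, 0],
    [[4.3, -2.1, 0], -8.6, 0],
    [[4.8, -2.35, 0.1], -9.6, 0],
    [[5.3, -2.6, 0.2], -10.6, 0],
    [[5.8, -2.85, 0.3], -11.6, 0]
  ]
}}

```text
time: 13.2
tool_pos: [0.553, -0.1255, 0.3319]
tool_rot: [-0.0, 0.96, -0.281, -0.001]
wrist_force: [-0.2, -0.1, -1.3]
opening: 0.0377
```

```bash
python3 go.py u 5.8 -2.85 .3 -11.6 .62 -.2615 .30 0
```

```text
t 13.2 cmd [  0.5528  -0.1248   0.3342 -32.9   ] meas [ 0.553  -0.1255  0.3319] -32.67 q6 7.9 F [-0.2006 -0.1064 -1.3281] open 0.0377
shift [3.27 1.96 0.86] turn -6.58 rows>= 4.6
```

Request:
{"name": "drive_tool", "arguments": {
  "steps": [
    [[0.5, 0.3, 0.1], -1, 0],
    [[1.0, 0.6, 0.2], -2, 0],
    [[1.5, 0.9, 0.3], -3, 0],
    [[2.0, 1.2, 0.4], -4, 0],
    [[2.5, 1.5, 0.6], -5, 0],
    [[3.0, 1.8, 0.7], -6, 0],
    [[3.27, 1.96, 0.86], -6.58, 0],
    [[3.27, 1.96, 0.86], -6.58, 0],
    [[3.27, 1.96, 0.86], -6.58, 0]
  ]
}}

```text
time: 13.95
tool_pos: [0.6196, -0.2615, 0.2969]
tool_rot: [-0.001, 1.0, -0.001, -0.002]
wrist_force: [0.7, 0.2, -2.0]
opening: 0.0377
```

```bash
python3 go.py u 3.27 1.96 .86 -6.58; python3 - <<'E'
from h import *
F=grab("p8")
cv2.imwrite("pics/p8a.png",cv2.resize(np.ascontiguousarray(F["scene"]["color"][60:400,80:380,::-1]),None,fx=1.7,fy=1.7))
cv2.imwrite("pics/p8b.png",cv2.resize(np.ascontiguousarray(F["top"]["color"][100:370,300:600,::-1]),None,fx=2,fy=2))
E
```

```text
t 13.95 cmd [ 0.62   -0.2617  0.2998  0.    ] meas [ 0.6196 -0.2615  0.2969] -0.14 q6 -32.8 F [ 0.7491  0.1582 -1.9705] open 0.0377
```

View pics/p8a.png

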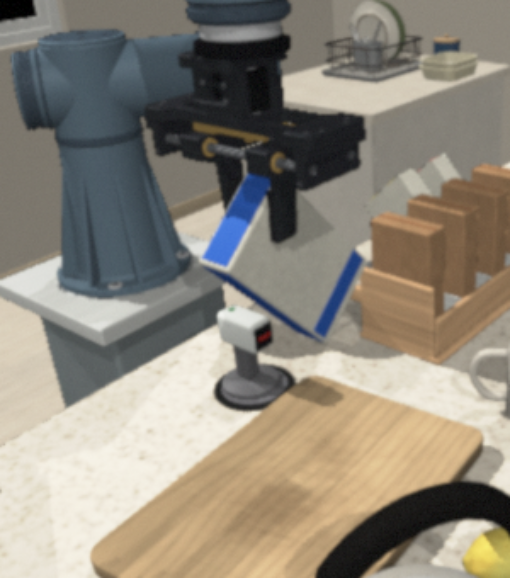

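View pics/p8b.png

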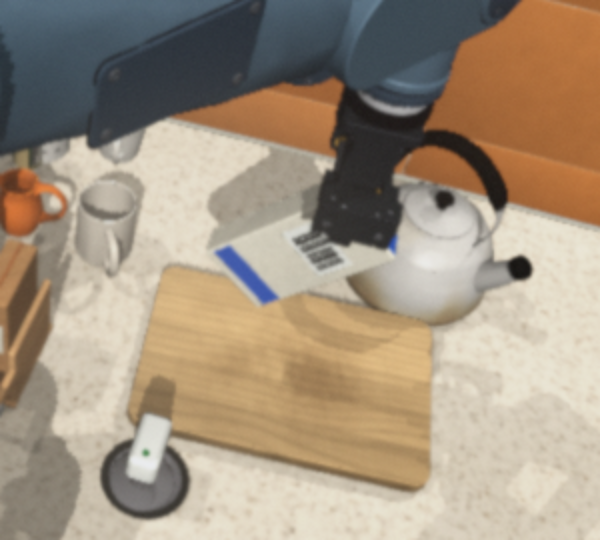

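Request:
{"name": "drive_tool", "arguments": {
  "steps": [
    [[0, 0, 0.4], 0, 0],
    [[0, 0, 0.9], 0, 0],
    [[0, 0, 1.4], 0, 0],
    [[0, 0, 1.9], 0, 0],
    [[0, 0, 2.4], 0, 0],
    [[0, 0, 2.8], 0, 0],
    [[0, 0, 3.1], 0, 0],
    [[0, 0, 3.25], 0, 0],
    [[0, 0, 3.35], 0, 0],
    [[0, 0, 3.45], 0, 0],
    [[0, 0, 3.5], 0, 0],
    [[0, 0, 3.5], 0, 0]
  ]
}}

```text
time: 15.05
tool_pos: [0.6207, -0.2617, 0.1599]
tool_rot: [0.0, 1.0, -0.0, 0.0]
wrist_force: [-0.2, -0.2, -3.1]
opening: 0.0376
```

```bash
python3 go.py u 0 0 3.5 0
```

```text
t 15.05 cmd [ 0.62   -0.2617  0.1598  0.    ] meas [ 0.6207 -0.2617  0.1599] -0.01 q6 -32.9 F [-0.2158 -0.1661 -3.0607] open 0.0376
```

Request:
{"name": "drive_tool", "arguments": {
  "steps": [
    [[0, 0, 0.05], 0, 0],
    [[0, 0, 0.1], 0, 0],
    [[0, 0, 0.1], 0, 0]
  ]
}}

```text
time: 15.3
tool_pos: [0.621, -0.2622, 0.1565]
tool_rot: [0.001, 1.0, -0.0, 0.001]
wrist_force: [0.1, -0.6, 1.6]
opening: 0.0379
```

Request:
{"name": "drive_tool", "arguments": {
  "steps": [
    [[0, 0, 0.05], 0, 0],
    [[0, 0, 0.1], 0, 0],
    [[0, 0, 0.1], 0, 0]
  ]
}}

```text
time: 15.55
tool_pos: [0.6215, -0.2639, 0.1555]
tool_rot: [0.002, 1.0, -0.0, 0.002]
wrist_force: [-3.6, -2.7, 13.7]
opening: 0.0378
```

Request:
{"name": "drive_tool", "arguments": {
  "steps": [
    [[0, -0.1, 0], 0, 0],
    [[0, -0.2, 0], 0, 0],
    [[0, -0.3, -0.03], 0, 0],
    [[0, -0.4, -0.06], 0, 0],
    [[0, -0.5, -0.08], 0, 0],
    [[0, -0.5, -0.08], 0, 0]
  ]
}}

```text
time: 16.05
tool_pos: [0.6218, -0.2456, 0.1603]
tool_rot: [0.005, 1.0, 0.0, 0.002]
wrist_force: [-5.7, -7.2, 17.5]
opening: 0.0378
```

```bash
python3 go.py u 0 0 .2 0 u 0 -.5 -.08 0; python3 - <<'E'
from h import *
F=grab("p9")
cv2.imwrite("pics/p9a.png",cv2.resize(np.ascontiguousarray(F["scene"]["color"][160:400,120:380,::-1]),None,fx=1.7,fy=1.7))
cv2.imwrite("pics/p9b.png",cv2.resize(np.ascontiguousarray(F["top"]["color"][150:370,330:600,::-1]),None,fx=2,fy=2))
E
```

```text
t 16.05 cmd [ 0.62   -0.2417  0.155   0.    ] meas [ 0.6218 -0.2456  0.1603] 0.0 q6 -31.5 F [-5.7156 -7.2132 17.4874] open 0.0378
```

View pics/p9b.png

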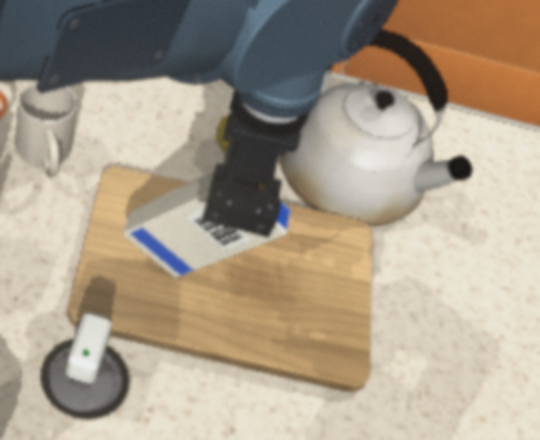

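View pics/p9a.png

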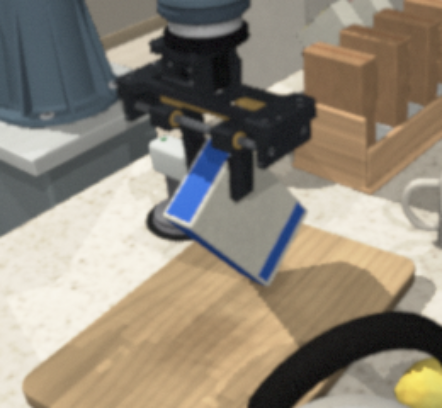

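Fz, the rise in z and the y travel all match the arc, so the pack is pivoting in the grip. I'll continue along the arc.

Request:
{"name": "drive_tool", "arguments": {
  "steps": [
    [[0, -0.12, -0.03], 0, 0],
    [[0, -0.24, -0.06], 0, 0],
    [[0, -0.36, -0.08], 0, 0],
    [[0, -0.48, -0.1], 0, 0],
    [[0, -0.6, -0.1], 0, 0],
    [[0, -0.7, -0.1], 0, 0],
    [[0, -0.8, -0.1], 0, 0],
    [[0, -0.8, -0.1], 0, 0]
  ]
}}

```text
time: 16.82
tool_pos: [0.6217, -0.212, 0.1637]
tool_rot: [0.003, 1.0, 0.0, 0.002]
wrist_force: [-5.0, -4.2, 17.5]
opening: 0.0378
```

Request:
{"name": "drive_tool", "arguments": {
  "steps": [
    [[0, -0.1, 0], 0, 0],
    [[0, -0.2, 0], 0, 0],
    [[0, -0.3, 0], 0, 0],
    [[0, -0.4, 0], 0, 0],
    [[0, -0.5, 0.02], 0, 0],
    [[0, -0.6, 0.03], 0, 0],
    [[0, -0.7, 0.05], 0, 0],
    [[0, -0.8, 0.06], 0, 0]
  ]
}}

```text
time: 17.48
tool_pos: [0.6216, -0.1791, 0.1603]
tool_rot: [0.002, 1.0, -0.0, 0.002]
wrist_force: [-3.9, -1.3, 11.9]
opening: 0.0378
```

```bash
python3 go.py u 0 -.8 -.1 0 u 0 -.8 .06 0; python3 - <<'E'
from h import *
F=grab("p10")
cv2.imwrite("pics/p10a.png",cv2.resize(np.ascontiguousarray(F["scene"]["color"][160:400,120:380,::-1]),None,fx=1.7,fy=1.7))
E
```

```text
t 17.48 cmd [ 0.62   -0.1777  0.1566  0.    ] meas [ 0.6216 -0.1791  0.1603] -0.01 q6 -26.5 F [-3.9437 -1.2812 11.8701] open 0.0378
```

View pics/p10a.png

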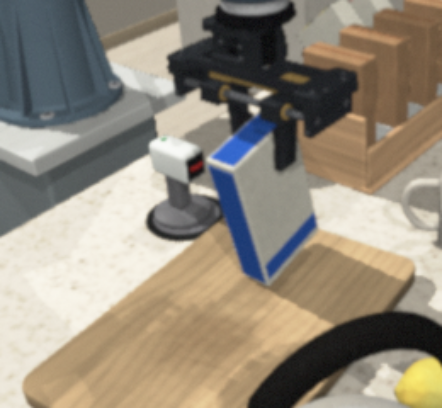

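Request:
{"name": "drive_tool", "arguments": {
  "steps": [
    [[0, -0.1, 0.02], 0, 0],
    [[0, -0.2, 0.04], 0, 0],
    [[0, -0.3, 0.07], 0, 0],
    [[0, -0.4, 0.1], 0, 0],
    [[0, -0.5, 0.13], 0, 0],
    [[0, -0.6, 0.17], 0, 0],
    [[0, -0.7, 0.2], 0, 0],
    [[0, -0.78, 0.22], 0, 0],
    [[0, -0.78, 0.22], 0, 0],
    [[0, -0.78, 0.22], 0, 0]
  ]
}}

```text
time: 18.42
tool_pos: [0.6213, -0.1464, 0.1497]
tool_rot: [0.001, 1.0, 0.0, 0.001]
wrist_force: [-2.0, 2.6, 8.6]
opening: 0.0378
```

```bash
python3 go.py u 0 -.78 .22 0 ; python3 - <<'E'
from h import *
F=grab("p11")
cv2.imwrite("pics/p11a.png",cv2.resize(np.ascontiguousarray(F["scene"]["color"][160:400,120:380,::-1]),None,fx=1.7,fy=1.7))
E
```

```text
t 18.42 cmd [ 0.62   -0.1465  0.1478  0.    ] meas [ 0.6213 -0.1464  0.1497] 0.02 q6 -23.9 F [-2.0267  2.6214  8.5858] open 0.0378
```

View pics/p11a.png

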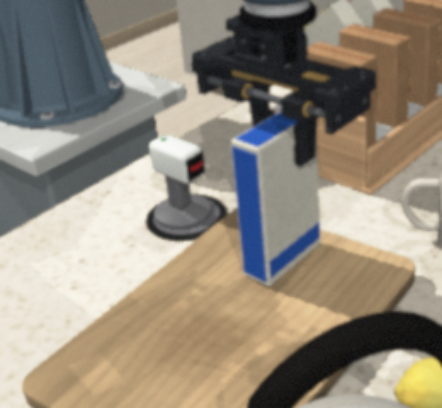

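Blue stands upright. I'll release it and retreat upward.

Request:
{"name": "drive_tool", "arguments": {
  "steps": [
    [[0, 0, -0.03], 0, 0],
    [[0, 0, -0.03], 0, 0.6],
    [[0, 0, -0.03], 0, 0.7],
    [[0, 0, -0.03], 0, 0.7],
    [[0, 0, -0.03], 0, 0.7],
    [[0, 0, -0.4], 0, 0.7],
    [[0, 0, -0.9], 0, 0.7],
    [[0, 0, -1.6], 0, 0.7],
    [[0, 0, -2.4], 0, 0.7],
    [[0, 0, -3.2], 0, 0.7],
    [[0, 0, -3.4], 0, 0.7],
    [[0, 0, -3.4], 0, 0.7]
  ]
}}

```text
time: 19.52
tool_pos: [0.622, -0.147, 0.2871]
tool_rot: [0.001, 1.0, -0.0, 0.003]
wrist_force: [0.5, -0.0, 0.6]
opening: 0.0617
```

```bash
python3 go.py u 0 0 -3.4 0 .50 .1 .28 -45 .4440 .1925 .27 -90.9; python3 - <<'E'
from h import *
F=grab("p12")
cv2.imwrite("pics/p12a.png",cv2.resize(np.ascontiguousarray(F["scene"]["color"][160:400,120:380,::-1]),None,fx=1.7,fy=1.7))
E
```

```text
t 19.52 cmd [ 0.62   -0.1465  0.2838  0.    ] meas [ 0.622  -0.147   0.2871] -0.0 q6 -23.9 F [ 0.4539 -0.0261  0.6058] open 0.0617
shift [-3.   -6.16  0.09] turn 9.0 rows>= 6.6
shift [-4.4  -8.47  0.34] turn 18.18 rows>= 12.7
```

View pics/p12a.png

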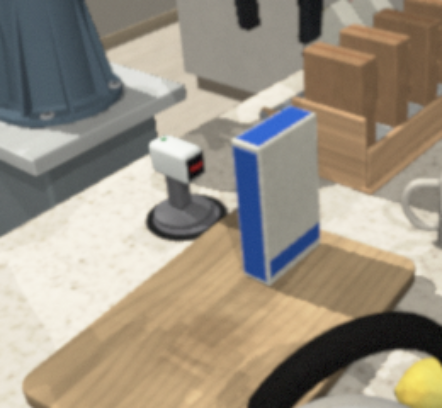

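Blue stands on the board, released and stable. Yellow is next.

Request:
{"name": "drive_tool", "arguments": {
  "steps": [
    [[-0.3, -0.5, 0], 1.4, 0.7],
    [[-0.7, -1.2, 0], 2.8, 0.7],
    [[-1.1, -1.9, 0], 4.2, 0.7],
    [[-1.5, -2.7, 0], 5.6, 0.7],
    [[-1.9, -3.5, 0], 7, 0.7],
    [[-2.3, -4.3, 0], 8.4, 0.7],
    [[-2.7, -5.1, 0], 9.8, 0.7],
    [[-3.1, -5.9, 0], 11.2, 0.7],
    [[-3.5, -6.7, 0], 12.6, 0.7],
    [[-3.9, -7.5, 0], 14, 0.7],
    [[-4.3, -8.2, 0], 15.4, 0.7],
    [[-4.4, -8.47, 0.2], 16.8, 0.7]
  ]
}}

```text
time: 20.62
tool_pos: [0.4418, 0.1952, 0.2742]
tool_rot: [0.001, 0.744, -0.668, -0.001]
wrist_force: [0.5, -0.2, -0.2]
opening: 0.0613
```

```bash
python3 go.py u -4.4 -8.47 .2 16.8 .4438 .1925 .27 -90.9 .4438 .1925 .1422 -90.9
```

```text
t 20.62 cmd [  0.444    0.1923   0.2758 -84.    ] meas [0.4418 0.1952 0.2742] -83.78 q6 93.4 F [ 0.5303 -0.2404 -0.237 ] open 0.0613
shift [-0.01  0.    0.14] turn 1.38 rows>= 1.0
shift [-0.01  0.    3.34] turn 1.38 rows>= 3.2
```

Request:
{"name": "drive_tool", "arguments": {
  "steps": [
    [[0, 0, 0], 1.38, 0.7],
    [[0, 0, 0.3], 1.38, 0.7],
    [[0, 0, 0.9], 1.38, 0.7],
    [[0, 0, 1.5], 1.38, 0.7],
    [[0, 0, 2.1], 1.38, 0.7],
    [[0, 0, 2.7], 1.38, 0.7],
    [[0, 0, 3.1], 1.38, 0.7],
    [[0, 0, 3.34], 1.38, 0.7],
    [[0, 0, 3.34], 1.38, 0.7]
  ]
}}

```text
time: 21.37
tool_pos: [0.442, 0.1914, 0.138]
tool_rot: [-0.003, -0.705, 0.71, 0.002]
wrist_force: [-0.5, -0.5, 0.2]
opening: 0.0615
```

```bash
python3 go.py u 0 0 3.34 1.38; python3 - <<'E'
from h import *
F=grab("p13")
cv2.imwrite("pics/p13b.png",cv2.resize(np.ascontiguousarray(F["top"]["color"][160:320,150:340,::-1]),None,fx=3,fy=3))
E
```

```text
t 21.37 cmd [  0.444    0.1923   0.1422 -90.9   ] meas [0.442  0.1914 0.138 ] -90.4 q6 99.7 F [-0.4883 -0.5356  0.1537] open 0.0615
```

View pics/p13b.png

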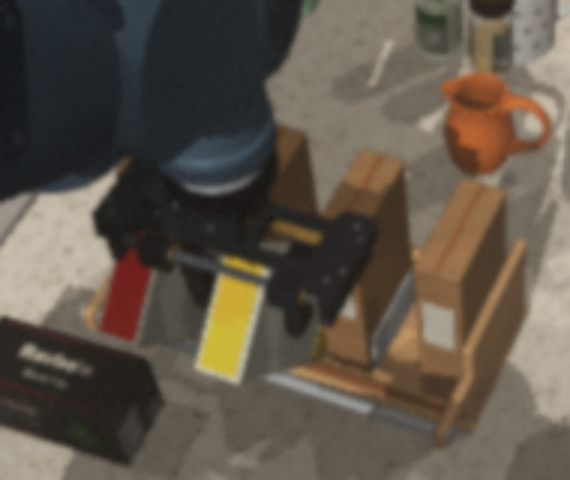

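Centred on yellow with no contact. I'll close and lift.

Request:
{"name": "drive_tool", "arguments": {
  "steps": [
    [[0, 0, 0], 0, 0],
    [[0, 0, 0], 0, 0],
    [[0, 0, 0], 0, 0],
    [[0, 0, 0], 0, 0],
    [[0, 0, 0], 0, 0],
    [[0, 0, 0], 0, 0],
    [[0, 0, -0.2], 0, 0],
    [[0, 0, -0.5], 0, 0],
    [[0, 0, -0.9], 0, 0],
    [[0, 0, -1.3], 0, 0],
    [[0, 0, -1.7], 0, 0],
    [[0, 0, -2.1], 0, 0]
  ]
}}

```text
time: 22.47
tool_pos: [0.444, 0.1924, 0.2267]
tool_rot: [-0.0, -0.704, 0.71, 0.0]
wrist_force: [0.7, 0.3, -1.0]
opening: 0.0379
```

Request:
{"name": "drive_tool", "arguments": {
  "steps": [
    [[0, 0, -0.4], 0, 0],
    [[0, 0, -0.8], 0, 0],
    [[0, 0, -1.2], 0, 0],
    [[0, 0, -1.6], 0, 0],
    [[0, 0, -2.0], 0, 0],
    [[0, 0, -2.4], 0, 0],
    [[0, 0, -2.8], 0, 0],
    [[0, 0, -3.0], 0, 0],
    [[0, 0, -3.0], 0, 0]
  ]
}}

```text
time: 23.22
tool_pos: [0.4451, 0.1926, 0.348]
tool_rot: [0.001, -0.704, 0.71, -0.001]
wrist_force: [0.3, -0.0, -2.3]
opening: 0.0377
```

```bash
python3 go.py u 0 0 -2.1 0 u 0 0 -3 0 .62 -.3665 .30 0; python3 - <<'E'
from h import *
F=grab("p14")
E
```

```text
t 23.22 cmd [  0.444    0.1923   0.3462 -90.9   ] meas [0.4451 0.1926 0.348 ] -90.48 q6 99.8 F [ 0.3407 -0.0431 -2.2642] open 0.0377
shift [13.9  -4.62  1.16] turn -18.18 rows>= 14.1
```

View pics/scene_p14.png

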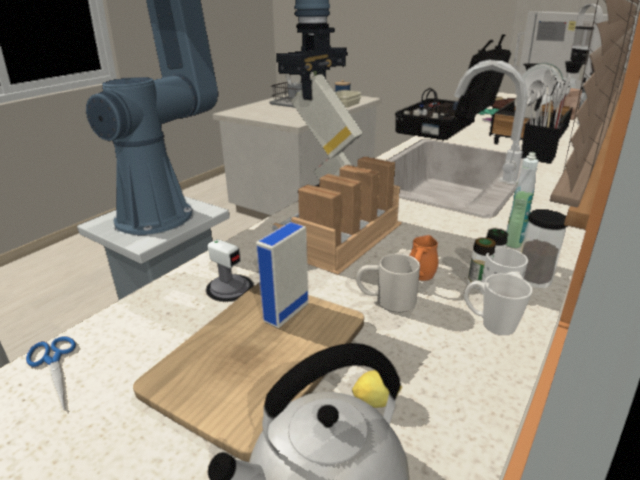

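Request:
{"name": "drive_tool", "arguments": {
  "steps": [
    [[0.3, -0.1, -0.1], -0.6, 0],
    [[0.8, -0.3, -0.2], -1.4, 0],
    [[1.4, -0.5, -0.3], -2.3, 0],
    [[2.1, -0.7, -0.3], -3.2, 0],
    [[2.8, -0.95, -0.3], -4.2, 0],
    [[3.5, -1.2, -0.3], -5.2, 0],
    [[4.2, -1.45, -0.3], -6.2, 0],
    [[4.9, -1.7, -0.3], -7.2, 0],
    [[5.6, -1.9, -0.3], -8.2, 0],
    [[6.3, -2.1, -0.3], -9.2, 0],
    [[7.0, -2.35, -0.3], -10.2, 0],
    [[7.7, -2.6, -0.3], -11.2, 0]
  ]
}}

```text
time: 24.32
tool_pos: [0.5455, -0.1177, 0.3561]
tool_rot: [-0.0, 0.956, -0.294, -0.001]
wrist_force: [-0.3, 0.6, -0.8]
opening: 0.0377
```

```bash
python3 go.py u 7.7 -2.6 -.3 -11.2 .62 -.3665 .346 0 .62 -.3665 .16 0
```

```text
t 24.32 cmd [  0.5431  -0.1173   0.3582 -34.9   ] meas [ 0.5455 -0.1177  0.3561] -34.25 q6 9.9 F [-0.3251  0.6358 -0.7605] open 0.0377
shift [5.14 4.01 0.31] turn -6.98 rows>= 6.3
shift [5.14 4.01 4.96] turn -6.98 rows>= 7.9
```

Request:
{"name": "drive_tool", "arguments": {
  "steps": [
    [[0.5, 0.4, 0], -0.8, 0],
    [[1.0, 0.8, 0], -1.6, 0],
    [[1.5, 1.2, 0], -2.4, 0],
    [[2.0, 1.6, 0], -3.2, 0],
    [[2.5, 2.0, 0], -4, 0],
    [[3.0, 2.4, 0], -4.8, 0],
    [[3.5, 2.8, 0], -5.5, 0],
    [[4.0, 3.2, 0], -6.2, 0],
    [[4.5, 3.6, 0.1], -6.98, 0],
    [[5.0, 3.9, 0.2], -6.98, 0],
    [[5.14, 4.01, 0.31], -6.98, 0],
    [[5.14, 4.01, 0.6], -6.98, 0]
  ]
}}

```text
time: 25.32
tool_pos: [0.6244, -0.3668, 0.3324]
tool_rot: [-0.0, 1.0, 0.002, -0.0]
wrist_force: [0.0, -0.4, -1.3]
opening: 0.0382
```

```bash
python3 go.py u 5.14 4.01 .6 -6.98 .62 -.3665 .16 0; python3 - <<'E'
from h import *
F=grab("p15")
E
```

```text
t 25.32 cmd [ 0.62   -0.3665  0.3342  0.    ] meas [ 0.6244 -0.3668  0.3324] 0.28 q6 -40.1 F [ 0.0283 -0.4128 -1.3265] open 0.0382
shift [0.   0.   4.35] turn -0.0 rows>= 4.2
```

View pics/top_p15.png

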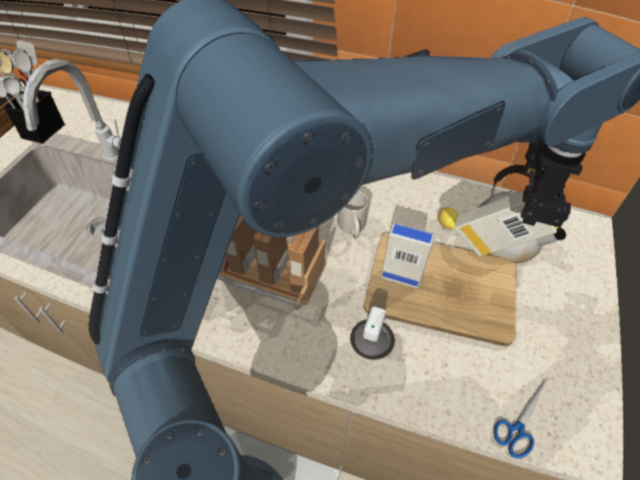

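Request:
{"name": "drive_tool", "arguments": {
  "steps": [
    [[0, 0, 0.5], 0, 0],
    [[0, 0, 1.0], 0, 0],
    [[0, 0, 1.5], 0, 0],
    [[0, 0, 2.0], 0, 0],
    [[0, 0, 2.5], 0, 0],
    [[0, 0, 3.0], 0, 0],
    [[0, 0, 3.5], 0, 0],
    [[0, 0, 3.9], 0, 0],
    [[0, 0, 4.2], 0, 0],
    [[0, 0, 4.35], 0, 0],
    [[0, 0, 4.45], 0, 0],
    [[0, 0, 4.55], 0, 0]
  ]
}}

```text
time: 26.42
tool_pos: [0.6249, -0.3661, 0.1549]
tool_rot: [0.002, 1.0, 0.004, 0.001]
wrist_force: [-5.9, -3.8, 16.6]
opening: 0.0376
```

```bash
python3 go.py u 0 0 4.55 0;  python3 - <<'E'
from h import *
F=grab("p16")
cv2.imwrite("pics/p16a.png",cv2.resize(np.ascontiguousarray(F["scene"]["color"][160:480,80:400,::-1]),None,fx=1.7,fy=1.7))
E
```

```text
t 26.42 cmd [ 0.62   -0.3665  0.1522  0.    ] meas [ 0.6249 -0.3661  0.1549] 0.45 q6 -40.1 F [-5.9449 -3.8049 16.6334] open 0.0376
```

View pics/p16a.png

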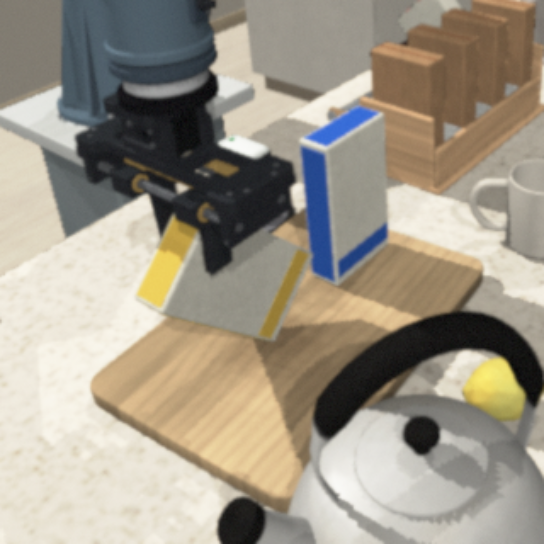

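Contact matches the blue case, so I'll repeat the same arc.

Request:
{"name": "drive_tool", "arguments": {
  "steps": [
    [[0, -0.1, 0], 0, 0],
    [[0, -0.2, 0], 0, 0],
    [[0, -0.3, -0.03], 0, 0],
    [[0, -0.4, -0.06], 0, 0],
    [[0, -0.5, -0.08], 0, 0],
    [[0, -0.62, -0.11], 0, 0],
    [[0, -0.74, -0.14], 0, 0],
    [[0, -0.86, -0.16], 0, 0],
    [[0, -0.98, -0.18], 0, 0],
    [[0, -1.1, -0.18], 0, 0],
    [[0, -1.2, -0.18], 0, 0],
    [[0, -1.3, -0.18], 0, 0]
  ]
}}

```text
time: 27.52
tool_pos: [0.6241, -0.3127, 0.1591]
tool_rot: [0.0, 1.0, 0.004, -0.0]
wrist_force: [-0.9, -2.0, -0.9]
opening: 0.0379
```

Request:
{"name": "drive_tool", "arguments": {
  "steps": [
    [[0, -0.1, 0], 0, 0],
    [[0, -0.2, 0], 0, 0],
    [[0, -0.3, 0], 0, 0],
    [[0, -0.4, 0], 0, 0],
    [[0, -0.5, 0.02], 0, 0],
    [[0, -0.6, 0.03], 0, 0],
    [[0, -0.7, 0.05], 0, 0],
    [[0, -0.8, 0.06], 0, 0]
  ]
}}

```text
time: 28.18
tool_pos: [0.624, -0.281, 0.1569]
tool_rot: [0.0, 1.0, 0.004, 0.0]
wrist_force: [-0.0, -2.0, -0.1]
opening: 0.0376
```

```bash
python3 go.py u 0 -1.3 -.18 0 u 0 -.8 .06 0;  python3 - <<'E'
from h import *
F=grab("p17")
cv2.imwrite("pics/p17a.png",cv2.resize(np.ascontiguousarray(F["scene"]["color"][160:480,80:400,::-1]),None,fx=1.7,fy=1.7))
E
```

```text
t 28.18 cmd [ 0.62   -0.2825  0.157   0.    ] meas [ 0.624  -0.281   0.1569] 0.41 q6 -34.6 F [-0.0233 -1.9859 -0.081 ] open 0.0376
```

View pics/p17a.png

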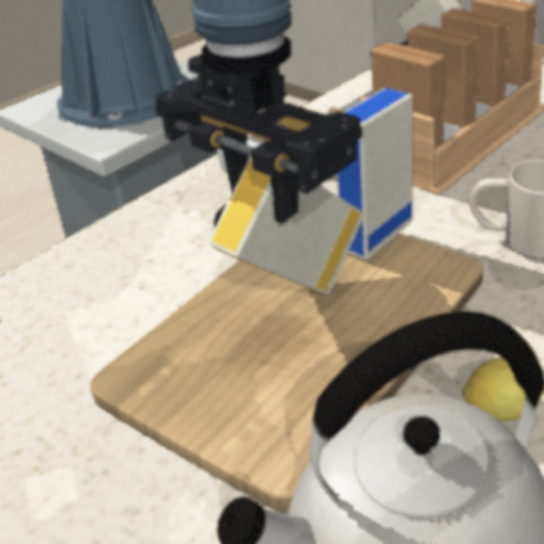

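The foot slipped instead of pivoting, and yellow's rear corner shoved blue towards +y. I'll back off, lift and check blue.

Request:
{"name": "drive_tool", "arguments": {
  "steps": [
    [[0, 0.2, -0.1], 0, 0],
    [[0, 0.5, -0.2], 0, 0],
    [[0, 0.9, -0.4], 0, 0],
    [[0, 1.4, -0.6], 0, 0],
    [[0, 2.0, -0.8], 0, 0],
    [[0, 2.3, -0.8], 0, 0],
    [[0, 2.3, -0.8], 0, 0]
  ]
}}

```text
time: 28.87
tool_pos: [0.6241, -0.3773, 0.1894]
tool_rot: [0.001, 1.0, 0.002, 0.001]
wrist_force: [0.5, -0.5, -1.1]
opening: 0.0379
```

```bash
python3 go.py u 0 2.3 -.8 0;  python3 - <<'E'
from h import *
F=grab("p18")
cv2.imwrite("pics/p18a.png",cv2.resize(np.ascontiguousarray(F["scene"]["color"][160:480,80:400,::-1]),None,fx=1.7,fy=1.7))
cv2.imwrite("pics/p18b.png",cv2.resize(np.ascontiguousarray(F["top"]["color"][200:370,330:560,::-1]),None,fx=3.4,fy=3.4))
E
```

```text
t 28.87 cmd [ 0.62   -0.3745  0.189   0.    ] meas [ 0.6241 -0.3773  0.1894] 0.2 q6 -40.6 F [ 0.5044 -0.5022 -1.1   ] open 0.0379
```

View pics/p18a.png

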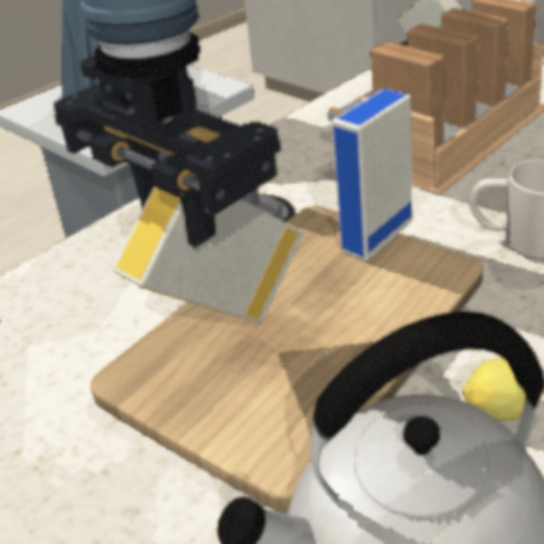

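View pics/p18b.png

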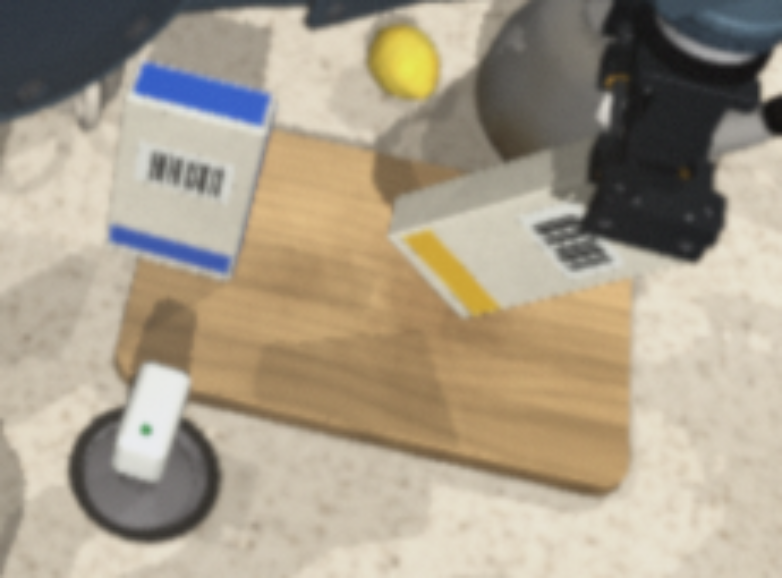

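Blue is upright but overhangs the +y board edge by about 1–2 cm, which I'll fix later. I'll retry yellow with a firmer press and smaller steps.

Request:
{"name": "drive_tool", "arguments": {
  "steps": [
    [[0, -0.1, 0.3], 0, 0],
    [[0, -0.2, 0.6], 0, 0],
    [[0, -0.2, 0.8], 0, 0],
    [[0, -0.2, 0.95], 0, 0],
    [[0, -0.2, 1.05], 0, 0],
    [[0, -0.2, 1.1], 0, 0]
  ]
}}

```text
time: 29.47
tool_pos: [0.6258, -0.3693, 0.1508]
tool_rot: [0.005, 1.0, 0.004, 0.002]
wrist_force: [-5.6, -9.1, 27.2]
opening: 0.038
```

```bash
python3 go.py u 0 -.2 1.1 0;  python3 - <<'E'
from h import *
F=grab("p19")
cv2.imwrite("pics/p19a.png",cv2.resize(np.ascontiguousarray(F["scene"]["color"][220:400,100:300,::-1]),None,fx=3,fy=3))
E
```

```text
t 29.47 cmd [ 0.62   -0.3665  0.145   0.    ] meas [ 0.6258 -0.3693  0.1508] 0.45 q6 -40.1 F [-5.5561 -9.07   27.2442] open 0.038
```

View pics/p19a.png

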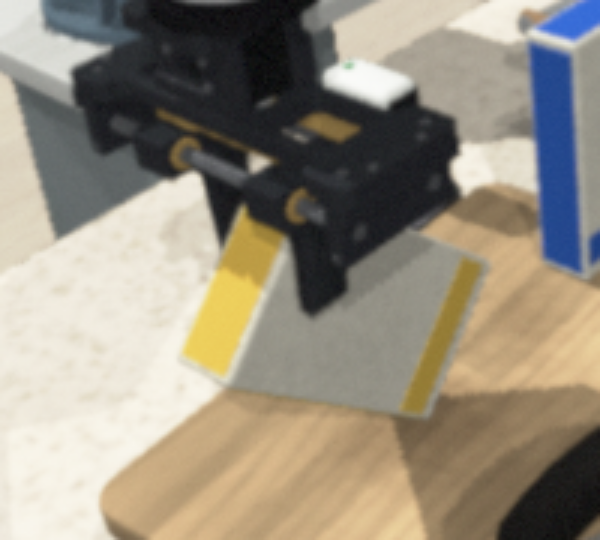

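Pressing increased yellow's lean. I'll use the board's −y end edge as a stop instead: with the foot's bottom face hooked on it, moving +y turns the pack upright without relying on friction.

```bash
python3 go.py .58 -.575 .23 3.4;  python3 - <<'E'
from h import *
F=grab()
f=F["top"]
for uv in((545,380),(510,420),(530,458),(495,430),(563,235),(515,341),(517,262)): print(uv,onz(f,uv,.0)[:2],onz(f,uv,.022)[:2])
E
```

```text
t 29.57 cmd [ 0.62   -0.3665  0.145   0.    ] meas [ 0.6257 -0.3692  0.1509] 0.44 q6 -40.1 F [-6.3054 -8.0575 22.2051] open 0.0379
shift [-1.    5.21 -2.13] turn -0.68 rows>= 5.5
(545, 380) [ 0.47306871 -0.53568786] [ 0.46072874 -0.5273258 ]
(510, 420) [ 0.35662605 -0.46783658] [ 0.34702093 -0.46106812]
(530, 458) [ 0.28970457 -0.51789178] [ 0.2816712 -0.5099477]
(495, 430) [ 0.32538432 -0.43950609] [ 0.31651296 -0.43340301]
(563, 235) [ 0.93860924 -0.56821834] [ 0.91533531 -0.55909225]
(515, 341) [ 0.55034793 -0.45936956] [ 0.53619294 -0.45279996]
(517, 262) [ 0.79210748 -0.4449697 ] [ 0.77227438 -0.4387383 ]
```

Request:
{"name": "drive_tool", "arguments": {
  "steps": [
    [[0, 0, -0.5], 0, 0],
    [[0, 0.2, -1.1], 0, 0],
    [[-0.1, 0.7, -1.7], 0, 0],
    [[-0.2, 1.3, -2.1], -0.2, 0],
    [[-0.3, 1.9, -2.1], -0.4, 0],
    [[-0.4, 2.5, -2.1], -0.6, 0],
    [[-0.5, 3.1, -2.1], -0.68, 0],
    [[-0.5, 3.7, -2.1], -0.68, 0],
    [[-0.5, 4.3, -2.1], -0.68, 0],
    [[-0.5, 4.8, -2.1], -0.68, 0],
    [[-0.5, 5.2, -2.1], -0.68, 0],
    [[-0.5, 5.2, -2.1], -0.68, 0]
  ]
}}

```text
time: 30.67
tool_pos: [0.6048, -0.5752, 0.2256]
tool_rot: [-0.001, 0.999, 0.032, -0.001]
wrist_force: [-0.9, 0.2, -1.9]
opening: 0.0381
```

```bash
python3 go.py u -.5 5.2 -2.1 -.68;  python3 - <<'E'
from h import *
F=grab("p20")
cv2.imwrite("pics/p20a.png",cv2.resize(np.ascontiguousarray(F["scene"]["color"][180:480,0:300,::-1]),None,fx=2,fy=2))
cv2.imwrite("pics/p20b.png",cv2.resize(np.ascontiguousarray(F["top"]["color"][150:400,380:640,::-1]),None,fx=2.3,fy=2.3))
E
```

```text
t 30.67 cmd [ 0.6    -0.5745  0.229   3.4   ] meas [ 0.6048 -0.5752  0.2256] 3.7 q6 -55.4 F [-0.867   0.2251 -1.8646] open 0.0381
```

View pics/p20a.png

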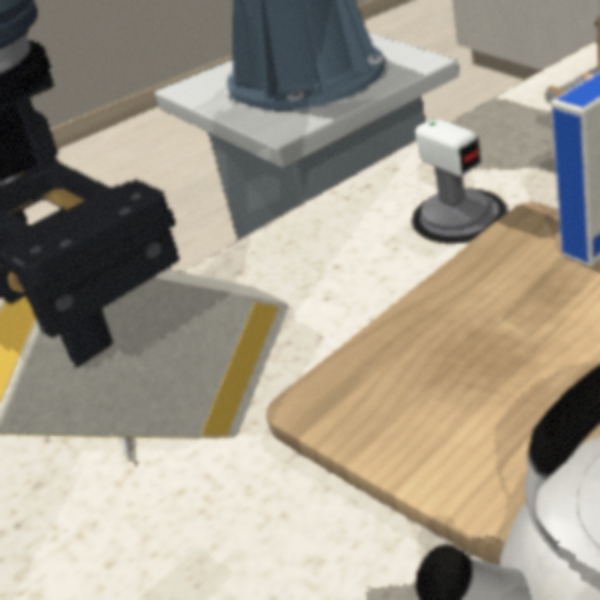

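View pics/p20b.png

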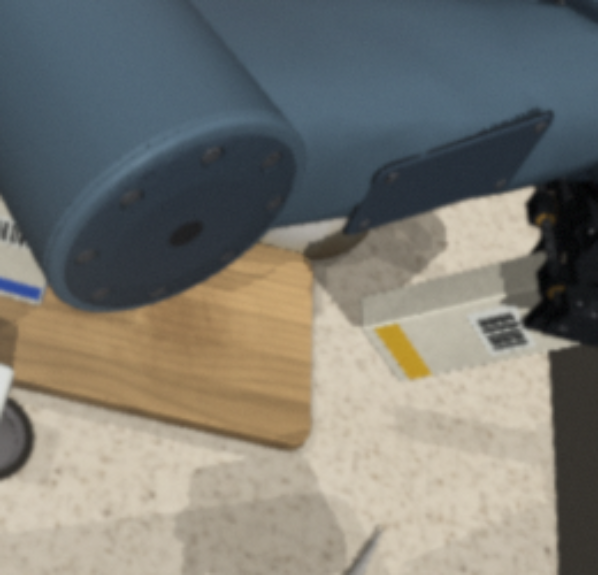

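```bash
python3 - <<'E'
from h import *
F=grab(); f=F["top"]
a=lambda u,v:(380+u/2.3-.5,150+v/2.3-.5)
def onx(uv,x):
    o,d=ray(f,uv); return o+d*(x-o[0])/d[0]
for nm,uv in(("frontlow",a(405,380)),("rearlow",a(365,323))): print(nm,onx(uv,.586))
p=onx(a(405,380),.586);r=onx(a(365,323),.586); e=r-p; print("lean",np.arctan2(e[2],e[1]),np.hypot(e[1],e[2]))
print("grip rel",sensors.observe()["tool_pos"]+[0,0,.0187]-p)
for uv in((620,300),(620,330),(618,400)): print("wall",onz(f,uv,0))
E
```

```text
frontlow [ 0.586      -0.51506464  0.09451132]
rearlow [ 0.586      -0.44947326  0.16139789]
lean 0.795174391143223 0.09368053217345479
grip rel [ 0.02059929 -0.0562817   0.15191704]
wall [ 0.76089879 -0.7224231   0.        ]
wall [ 0.66673456 -0.71741628  0.        ]
wall [ 0.47580995 -0.70606908  0.        ]
```

Request:
{"name": "drive_tool", "arguments": {
  "steps": [
    [[0, 0, 0.5], 0, 0],
    [[0, 0, 1.0], 0, 0],
    [[0, 0, 1.5], 0, 0],
    [[0, -0.1, 1.9], 0, 0],
    [[0, -0.3, 2.1], 0, 0],
    [[0, -0.6, 2.15], 0, 0],
    [[0, -0.9, 2.15], 0, 0],
    [[0, -1.2, 2.15], 0, 0],
    [[0, -1.2, 2.15], 0, 0]
  ]
}}

```text
time: 31.62
tool_pos: [0.6041, -0.5221, 0.1437]
tool_rot: [-0.0, 0.999, 0.035, 0.0]
wrist_force: [-0.7, 1.1, -0.7]
opening: 0.0377
```

Request:
{"name": "drive_tool", "arguments": {
  "steps": [
    [[0, -0.1, 0], 0, 0],
    [[0, -0.2, -0.03], 0, 0],
    [[0, -0.3, -0.06], 0, 0],
    [[0, -0.4, -0.1], 0, 0],
    [[0, -0.5, -0.14], 0, 0],
    [[0, -0.5, -0.14], 0, 0]
  ]
}}

```text
time: 32.12
tool_pos: [0.6015, -0.5062, 0.1498]
tool_rot: [0.001, 0.999, 0.033, 0.0]
wrist_force: [-1.4, -4.4, 2.8]
opening: 0.0374
```

```bash
python3 go.py u 0 -1.2 2.15 0 u 0 -.5 -.14 0;  python3 - <<'E'
from h import *
F=grab("p21")
cv2.imwrite("pics/p21a.png",cv2.resize(np.ascontiguousarray(F["scene"]["color"][180:480,0:300,::-1]),None,fx=2,fy=2))
E
```

```text
t 32.12 cmd [ 0.596  -0.5066  0.1486  3.4   ] meas [ 0.6015 -0.5062  0.1498] 3.8 q6 -52.5 F [-1.3549 -4.414   2.8021] open 0.0374
```

View pics/p21a.png

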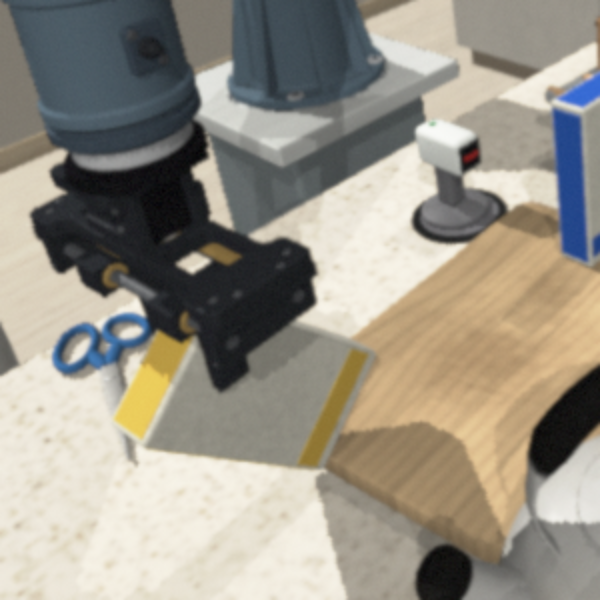

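Request:
{"name": "drive_tool", "arguments": {
  "steps": [
    [[0, -0.1, 0], 0, 0],
    [[0, -0.2, 0], 0, 0],
    [[0, -0.3, 0], 0, 0],
    [[0, -0.4, -0.02], 0, 0],
    [[0, -0.5, -0.04], 0, 0],
    [[0, -0.6, -0.06], 0, 0],
    [[0, -0.6, -0.06], 0, 0]
  ]
}}

```text
time: 32.8
tool_pos: [0.6003, -0.4842, 0.1554]
tool_rot: [0.003, 0.999, 0.033, 0.001]
wrist_force: [-3.4, -7.3, 12.9]
opening: 0.0377
```

```bash
python3 go.py u 0 -.6 -.06 0;  python3 - <<'E'
from h import *
F=grab("p22")
cv2.imwrite("pics/p22a.png",cv2.resize(np.ascontiguousarray(F["scene"]["color"][180:480,0:300,::-1]),None,fx=2,fy=2))
E
```

```text
t 32.8 cmd [ 0.5945 -0.4826  0.151   3.4   ] meas [ 0.6003 -0.4842  0.1554] 3.79 q6 -51.4 F [-3.4056 -7.3066 12.9292] open 0.0377
```

View pics/p22a.png

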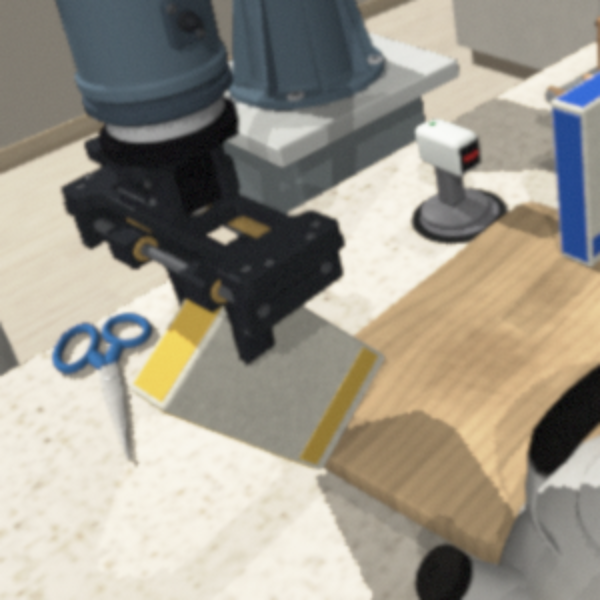

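Request:
{"name": "drive_tool", "arguments": {
  "steps": [
    [[0, -0.1, -0.02], 0, 0],
    [[0, -0.2, -0.04], 0, 0],
    [[0, -0.3, -0.06], 0, 0],
    [[0, -0.4, -0.07], 0, 0],
    [[0, -0.5, -0.08], 0, 0],
    [[0, -0.6, -0.09], 0, 0],
    [[0, -0.7, -0.1], 0, 0],
    [[0, -0.7, -0.1], 0, 0]
  ]
}}

```text
time: 33.57
tool_pos: [0.5984, -0.4549, 0.1585]
tool_rot: [0.002, 0.999, 0.033, 0.001]
wrist_force: [-3.0, -2.4, 12.4]
opening: 0.0379
```

```bash
python3 go.py u 0 -.7 -.1 0;  python3 - <<'E'
from h import *
F=grab("p23")
cv2.imwrite("pics/p23a.png",cv2.resize(np.ascontiguousarray(F["scene"]["color"][180:480,0:300,::-1]),None,fx=2,fy=2))
E
```

```text
t 33.57 cmd [ 0.5929 -0.4547  0.155   3.4   ] meas [ 0.5984 -0.4549  0.1585] 3.81 q6 -50.0 F [-2.9607 -2.4181 12.4012] open 0.0379
```

View pics/p23a.png

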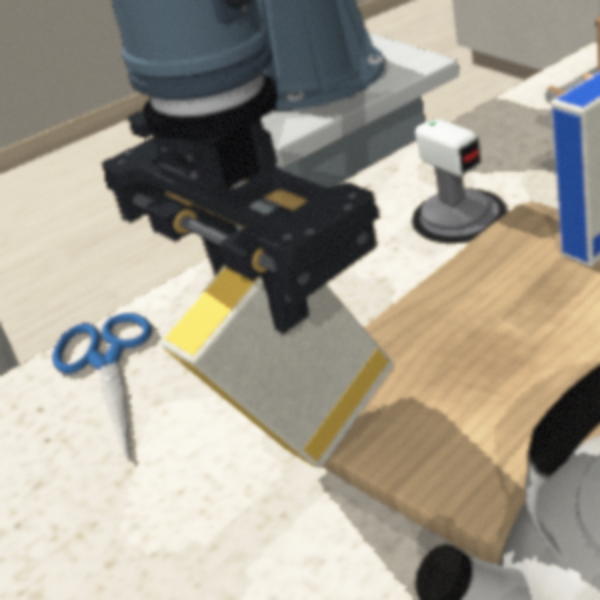

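Request:
{"name": "drive_tool", "arguments": {
  "steps": [
    [[0, -0.1, -0.02], 0, 0],
    [[0, -0.2, -0.03], 0, 0],
    [[0, -0.3, -0.03], 0, 0],
    [[0, -0.4, -0.03], 0, 0],
    [[0, -0.5, -0.03], 0, 0],
    [[0, -0.6, -0.02], 0, 0],
    [[0, -0.7, -0.01], 0, 0],
    [[0, -0.8, 0], 0, 0],
    [[0, -0.8, 0], 0, 0]
  ]
}}

```text
time: 34.42
tool_pos: [0.596, -0.4211, 0.1557]
tool_rot: [-0.0, 0.999, 0.033, 0.0]
wrist_force: [-1.9, -1.8, 6.0]
opening: 0.0379
```

```bash
python3 go.py u 0 -.8 0 0;  python3 - <<'E'
from h import *
F=grab("p24")
cv2.imwrite("pics/p24a.png",cv2.resize(np.ascontiguousarray(F["scene"]["color"][180:480,0:300,::-1]),None,fx=2,fy=2))
E
```

```text
t 34.42 cmd [ 0.591  -0.4227  0.155   3.4   ] meas [ 0.596  -0.4211  0.1557] 3.82 q6 -48.4 F [-1.8764 -1.8345  5.9734] open 0.0379
```

View pics/p24a.png

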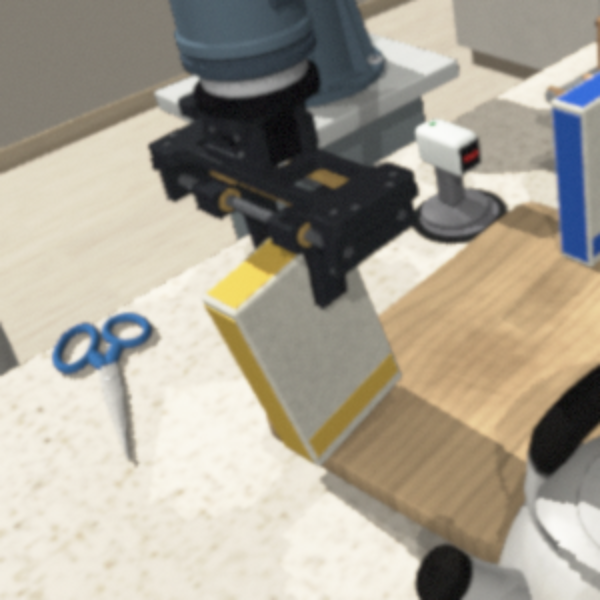

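Lean is down to about 0.25 rad. I'll lift, move to the spot and finish uprighting on the board.

```bash
python3 go.py .591 -.4227 .205 3.4 .617 -.29 .20 0 .617 -.29 .165 0
```

```text
t 34.52 cmd [ 0.591  -0.4227  0.155   3.4   ] meas [ 0.596  -0.4213  0.1556] 3.81 q6 -48.4 F [-2.1609 -1.4387  7.5484] open 0.0377
shift [ 0.   -0.   -1.25] turn -0.0 rows>= 1.2
shift [ 0.85 -3.27 -1.13] turn 0.68 rows>= 3.4
shift [ 0.85 -3.27 -0.25] turn 0.68 rows>= 3.3
```

Request:
{"name": "drive_tool", "arguments": {
  "steps": [
    [[0, 0, -0.4], 0, 0],
    [[0, 0, -0.9], 0, 0],
    [[0, -0.3, -1.25], 0.1, 0],
    [[0.15, -0.8, -1.25], 0.3, 0],
    [[0.3, -1.4, -1.25], 0.5, 0],
    [[0.5, -2.0, -1.2], 0.68, 0],
    [[0.7, -2.6, -1.13], 0.68, 0],
    [[0.85, -3.1, -1.0], 0.68, 0],
    [[0.85, -3.27, -0.7], 0.68, 0],
    [[0.85, -3.27, -0.4], 0.68, 0],
    [[0.85, -3.27, -0.25], 0.68, 0],
    [[0.85, -3.27, -0.2], 0.68, 0]
  ]
}}

```text
time: 35.52
tool_pos: [0.6195, -0.2889, 0.1596]
tool_rot: [-0.001, 1.0, 0.003, -0.002]
wrist_force: [-0.1, -0.2, -2.6]
opening: 0.0378
```

```bash
python3 go.py u .85 -3.27 -.2 .68;  python3 - <<'E'
from h import *
F=grab("p25")
cv2.imwrite("pics/p25a.png",cv2.resize(np.ascontiguousarray(F["scene"]["color"][180:480,80:380,::-1]),None,fx=2,fy=2))
E
```

```text
t 35.52 cmd [ 0.6172 -0.2901  0.163   0.    ] meas [ 0.6195 -0.2889  0.1596] 0.36 q6 -35.3 F [-0.0527 -0.2485 -2.574 ] open 0.0378
```

View pics/p25a.png

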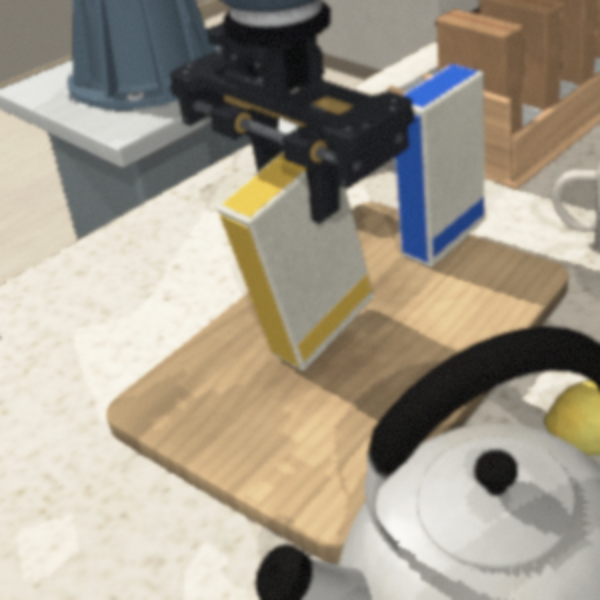

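Request:
{"name": "drive_tool", "arguments": {
  "steps": [
    [[0, 0, 0.08], 0, 0],
    [[0, 0, 0.16], 0, 0],
    [[0, -0.05, 0.22], 0, 0],
    [[0, -0.15, 0.24], 0, 0],
    [[0, -0.25, 0.26], 0, 0],
    [[0, -0.35, 0.28], 0, 0],
    [[0, -0.45, 0.3], 0, 0]
  ]
}}

```text
time: 36.2
tool_pos: [0.6214, -0.2721, 0.152]
tool_rot: [0.001, 1.0, 0.003, 0.001]
wrist_force: [-1.0, -3.2, 2.5]
opening: 0.0379
```

```bash
python3 go.py u 0 -.45 .3 0;  python3 - <<'E'
from h import *
F=grab("p26")
cv2.imwrite("pics/p26a.png",cv2.resize(np.ascontiguousarray(F["scene"]["color"][180:480,80:380,::-1]),None,fx=2,fy=2))
E
```

```text
t 36.2 cmd [ 0.6172 -0.2721  0.151   0.    ] meas [ 0.6214 -0.2721  0.152 ] 0.36 q6 -34.0 F [-1.0005 -3.2491  2.4829] open 0.0379
```

View pics/p26a.png

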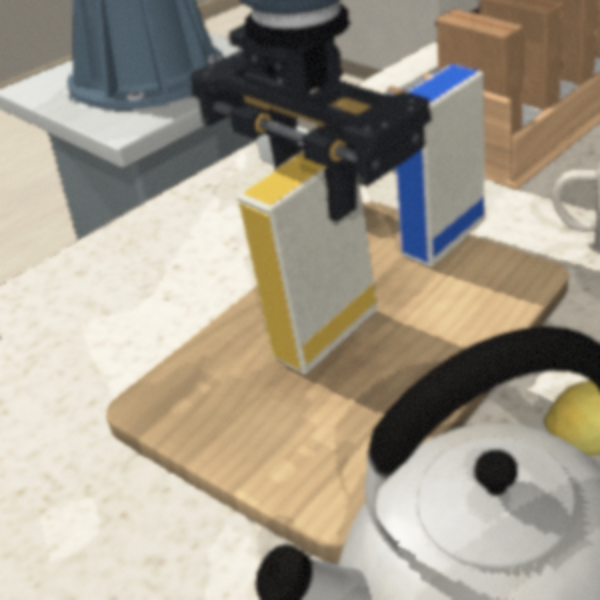

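Request:
{"name": "drive_tool", "arguments": {
  "steps": [
    [[0, -0.1, 0.04], 0, 0],
    [[0, -0.2, 0.08], 0, 0],
    [[0, -0.3, 0.12], 0, 0],
    [[0, -0.4, 0.16], 0, 0],
    [[0, -0.45, 0.2], 0, 0],
    [[0, -0.45, 0.22], 0, 0],
    [[0, -0.45, 0.22], 0, 0]
  ]
}}

```text
time: 36.88
tool_pos: [0.6225, -0.2577, 0.1493]
tool_rot: [0.005, 1.0, 0.004, 0.003]
wrist_force: [-9.9, -7.2, 30.8]
opening: 0.0376
```

```bash
python3 go.py u 0 -.45 .22 0;  python3 - <<'E'
from h import *
F=grab("p27")
cv2.imwrite("pics/p27a.png",cv2.resize(np.ascontiguousarray(F["scene"]["color"][180:480,80:380,::-1]),None,fx=2,fy=2))
E
```

```text
t 36.88 cmd [ 0.6172 -0.2541  0.1422  0.    ] meas [ 0.6225 -0.2577  0.1493] 0.4 q6 -32.7 F [-9.8876 -7.2228 30.7741] open 0.0376
```

View pics/p27a.png

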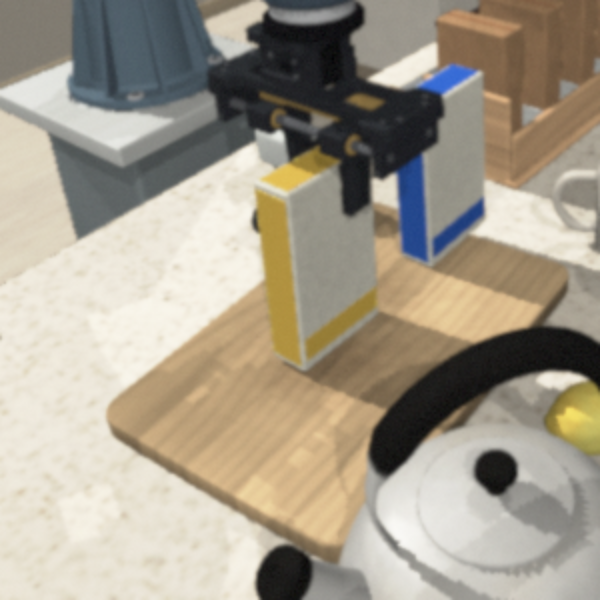

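Request:
{"name": "drive_tool", "arguments": {
  "steps": [
    [[0, 0, -0.1], 0, 0],
    [[0, 0, -0.15], 0, 0],
    [[0, 0, -0.15], 0, 0.6],
    [[0, 0, -0.15], 0, 0.7],
    [[0, 0, -0.15], 0, 0.7],
    [[0, 0, -0.15], 0, 0.7],
    [[0, 0, -0.6], 0, 0.7],
    [[0, 0, -1.2], 0, 0.7],
    [[0, 0, -2.0], 0, 0.7],
    [[0, 0, -2.8], 0, 0.7],
    [[0, 0, -3.4], 0, 0.7],
    [[0, 0, -3.4], 0, 0.7]
  ]
}}

```text
time: 37.98
tool_pos: [0.6232, -0.2539, 0.2846]
tool_rot: [0.003, 1.0, 0.004, 0.004]
wrist_force: [-0.8, -0.9, 0.5]
opening: 0.0617
```

```bash
python3 go.py u 0 0 -3.4 0;  python3 - <<'E'
from h import *
F=grab("p28")
cv2.imwrite("pics/p28a.png",cv2.resize(np.ascontiguousarray(F["scene"]["color"][180:400,140:400,::-1]),None,fx=3,fy=3))
cv2.imwrite("pics/p28b.png",cv2.resize(np.ascontiguousarray(F["top"]["color"][200:370,340:540,::-1]),None,fx=3.5,fy=3.5))
E
```

```text
t 37.98 cmd [ 0.6172 -0.2541  0.2782  0.    ] meas [ 0.6232 -0.2539  0.2846] 0.43 q6 -32.7 F [-0.7737 -0.8659  0.4927] open 0.0617
```

View pics/p28a.png

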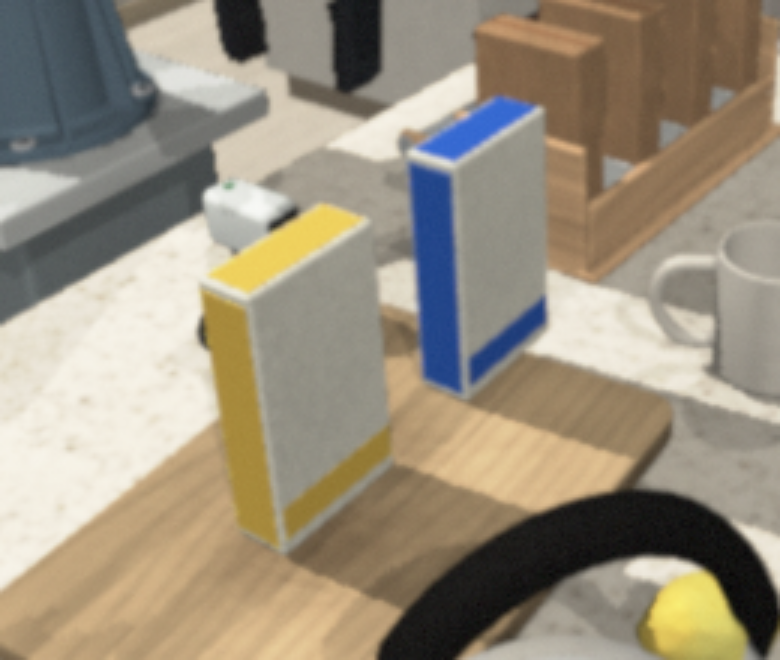

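View pics/p28b.png

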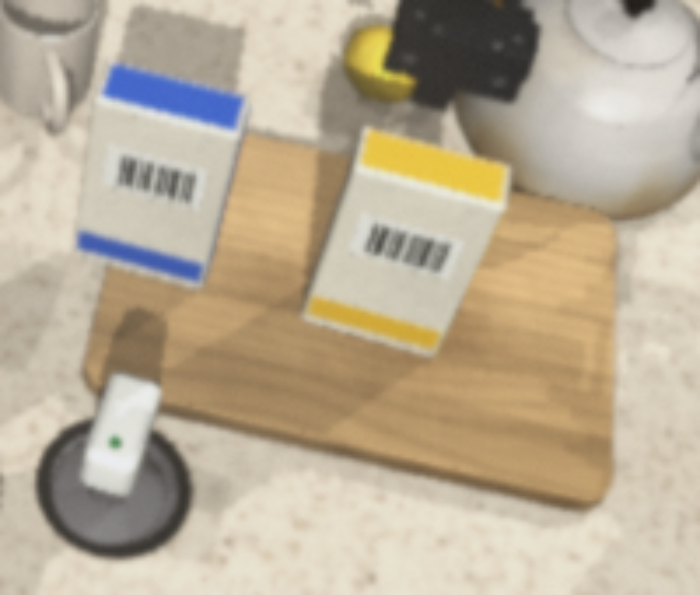

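Both stand upright, but blue overhangs the left board edge. I'll measure both.

```bash
cat > packs.py <<'E'
from h import *
def fitpack(obs,F,z0=.022,free_lean=False):
    # obs: (cam,(u,v),(dx,dy,z)) corner in pack frame ; solve x,y,yaw
    def g(p):
        tr=T2(p[:3]); return np.array([proj(F[c],tr(np.array([[q[0],q[1],q[2]+z0]])))[0]-uv for c,uv,q in obs]).ravel()
    r=least_squares(g,[.62,-.25,1.57],loss="soft_l1"); return r.x,g(r.x).reshape(-1,2)
D,W,H=.0475,.019,.17
E
python3 - <<'E'
from packs import *
np.set_printoptions(precision=4,suppress=True)
F=grab()
t=lambda u,v:(340+u/3.5-.5,200+v/3.5-.5); s=lambda u,v:(140+u/3-.5,180+v/3-.5)
# label side +y(pack) faces robot; front(-x pack) at world -y
B=[("top",t(78,250),(D,W,0)),("top",t(203,285),(-D,W,0)),("top",t(100,95),(D,W,H)),("top",t(236,131),(-D,W,H)),("top",t(110,65),(D,-W,H)),("top",t(244,97),(-D,-W,H)),
("scene",s(410,153),(-D,W,H)),("scene",s(457,168),(-D,-W,H)),("scene",s(545,110),(D,-W,H)),("scene",s(467,395),(-D,-W,0)),("scene",s(425,380),(-D,W,0)),("scene",s(548,322),(D,-W,0))]
Y=[("top",t(305,318),(D,W,0)),("top",t(437,354),(-D,W,0)),("top",t(357,172),(D,W,H)),("top",t(498,208),(-D,W,H)),("top",t(366,128),(D,-W,H)),("top",t(511,163),(-D,-W,H)),
("scene",s(202,286),(-D,W,H)),("scene",s(247,300),(-D,-W,H)),("scene",s(370,220),(D,-W,H)),("scene",s(283,552),(-D,-W,0)),("scene",s(240,535),(-D,W,0)),("scene",s(392,462),(D,-W,0))]
for n,o in(("blue",B),("yellow",Y)):
    p,r=fitpack(o,F); print(n,p,np.degrees(p[2]),np.abs(r).max(1).round(1))
f=F["top"]
for uv in((105,270),(92,375),(245,130)): print("board edge",onz(f,t(*uv),.022))
E
```

```text
blue [ 0.6197 -0.1073  1.5946] 91.36298035937847 [2.1 1.7 2.4 1.5 2.3 2.  1.4 0.3 0.9 3.3 1.9 3.5]
yellow [ 0.6195 -0.2747  1.6105] 92.27221678250113 [1.7 1.2 0.9 3.  1.1 0.6 2.6 1.  0.5 2.9 1.3 1. ]
board edge [ 0.5961 -0.0867  0.022 ]
board edge [ 0.5095 -0.1022  0.022 ]
board edge [ 0.7587 -0.1523  0.022 ]
```

Blue's centre is at y≈−0.107, overhanging the edge at −0.088. I'll regrasp it squarely and shift it 58 mm towards −y.

```bash
python3 go.py .6172 -.108 .278 1  .6172 -.108 .143 1
```

```text
t 38.18 cmd [ 0.6172 -0.2541  0.2782  0.    ] meas [ 0.6202 -0.2522  0.2759] 0.42 q6 -32.7 F [0.2436 0.4116 0.0907] open 0.0614
shift [ 0.   -3.65  0.  ] turn -0.2 rows>= 3.5
shift [ 0.   -3.65  3.38] turn -0.2 rows>= 4.8
```

Request:
{"name": "drive_tool", "arguments": {
  "steps": [
    [[0, -0.7, 0], 0, 0.7],
    [[0, -1.5, 0], -0.2, 0.7],
    [[0, -2.3, 0], -0.2, 0.7],
    [[0, -3.1, 0], -0.2, 0.7],
    [[0, -3.65, 0], -0.2, 0.7],
    [[0, -3.65, 0.3], -0.2, 0.7],
    [[0, -3.65, 0.9], -0.2, 0.7],
    [[0, -3.65, 1.6], -0.2, 0.7],
    [[0, -3.65, 2.3], -0.2, 0.7],
    [[0, -3.65, 2.9], -0.2, 0.7],
    [[0, -3.65, 3.25], -0.2, 0.7],
    [[0, -3.65, 3.35], -0.2, 0.7]
  ]
}}

```text
time: 39.18
tool_pos: [0.6165, -0.1064, 0.1379]
tool_rot: [-0.002, 1.0, 0.012, -0.004]
wrist_force: [-1.1, 0.9, 0.4]
opening: 0.0617
```

Request:
{"name": "drive_tool", "arguments": {
  "steps": [
    [[0, 0, 0], 0, 0.5],
    [[0, 0, 0], 0, 0.3],
    [[0, 0, 0], 0, 0.2],
    [[0, 0, 0], 0, 0],
    [[0, 0, 0], 0, 0],
    [[0, 0, -0.15], 0, 0],
    [[0, 0, -0.3], 0, 0]
  ]
}}

```text
time: 39.77
tool_pos: [0.6195, -0.1067, 0.1562]
tool_rot: [-0.0, 1.0, 0.012, -0.0]
wrist_force: [0.6, -0.4, -1.7]
opening: 0.0376
```

```bash
python3 go.py u 0 -3.65 3.35 -.2 u 0 0 -.3 0;  python3 - <<'E'
from h import *
F=grab("p29")
cv2.imwrite("pics/p29a.png",cv2.resize(np.ascontiguousarray(F["scene"]["color"][180:400,140:400,::-1]),None,fx=3,fy=3))
E
```

```text
t 39.77 cmd [ 0.6172 -0.1081  0.1562  1.    ] meas [ 0.6195 -0.1067  0.1562] 1.41 q6 -22.0 F [ 0.6254 -0.3528 -1.7208] open 0.0376
```

View pics/p29a.png

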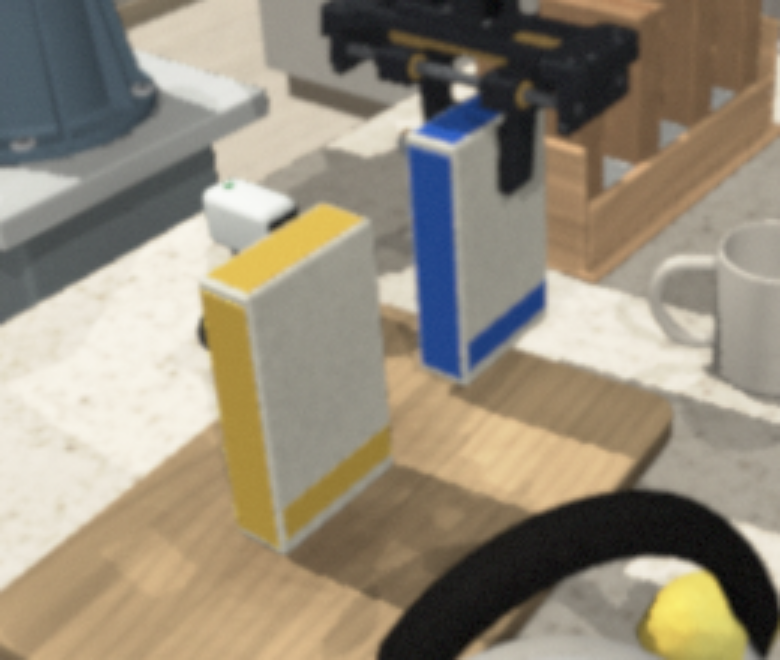

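Request:
{"name": "drive_tool", "arguments": {
  "steps": [
    [[0, 0.3, 0], 0, 0],
    [[0, 0.6, 0], 0, 0],
    [[0, 0.9, 0], 0, 0],
    [[0, 1.2, 0], 0, 0],
    [[0, 1.38, 0], 0, 0],
    [[0, 1.38, 0.1], 0, 0],
    [[0, 1.38, 0.2], 0, 0],
    [[0, 1.38, 0.28], 0, 0],
    [[0, 1.38, 0.32], 0, 0],
    [[0, 1.38, 0.32], 0, 0]
  ]
}}

```text
time: 40.7
tool_pos: [0.6211, -0.1621, 0.1452]
tool_rot: [0.001, 1.0, 0.013, -0.0]
wrist_force: [-6.8, -0.8, 13.3]
opening: 0.0384
```

Request:
{"name": "drive_tool", "arguments": {
  "steps": [
    [[0, 0, 0], 0, 0.6],
    [[0, 0, 0], 0, 0.7],
    [[0, 0, 0], 0, 0.7],
    [[0, 0, 0], 0, 0.7],
    [[0, 0, -0.5], 0, 0.7],
    [[0, 0, -1.2], 0, 0.7],
    [[0, 0, -2.0], 0, 0.7],
    [[0, 0, -2.8], 0, 0.7],
    [[0, 0, -3.4], 0, 0.7],
    [[0, 0, -3.4], 0, 0.7]
  ]
}}

```text
time: 41.53
tool_pos: [0.6237, -0.1628, 0.2859]
tool_rot: [0.002, 1.0, 0.012, 0.005]
wrist_force: [0.4, -0.4, 0.6]
opening: 0.062
```

```bash
python3 go.py u 0 1.38 .32 0 u 0 0 -3.4 0  .4453 .2765 .27 -90.9;  python3 - <<'E'
from h import *
F=grab("p30")
cv2.imwrite("pics/p30a.png",cv2.resize(np.ascontiguousarray(F["scene"]["color"][180:400,140:400,::-1]),None,fx=3,fy=3))
cv2.imwrite("pics/p30b.png",cv2.resize(np.ascontiguousarray(F["top"]["color"][200:370,340:540,::-1]),None,fx=3.5,fy=3.5))
E
```

```text
t 41.53 cmd [ 0.6181 -0.1633  0.2794  1.    ] meas [ 0.6237 -0.1628  0.2859] 1.43 q6 -26.6 F [ 0.419  -0.4172  0.6134] open 0.062
shift [ -4.13 -11.07   0.23] turn 18.38 rows>= 12.8
```

View pics/p30b.png

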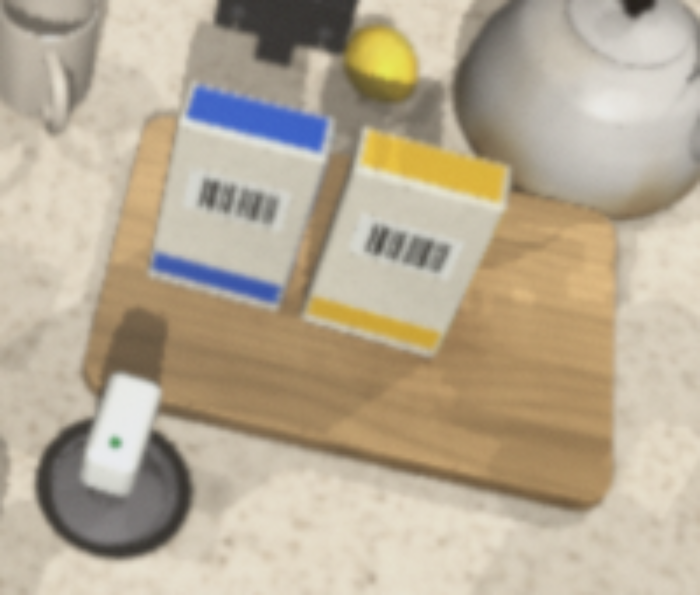

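Both are well on the board. For red I'll grip about 16 mm further back, so its foot sits more under the grip and it pivots more easily.

```bash
python3 go.py .55 .06 .28 -45 .4605 .2766 .27 -90.9
```

```text
t 41.63 cmd [ 0.6181 -0.1633  0.2794  1.    ] meas [ 0.6216 -0.162   0.2799] 1.42 q6 -26.6 F [-1.1007  0.2798 -0.333 ] open 0.0614
shift [-1.61 -5.61 -0.02] turn 9.2 rows>= 6.4
shift [ -3.75 -11.07   0.23] turn 18.38 rows>= 12.8
```

Request:
{"name": "drive_tool", "arguments": {
  "steps": [
    [[-0.3, -0.9, 0], 1.4, 0.7],
    [[-0.6, -1.8, 0], 2.8, 0.7],
    [[-0.9, -2.7, 0], 4.2, 0.7],
    [[-1.2, -3.6, 0], 5.6, 0.7],
    [[-1.5, -4.5, 0], 7, 0.7],
    [[-1.8, -5.4, 0], 8.4, 0.7],
    [[-2.1, -6.3, 0], 9.8, 0.7],
    [[-2.4, -7.2, 0], 11.2, 0.7],
    [[-2.7, -8.1, 0], 12.6, 0.7],
    [[-3.0, -9.0, 0], 14, 0.7],
    [[-3.3, -9.9, 0], 15.4, 0.7],
    [[-3.6, -10.7, 0], 16.8, 0.7]
  ]
}}

```text
time: 42.63
tool_pos: [0.4659, 0.2611, 0.2767]
tool_rot: [0.002, 0.763, -0.647, -0.001]
wrist_force: [0.5, -0.0, -0.4]
opening: 0.0617
```

```bash
python3 go.py u -3.6 -10.7 0 16.8 .4605 .2766 .26 -90.9 .4605 .2766 .1422 -90.9
```

```text
t 42.63 cmd [  0.4667   0.2621   0.2794 -83.    ] meas [0.4659 0.2611 0.2767] -80.58 q6 97.1 F [ 0.5296 -0.0021 -0.4442] open 0.0617
shift [-0.38  0.11  0.48] turn 1.58 rows>= 1.1
shift [-0.38  0.11  3.43] turn 1.58 rows>= 3.3
```

Request:
{"name": "drive_tool", "arguments": {
  "steps": [
    [[-0.2, 0.05, 0], 1, 0.7],
    [[-0.38, 0.11, 0.2], 1.58, 0.7],
    [[-0.38, 0.11, 0.5], 1.58, 0.7],
    [[-0.38, 0.11, 0.5], 1.58, 0.7],
    [[-0.38, 0.11, 1.0], 1.58, 0.7],
    [[-0.38, 0.11, 1.6], 1.58, 0.7],
    [[-0.38, 0.11, 2.2], 1.58, 0.7],
    [[-0.38, 0.11, 2.8], 1.58, 0.7],
    [[-0.38, 0.11, 3.2], 1.58, 0.7],
    [[-0.38, 0.11, 3.4], 1.58, 0.7],
    [[-0.38, 0.11, 3.4], 1.58, 0.7]
  ]
}}

```text
time: 43.55
tool_pos: [0.4595, 0.2724, 0.1403]
tool_rot: [0.002, 0.718, -0.696, -0.001]
wrist_force: [-0.8, -0.3, 0.8]
opening: 0.0614
```

```bash
python3 go.py u -.38 .11 3.4 1.58; python3 - <<'E'
from h import *
F=grab("p31")
cv2.imwrite("pics/p31b.png",cv2.resize(np.ascontiguousarray(F["top"]["color"][160:320,130:340,::-1]),None,fx=3,fy=3))
cv2.imwrite("pics/p31a.png",cv2.resize(np.ascontiguousarray(F["scene"]["color"][100:290,240:460,::-1]),None,fx=2.5,fy=2.5))
E
```

```text
t 43.55 cmd [  0.4605   0.2766   0.1434 -90.9   ] meas [0.4595 0.2724 0.1403] -88.18 q6 106.1 F [-0.8451 -0.3216  0.8312] open 0.0614
```

View pics/p31b.png

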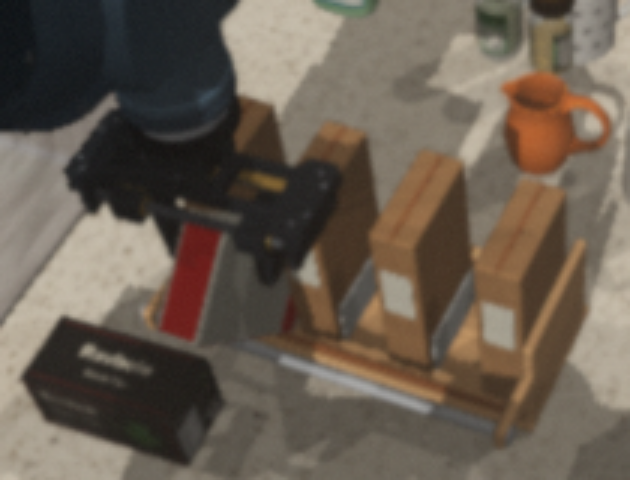

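View pics/p31a.png

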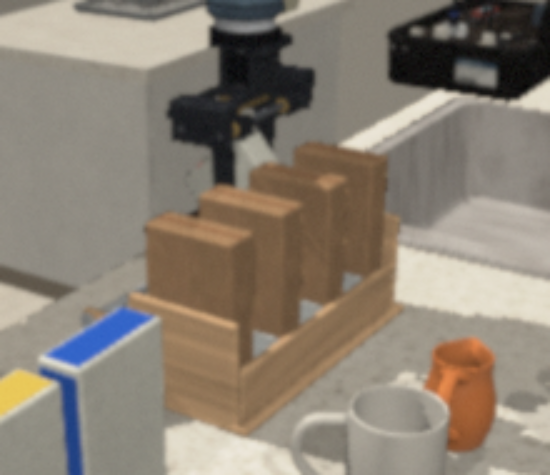

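The last rows fell short because the speed was limited. I'll correct 4 mm and 2.5°, then grip.

Request:
{"name": "drive_tool", "arguments": {
  "steps": [
    [[-0.1, 0, 0], 0.5, 0.7],
    [[-0.1, 0, 0], 0.5, 0.7],
    [[-0.1, 0, 0], 0.5, 0.7]
  ]
}}

```text
time: 43.9
tool_pos: [0.4618, 0.278, 0.1444]
tool_rot: [0.001, -0.703, 0.711, -0.001]
wrist_force: [0.1, 0.4, 0.3]
opening: 0.0614
```

```bash
echo "[0.4595,0.2770,0.1420,-90.7]">cmd.json; python3 go.py; python3 go.py
```

```text
t 43.9 cmd [  0.4595   0.277    0.142  -90.7   ] meas [0.4618 0.278  0.1444] -90.59 q6 109.0 F [0.1138 0.3904 0.3187] open 0.0614
t 43.9 cmd [  0.4595   0.277    0.142  -90.7   ] meas [0.4618 0.278  0.1444] -90.59 q6 109.0 F [0.1138 0.3904 0.3187] open 0.0614
```

Request:
{"name": "drive_tool", "arguments": {
  "steps": [
    [[0, 0, 0], 0, 0],
    [[0, 0, 0], 0, 0],
    [[0, 0, 0], 0, 0],
    [[0, 0, 0], 0, 0],
    [[0, 0, 0], 0, 0],
    [[0, 0, 0], 0, 0],
    [[0, 0, -0.2], 0, 0],
    [[0, 0, -0.5], 0, 0],
    [[0, 0, -0.9], 0, 0],
    [[0, 0, -1.3], 0, 0],
    [[0, 0, -1.7], 0, 0],
    [[0, 0, -2.1], 0, 0]
  ]
}}

```text
time: 44.9
tool_pos: [0.4608, 0.2779, 0.2288]
tool_rot: [0.0, -0.703, 0.711, -0.0]
wrist_force: [0.1, -1.3, -2.6]
opening: 0.0378
```

Request:
{"name": "drive_tool", "arguments": {
  "steps": [
    [[0, 0, -0.4], 0, 0],
    [[0, 0, -0.8], 0, 0],
    [[0, 0, -1.2], 0, 0],
    [[0, 0, -1.6], 0, 0],
    [[0, 0, -2.0], 0, 0],
    [[0, 0, -2.4], 0, 0],
    [[0, 0, -2.8], 0, 0],
    [[0, 0, -3.3], 0, 0],
    [[0, 0, -3.3], 0, 0],
    [[0, 0, -3.3], 0, 0]
  ]
}}

```text
time: 45.73
tool_pos: [0.4612, 0.278, 0.3606]
tool_rot: [0.001, -0.703, 0.711, -0.001]
wrist_force: [0.3, -0.0, -2.8]
opening: 0.0378
```

```bash
echo "[0.460,0.2775,0.1430,-90.7]">cmd.json; python3 go.py u 0 0 -2.1 0 u 0 0 -3.3 0  .62 -.45 .35 0; python3 - <<'E'
from h import *
F=grab("p32")
E
```

```text
t 45.73 cmd [  0.46     0.2775   0.359  -90.7   ] meas [0.4612 0.278  0.3606] -90.67 q6 109.1 F [ 0.2927 -0.0158 -2.7515] open 0.0378
shift [18.14 -4.22  0.23] turn -18.14 rows>= 17.9
```

View pics/scene_p32.png

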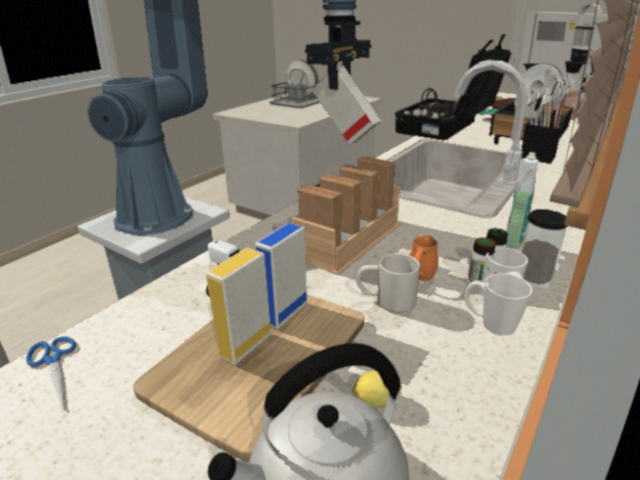

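Request:
{"name": "drive_tool", "arguments": {
  "steps": [
    [[0.3, -0.1, 0], -0.5, 0],
    [[0.8, -0.2, 0], -1.2, 0],
    [[1.5, -0.4, 0], -2.0, 0],
    [[2.3, -0.6, 0], -2.9, 0],
    [[3.1, -0.8, 0], -3.8, 0],
    [[3.9, -1.0, 0], -4.7, 0],
    [[4.7, -1.2, 0], -5.6, 0],
    [[5.5, -1.4, 0], -6.5, 0],
    [[6.3, -1.6, 0], -7.4, 0],
    [[7.1, -1.8, 0], -8.3, 0],
    [[7.9, -2.0, 0], -9.2, 0],
    [[8.7, -2.2, 0], -10, 0]
  ]
}}

```text
time: 46.83
tool_pos: [0.5442, -0.0726, 0.3573]
tool_rot: [-0.0, 0.938, -0.346, -0.001]
wrist_force: [0.3, -0.0, -3.0]
opening: 0.0379
```

```bash
python3 go.py u 8.7 -2.2 0 -10  .62 -.467 .355 0
```

```text
t 46.83 cmd [  0.5437  -0.0715   0.359  -40.7   ] meas [ 0.5442 -0.0726  0.3573] -40.46 q6 20.5 F [ 0.3266 -0.0188 -3.037 ] open 0.0379
shift [7.89 6.25 0.1 ] turn -8.14 rows>= 9.7
```

Request:
{"name": "drive_tool", "arguments": {
  "steps": [
    [[0.6, 0.5, 0], -0.7, 0],
    [[1.2, 1.0, 0], -1.4, 0],
    [[1.8, 1.5, 0], -2.1, 0],
    [[2.5, 2.0, 0], -2.8, 0],
    [[3.2, 2.5, 0], -3.6, 0],
    [[3.9, 3.1, 0], -4.4, 0],
    [[4.6, 3.7, 0], -5.2, 0],
    [[5.3, 4.2, 0], -6, 0],
    [[6.0, 4.8, 0], -6.8, 0],
    [[6.7, 5.3, 0.1], -7.5, 0],
    [[7.4, 5.8, 0.1], -8.14, 0],
    [[7.89, 6.25, 0.1], -8.14, 0]
  ]
}}

```text
time: 47.83
tool_pos: [0.6208, -0.4686, 0.3514]
tool_rot: [-0.001, 1.0, 0.001, -0.002]
wrist_force: [0.6, 0.6, -2.8]
opening: 0.0377
```

Request:
{"name": "drive_tool", "arguments": {
  "steps": [
    [[0, 0, 0], 0, 0],
    [[0, 0, 0.3], 0, 0],
    [[0, 0, 0.8], 0, 0],
    [[0, 0, 1.4], 0, 0],
    [[0, 0, 2.0], 0, 0],
    [[0, 0, 2.6], 0, 0],
    [[0, 0, 3.2], 0, 0],
    [[0, 0, 3.8], 0, 0],
    [[0, 0, 4.3], 0, 0],
    [[0, 0, 4.6], 0, 0],
    [[0, 0, 4.75], 0, 0],
    [[0, 0, 4.8], 0, 0]
  ]
}}

```text
time: 48.83
tool_pos: [0.6208, -0.465, 0.1614]
tool_rot: [-0.001, 1.0, 0.001, -0.001]
wrist_force: [-1.0, 0.0, -2.6]
opening: 0.0377
```

```bash
python3 go.py u 7.89 6.25 .1 -8.14 u 0 0 4.8 0; python3 - <<'E'
from h import *
F=grab("p33")
cv2.imwrite("pics/p33a.png",cv2.resize(np.ascontiguousarray(F["scene"]["color"][180:480,40:340,::-1]),None,fx=2,fy=2))
cv2.imwrite("pics/p33b.png",cv2.resize(np.ascontiguousarray(F["top"]["color"][200:370,370:600,::-1]),None,fx=3.4,fy=3.4))
E
```

```text
t 48.83 cmd [ 0.62   -0.4669  0.163   0.    ] meas [ 0.6208 -0.465   0.1614] 0.07 q6 -45.6 F [-0.9725  0.0248 -2.5985] open 0.0377
```

View pics/p33a.png

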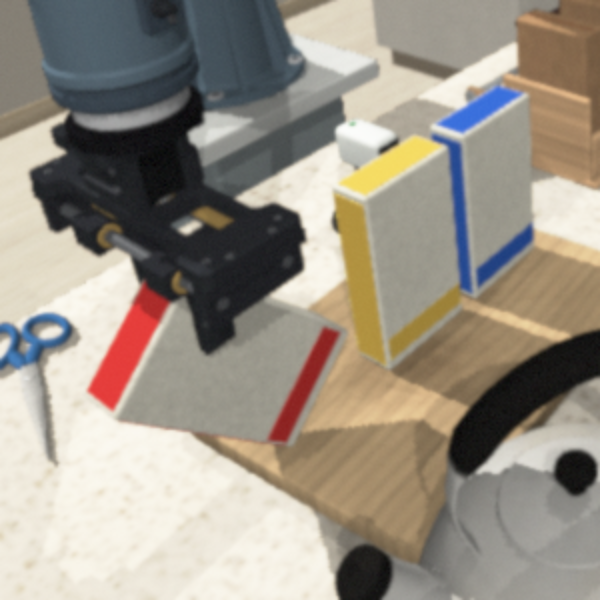

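View pics/p33b.png

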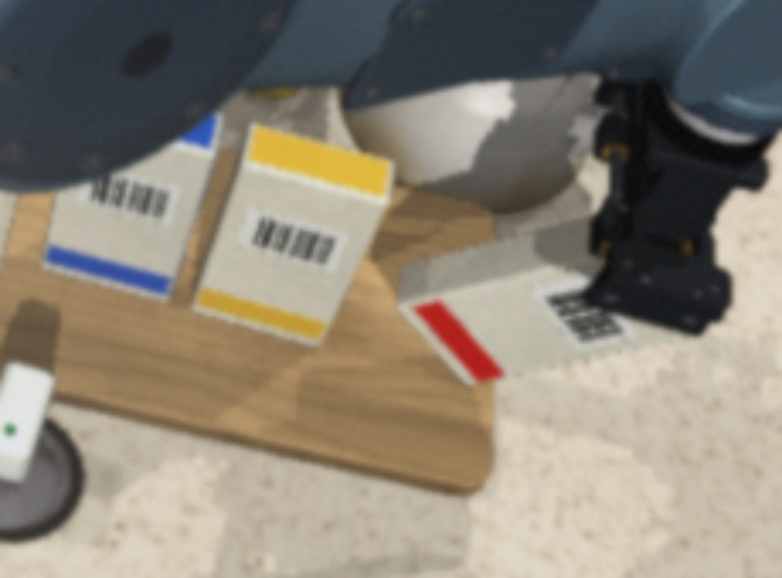

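Request:
{"name": "drive_tool", "arguments": {
  "steps": [
    [[0, 0, 0.05], 0, 0],
    [[0, 0, 0.1], 0, 0],
    [[0, 0, 0.15], 0, 0],
    [[0, -0.05, 0.18], 0, 0],
    [[0, -0.12, 0.18], 0, 0],
    [[0, -0.2, 0.18], 0, 0],
    [[0, -0.3, 0.18], 0, 0]
  ]
}}

```text
time: 49.52
tool_pos: [0.6216, -0.4552, 0.1572]
tool_rot: [0.001, 1.0, 0.0, 0.001]
wrist_force: [0.5, 1.9, -0.4]
opening: 0.0376
```

```bash
python3 go.py u 0 -.3 .18 0; python3 - <<'E'
from h import *
F=grab("p34")
cv2.imwrite("pics/p34a.png",cv2.resize(np.ascontiguousarray(F["scene"]["color"][180:480,40:340,::-1]),None,fx=2,fy=2))
E
```

```text
t 49.52 cmd [ 0.62   -0.4549  0.1558  0.    ] meas [ 0.6216 -0.4552  0.1572] 0.0 q6 -45.0 F [ 0.4625  1.9109 -0.369 ] open 0.0376
```

View pics/p34a.png

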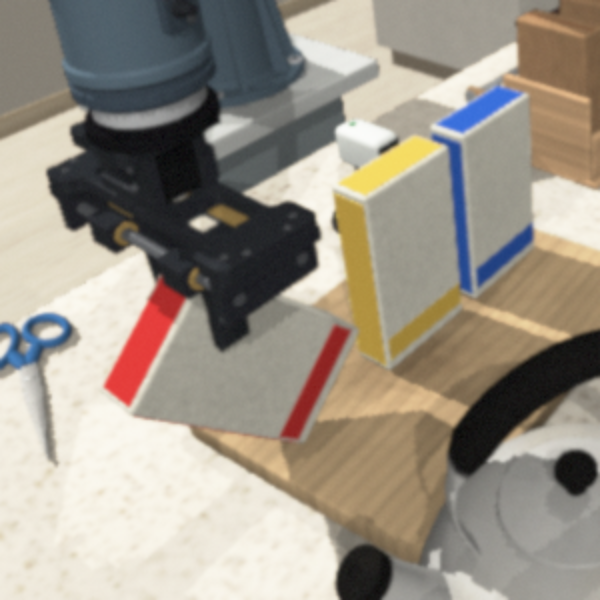

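The foot seems to slide again, so I'll use the board-edge method that worked for yellow.

```bash
python3 go.py .62 -.4549 .21 0 .602 -.55 .21 3.4 .602 -.55 .142 3.4
```

```text
t 49.62 cmd [ 0.62   -0.4549  0.1558  0.    ] meas [ 0.6217 -0.4539  0.1569] 0.05 q6 -45.0 F [ 1.0806 -1.7907  5.0085] open 0.0382
shift [ 0.    0.   -1.36] turn -0.0 rows>= 1.3
shift [-0.45  2.38 -1.36] turn -0.68 rows>= 2.7
shift [-0.45  2.38  0.34] turn -0.68 rows>= 2.3
```

Contact has now built up properly (N≈7, Fy −1.8). I'll try one more small step before moving away.

Request:
{"name": "drive_tool", "arguments": {
  "steps": [
    [[0, -0.1, 0.04], 0, 0],
    [[0, -0.2, 0.04], 0, 0],
    [[0, -0.3, 0.02], 0, 0],
    [[0, -0.4, 0], 0, 0],
    [[0, -0.4, 0], 0, 0]
  ]
}}

```text
time: 50.03
tool_pos: [0.6219, -0.4405, 0.1593]
tool_rot: [0.003, 1.0, 0.0, 0.001]
wrist_force: [-1.9, -6.2, 9.1]
opening: 0.0378
```

```bash
python3 go.py u 0 -.4 0 0; python3 - <<'E'
from h import *
F=grab("p35")
cv2.imwrite("pics/p35a.png",cv2.resize(np.ascontiguousarray(F["scene"]["color"][180:480,40:340,::-1]),None,fx=2,fy=2))
E
```

```text
t 50.03 cmd [ 0.62   -0.4389  0.1558  0.    ] meas [ 0.6219 -0.4405  0.1593] 0.03 q6 -44.1 F [-1.9248 -6.2444  9.1167] open 0.0378
```

View pics/p35a.png

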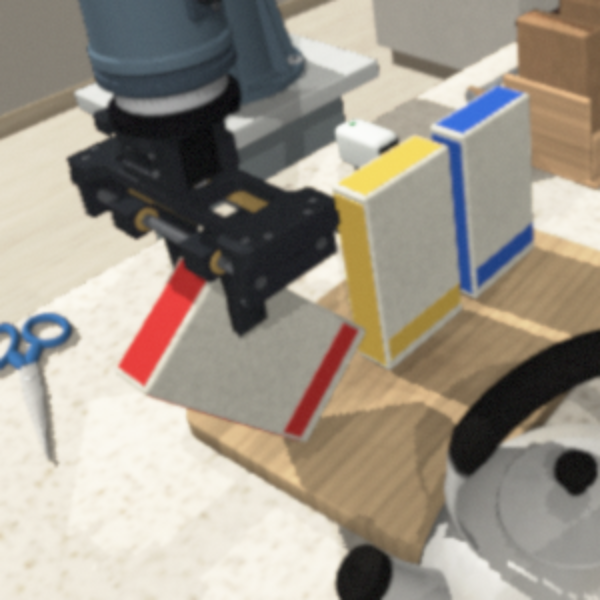

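The foot now sticks (Fy/N≈0.5) and the pack rotates. I'll continue to a lean of about 0.4, then lift and shift so it doesn't touch yellow.

Request:
{"name": "drive_tool", "arguments": {
  "steps": [
    [[0, -0.12, -0.02], 0, 0],
    [[0, -0.24, -0.04], 0, 0],
    [[0, -0.36, -0.05], 0, 0],
    [[0, -0.48, -0.06], 0, 0],
    [[0, -0.6, -0.06], 0, 0],
    [[0, -0.72, -0.06], 0, 0],
    [[0, -0.84, -0.06], 0, 0],
    [[0, -0.84, -0.06], 0, 0]
  ]
}}

```text
time: 50.8
tool_pos: [0.6219, -0.4057, 0.1608]
tool_rot: [0.002, 1.0, 0.0, 0.001]
wrist_force: [-0.2, -2.6, 7.3]
opening: 0.0378
```

```bash
python3 go.py u 0 -.84 -.06 0; python3 - <<'E'
from h import *
F=grab("p36")
cv2.imwrite("pics/p36a.png",cv2.resize(np.ascontiguousarray(F["scene"]["color"][180:480,40:340,::-1]),None,fx=2,fy=2))
E
```

```text
t 50.8 cmd [ 0.62   -0.4053  0.1582  0.    ] meas [ 0.6219 -0.4057  0.1608] 0.05 q6 -42.2 F [-0.2185 -2.6086  7.3393] open 0.0378
```

View pics/p36a.png

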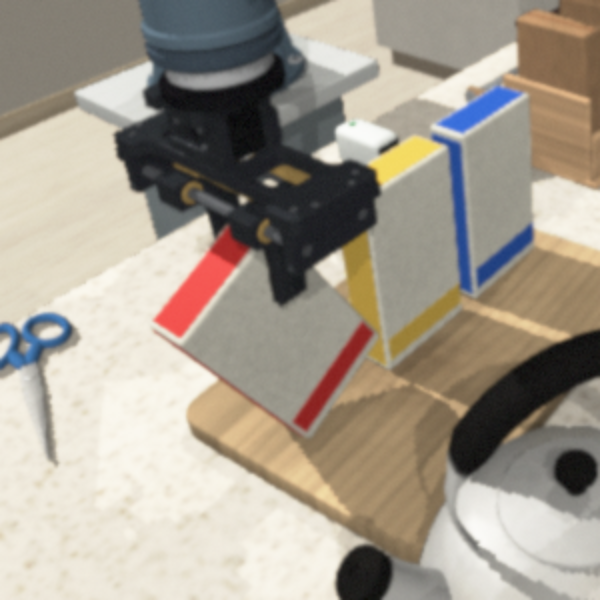

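Request:
{"name": "drive_tool", "arguments": {
  "steps": [
    [[0, 0.1, -0.3], 0, 0],
    [[0, 0.2, -0.5], 0, 0],
    [[0, 0.45, -0.5], 0, 0],
    [[0, 0.7, -0.4], 0, 0],
    [[0, 0.7, -0.2], 0, 0],
    [[0, 0.7, -0.1], 0, 0],
    [[0, 0.7, 0], 0, 0],
    [[0, 0.6, 0.03], 0, 0],
    [[0, 0.5, 0.03], 0, 0],
    [[0, 0.4, 0.03], 0, 0],
    [[0, 0.3, 0.03], 0, 0],
    [[0, 0.2, 0.03], 0, 0]
  ]
}}

```text
time: 51.9
tool_pos: [0.6207, -0.4148, 0.1589]
tool_rot: [0.002, 1.0, -0.0, -0.0]
wrist_force: [-2.8, -2.2, 5.8]
opening: 0.038
```

```bash
python3 go.py u 0 .2 .03 0; python3 - <<'E'
from h import *
F=grab("p37")
cv2.imwrite("pics/p37a.png",cv2.resize(np.ascontiguousarray(F["scene"]["color"][180:480,40:340,::-1]),None,fx=2,fy=2))
E
```

```text
t 51.9 cmd [ 0.62   -0.4133  0.157   0.    ] meas [ 0.6207 -0.4148  0.1589] -0.01 q6 -42.7 F [-2.7883 -2.2362  5.8223] open 0.038
```

View pics/p37a.png

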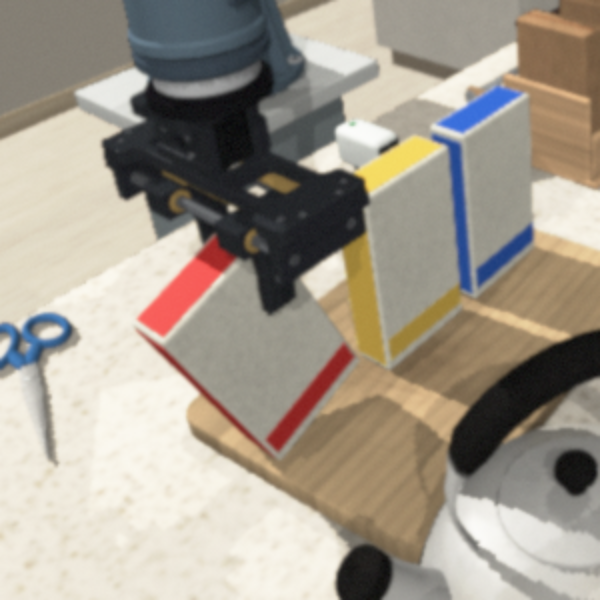

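Request:
{"name": "drive_tool", "arguments": {
  "steps": [
    [[0, -0.1, 0], 0, 0],
    [[0, -0.2, 0], 0, 0],
    [[0, -0.3, 0.01], 0, 0],
    [[0, -0.4, 0.02], 0, 0],
    [[0, -0.5, 0.04], 0, 0],
    [[0, -0.6, 0.06], 0, 0],
    [[0, -0.7, 0.08], 0, 0],
    [[0, -0.8, 0.1], 0, 0],
    [[0, -0.9, 0.12], 0, 0],
    [[0, -1.0, 0.15], 0, 0],
    [[0, -1.1, 0.18], 0, 0],
    [[0, -1.2, 0.21], 0, 0]
  ]
}}

```text
time: 53.0
tool_pos: [0.6212, -0.3644, 0.1485]
tool_rot: [-0.0, 1.0, 0.0, 0.0]
wrist_force: [-0.1, -3.1, 2.4]
opening: 0.0379
```

```bash
python3 go.py u 0 -1.2 .21 0; python3 - <<'E'
from h import *
F=grab("p38")
cv2.imwrite("pics/p38a.png",cv2.resize(np.ascontiguousarray(F["scene"]["color"][180:480,40:340,::-1]),None,fx=2,fy=2))
E
```

```text
t 53.0 cmd [ 0.62   -0.3653  0.1486  0.    ] meas [ 0.6212 -0.3644  0.1485] 0.03 q6 -39.8 F [-0.0998 -3.0754  2.4061] open 0.0379
```

View pics/p38a.png

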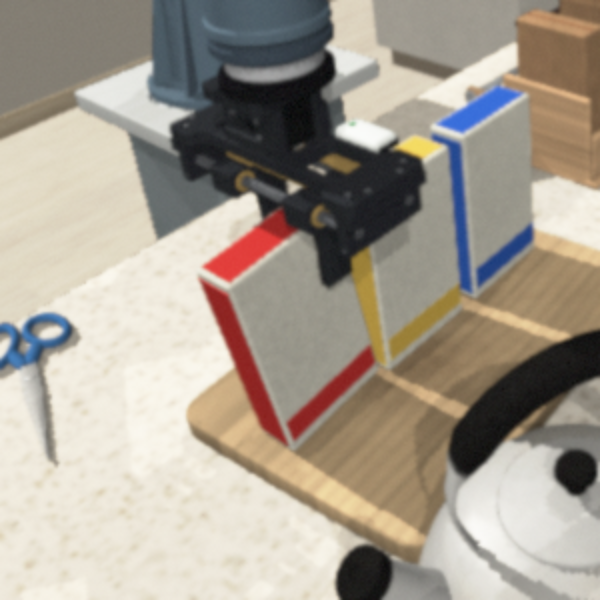

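Request:
{"name": "drive_tool", "arguments": {
  "steps": [
    [[0, 0.05, -0.2], 0, 0],
    [[0, 0.2, -0.35], 0, 0],
    [[0, 0.5, -0.35], 0, 0],
    [[0, 0.5, -0.2], 0, 0],
    [[0, 0.5, 0], 0, 0],
    [[0, 0.5, 0.08], 0, 0],
    [[0, 0.4, 0.12], 0, 0],
    [[0, 0.3, 0.13], 0, 0],
    [[0, 0.2, 0.15], 0, 0],
    [[0, 0.1, 0.17], 0, 0],
    [[0, 0, 0.19], 0, 0],
    [[0, -0.1, 0.2], 0, 0]
  ]
}}

```text
time: 54.1
tool_pos: [0.6211, -0.3608, 0.1404]
tool_rot: [0.0, 1.0, 0.0, -0.0]
wrist_force: [-0.2, -2.9, 2.5]
opening: 0.0375
```

```bash
python3 go.py u 0 -.1 .2 0; python3 - <<'E'
from h import *
F=grab("p39")
cv2.imwrite("pics/p39a.png",cv2.resize(np.ascontiguousarray(F["scene"]["color"][180:480,40:340,::-1]),None,fx=2,fy=2))
E
```

```text
t 54.1 cmd [ 0.62   -0.3613  0.1406  0.    ] meas [ 0.6211 -0.3608  0.1404] 0.02 q6 -39.6 F [-0.2425 -2.9416  2.4556] open 0.0375
```

View pics/p39a.png

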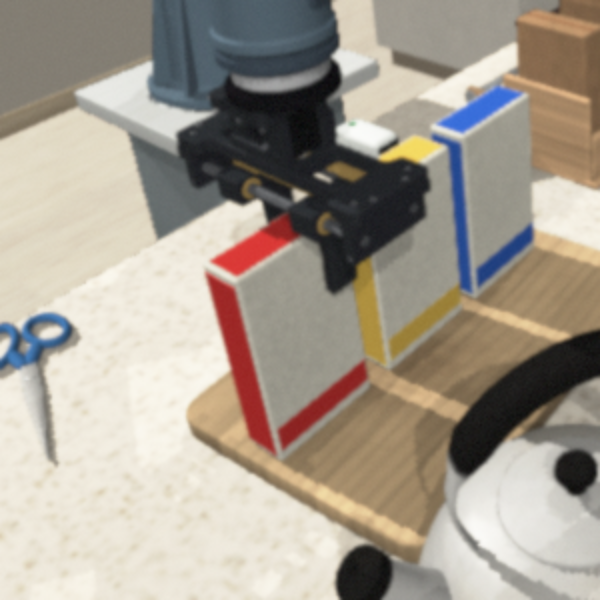

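Request:
{"name": "drive_tool", "arguments": {
  "steps": [
    [[0, -0.08, 0.04], 0, 0],
    [[0, -0.16, 0.08], 0, 0],
    [[0, -0.24, 0.13], 0, 0],
    [[0, -0.3, 0.18], 0, 0],
    [[0, -0.3, 0.22], 0, 0],
    [[0, -0.3, 0.22], 0, 0]
  ]
}}

```text
time: 54.7
tool_pos: [0.6221, -0.353, 0.1399]
tool_rot: [0.004, 1.0, 0.0, 0.002]
wrist_force: [-9.6, -3.8, 32.0]
opening: 0.0379
```

```bash
python3 go.py u 0 -.3 .22 0; python3 - <<'E'
from h import *
F=grab("p40")
cv2.imwrite("pics/p40a.png",cv2.resize(np.ascontiguousarray(F["scene"]["color"][180:480,40:340,::-1]),None,fx=2,fy=2))
E
```

```text
t 54.7 cmd [ 0.62   -0.3493  0.1318  0.    ] meas [ 0.6221 -0.353   0.1399] 0.01 q6 -38.9 F [-9.5553 -3.7926 31.9654] open 0.0379
```

View pics/p40a.png

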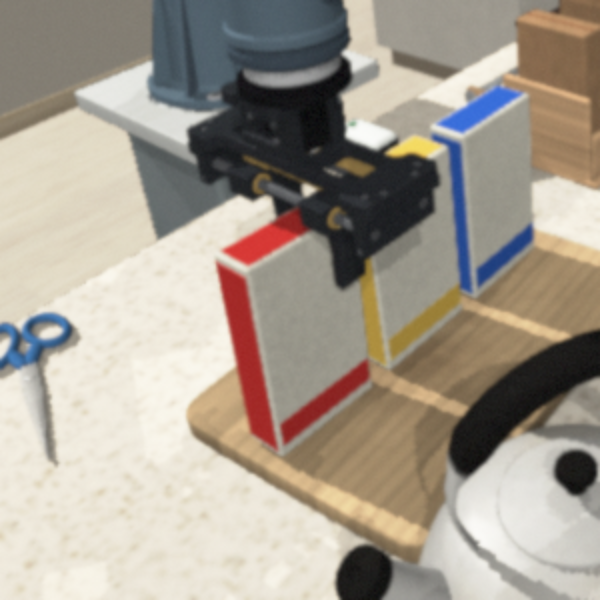

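Request:
{"name": "drive_tool", "arguments": {
  "steps": [
    [[0, 0, -0.1], 0, 0],
    [[0, 0, -0.17], 0, 0],
    [[0, 0, -0.17], 0, 0.6],
    [[0, 0, -0.17], 0, 0.7],
    [[0, 0, -0.17], 0, 0.7],
    [[0, 0, -0.17], 0, 0.7],
    [[0, 0, -0.6], 0, 0.7],
    [[0, 0, -1.2], 0, 0.7],
    [[0, 0, -2.0], 0, 0.7],
    [[0, 0, -2.8], 0, 0.7],
    [[0, 0, -3.4], 0, 0.7],
    [[0, 0, -3.4], 0, 0.7]
  ]
}}

```text
time: 55.8
tool_pos: [0.6233, -0.3501, 0.2748]
tool_rot: [0.003, 1.0, 0.0, 0.004]
wrist_force: [0.3, 0.3, 0.5]
opening: 0.062
```

```bash
python3 go.py u 0 0 -3.4 0 .43 -.02 .26 0; python3 - <<'E'
from h import *
F=grab("p41")
cv2.imwrite("pics/p41a.png",cv2.resize(np.ascontiguousarray(F["scene"]["color"][180:480,40:340,::-1]),None,fx=2,fy=2))
E
```

```text
t 55.8 cmd [ 0.62   -0.3493  0.2678  0.    ] meas [ 0.6233 -0.3501  0.2748] 0.05 q6 -38.9 F [0.2622 0.2828 0.4874] open 0.062
shift [-4.75 -8.23  0.19] turn -0.0 rows>= 9.1
```

View pics/p41a.png

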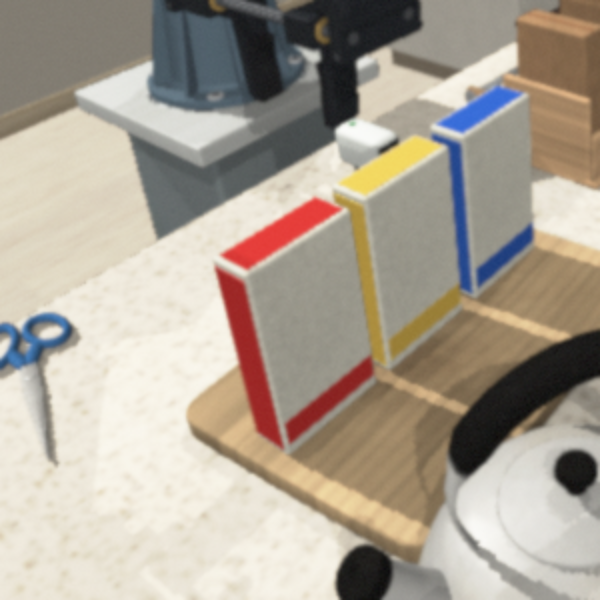

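All three packs stand. I'll move the arm aside for a clean look and pre-turn the gripper for the scanner.

Request:
{"name": "drive_tool", "arguments": {
  "steps": [
    [[-0.4, -0.8, -0.3], 1.4, 0.7],
    [[-0.9, -1.7, -0.3], 2.8, 0.7],
    [[-1.4, -2.6, -0.3], 4.2, 0.7],
    [[-1.9, -3.5, -0.3], 5.6, 0.7],
    [[-2.4, -4.4, -0.3], 7, 0.7],
    [[-2.9, -5.3, -0.3], 8.4, 0.7],
    [[-3.4, -6.2, -0.3], 9.8, 0.7],
    [[-3.9, -7.1, -0.3], 11.2, 0.7],
    [[-4.4, -8.0, -0.3], 12.6, 0.7],
    [[-4.9, -8.9, -0.3], 14, 0.7],
    [[-5.4, -9.8, -0.3], 15.4, 0.7],
    [[-5.8, -10.6, -0.3], 16.8, 0.7]
  ]
}}

```text
time: 56.9
tool_pos: [0.389, 0.0722, 0.2778]
tool_rot: [0.001, 0.75, -0.661, -0.002]
wrist_force: [-0.2, 0.1, 1.0]
opening: 0.0621
```

Request:
{"name": "drive_tool", "arguments": {
  "steps": [
    [[0, 0, 0], 0, 0.7],
    [[0, 0, 0], 0, 0.7]
  ]
}}

```text
time: 57.07
tool_pos: [0.3901, 0.0719, 0.2784]
tool_rot: [0.001, 0.754, -0.657, -0.001]
wrist_force: [0.7, -0.7, 0.2]
opening: 0.0616
```

```bash
python3 go.py u -5.8 -10.6 -.3 16.8; python3 - <<'E'
from h import *
F=grab("p42")
cv2.imwrite("pics/p42a.png",cv2.resize(np.ascontiguousarray(F["scene"]["color"][180:420,100:360,::-1]),None,fx=3,fy=2.5))
cv2.imwrite("pics/p42b.png",cv2.resize(np.ascontiguousarray(F["top"]["color"][200:370,340:540,::-1]),None,fx=3.5,fy=3.5))
E
```

```text
t 57.07 cmd [  0.388    0.0747   0.2798 -84.    ] meas [0.3901 0.0719 0.2784] -82.16 q6 75.3 F [ 0.7196 -0.6931  0.2062] open 0.0616
```

View pics/p42b.png

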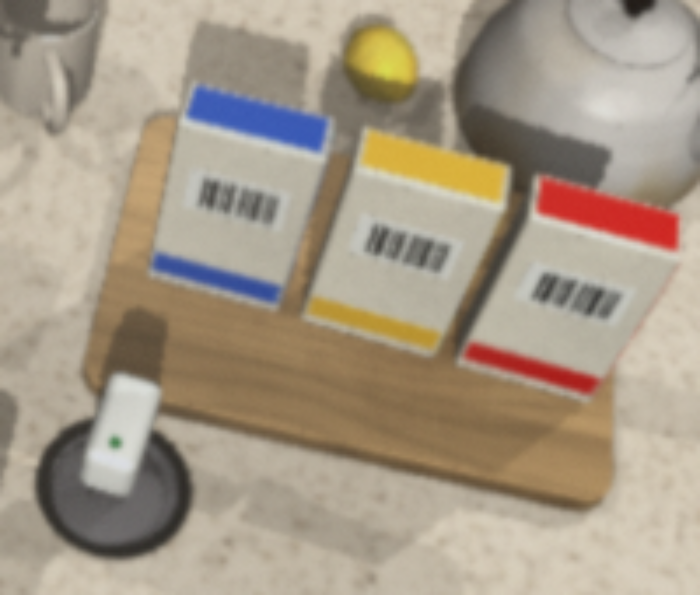

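View pics/scene_p42.png

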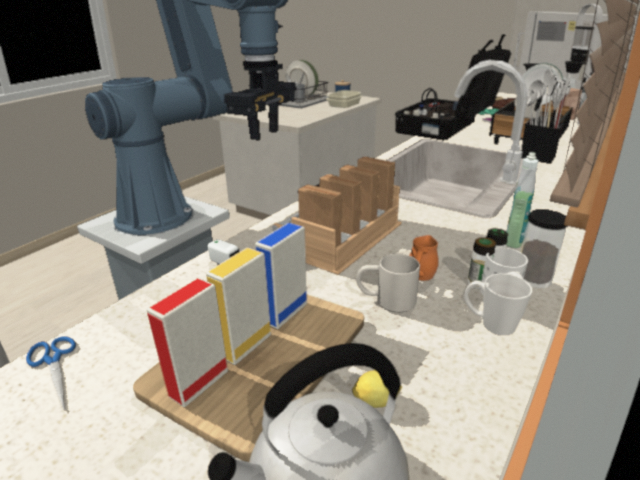

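```bash
python3 - <<'E'
from packs import *
np.set_printoptions(precision=4,suppress=True)
F=grab(); f=F["top"]
for n in("red","yellow","blue"):
    for c in("top","scene"):
        r=optics.pinpoint("label_"+n,F[c])
        for q in r[:2]: print(n,c,np.round(q["position"],1),round(q["confidence"],2),onz(F[c],q["position"],.132)[:2])
t=lambda u,v:(340+u/3.5-.5,200+v/3.5-.5)
C={"blue":[(150,274),(279,305),(183,119),(320,152),(194,86),(331,120)],"yellow":[(305,318),(434,355),(357,172),(500,208),(366,128),(511,163)],"red":[(458,363),(588,400),(530,216),(675,250),(538,176),(681,213)]}
M=[(D,W,0),(-D,W,0),(D,W,H),(-D,W,H),(D,-W,H),(-D,-W,H)]
for n,u in C.items():
    o=[("top",t(*a),m) for a,m in zip(u,M)]
    p,r=fitpack(o,F); print(n,p,np.degrees(p[2]),np.abs(r).max(1).round(1)); lab=T2(p)(np.array([[0,W,.132]]))[0]; print("  label",lab)
for n in("scanner","scanner_pad"):
    for c in F:
        r=optics.pinpoint(n,F[c]); print(n,c,[ (np.round(q["position"],1),round(q["confidence"],2),onz(F[c],q["position"],0.003)[:2]) for q in r[:1]])
E
```

```text
red top [500.6 282. ] 0.56 [ 0.603  -0.3761]
red scene [179.8 324.5] 0.94 [ 0.601  -0.3816]
red scene [284.2 309.6] 0.24 [ 0.7073 -0.2661]
yellow top [458.5 273.2] 0.75 [ 0.5948 -0.2825]
yellow scene [231.3 291.5] 0.82 [ 0.6045 -0.2761]
blue top [407.  256.4] 0.55 [ 0.6014 -0.163 ]
blue scene [273.3 259.2] 0.95 [ 0.5958 -0.158 ]
blue scene [346.7 240.9] 0.7 [ 0.6715 -0.0248]
blue [ 0.6232 -0.163   1.6104] 92.2667629083748 [0.7 1.  1.2 2.7 2.8 2.6]
  label [ 0.6043 -0.1637  0.132 ]
yellow [ 0.6206 -0.2748  1.5992] 91.62653104303423 [1.1 0.8 0.8 2.4 1.  0.8]
  label [ 0.6016 -0.2753  0.132 ]
red [ 0.6215 -0.3819  1.5974] 91.5234912414746 [1.5 0.5 0.6 2.6 1.9 1.5]
  label [ 0.6025 -0.3824  0.132 ]
scanner scene [(array([235.6, 259.3]), 0.16, array([ 0.3736, -0.0449]))]
scanner top [(array([371.5, 341.3]), 0.71, array([ 0.4365, -0.1389]))]
scanner_pad scene [(array([228.4, 291.2]), 0.53, array([ 0.4547, -0.1514]))]
scanner_pad top [(array([375., 337.]), 0.8, array([ 0.4499, -0.1435]))]
```

```bash
python3 - <<'E'
from h import *
F=grab("p43"); f=F["top"]["color"]
cv2.imwrite("pics/p43c.png",cv2.resize(np.ascontiguousarray(f[295:365,345:400,::-1]),None,fx=10,fy=8,interpolation=cv2.INTER_CUBIC))
# colour masks: bottom band lines of label faces
hsv=cv2.cvtColor(np.ascontiguousarray(f),cv2.COLOR_RGB2HSV).astype(int)
for n,(lo,hi) in {"blue":(105,130),"yellow":(18,32),"red":(170,181)}.items():
    m=(((hsv[...,0]>=lo)&(hsv[...,0]<=hi))|((n=="red")&(hsv[...,0]<5)))&(hsv[...,1]>130)&(hsv[...,2]>70)
    m[:, :370]=0; m[:230]*=(np.arange(640)>0)
    k,l,st,ce=cv2.connectedComponentsWithStats(m.astype(np.uint8))
    for i in range(1,k):
        if st[i,4]>80 and 370<ce[i,0]<540 and 215<ce[i,1]<320:
            ys,xs=np.where(l==i); 
            print(n,st[i],ce[i].round(2),cv2.minAreaRect(np.c_[xs,ys].astype(np.float32)))
E
```

```text
blue [394 225  39  18 321] [413.14 233.44] ((413.1425476074219, 233.4585723876953), (37.86860275268555, 8.449176788330078), 14.743562698364258)
blue [385 273  34  13 121] [401.88 279.09] ((401.40570068359375, 278.8302001953125), (34.75221633911133, 3.5713741779327393), 15.945395469665527)
yellow [439 208  20  20 312] [448.79 217.45] ((448.5, 217.5), (19.0, 19.0), 90.0)
yellow [444 238  40  19 383] [463.87 247.03] ((463.6470947265625, 246.9117889404297), (40.01837158203125, 10.186494827270508), 14.03624439239502)
yellow [429 285  36  14 172] [446.47 291.8 ] ((446.4056701660156, 291.8302001953125), (36.675270080566406, 4.67025899887085), 15.945395469665527)
red [494 251  40  20 415] [513.55 260.6 ] ((513.621826171875, 260.56158447265625), (41.8595085144043, 10.1704683303833), 15.52410888671875)
red [473 298  38  14 185] [491.62 304.85] ((491.40570068359375, 304.8301696777344), (38.04887008666992, 4.944979667663574), 15.94539737701416)
```

View pics/p43c.png

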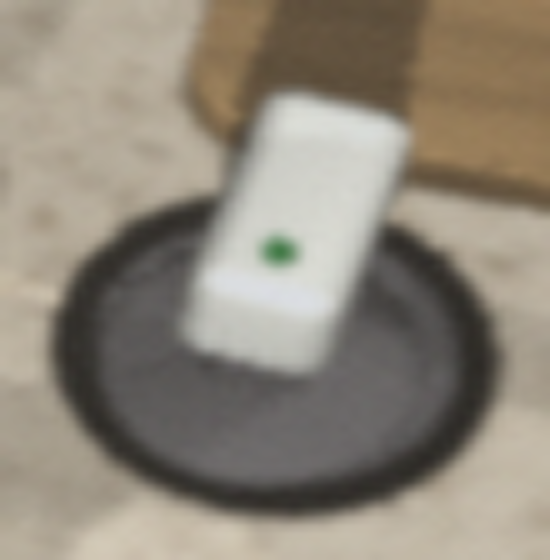

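```bash
python3 - <<'E'
from h import *
np.set_printoptions(precision=4,suppress=True)
F=grab("p44"); f=F["top"]
c=lambda u,v:(345+u/10-.5,295+v/8-.5)
print("pad",onz(f,c(276,353),.003))
for n,uv in (("FL",(258,97)),("FR",(412,125)),("BL",(195,285)),("BR",(345,305)),("ctr",(300,203))): print(n,onz(f,c(*uv),.104))
# sides at mid-lines for yaw
a=onz(f,c(258,97),.104);b=onz(f,c(195,285),.104);d=onz(f,c(412,125),.104);e=onz(f,c(345,305),.104)
print(np.degrees(np.arctan2(*(a-b)[[1,0]])),np.degrees(np.arctan2(*(d-e)[[1,0]])))
import subprocess
E
python3 - <<'E'
import sys; sys.path.insert(0,'.')
from h import *
F={"top":optics.grab_frame("top")}
for p in ([.4425,-.138,-.02],[.4425,-.138,0.02]):
    ts=T2(p); S=boxsegs(ts,-.033,.033,-.017,.017,.062,.104,(0,0,255))
    a=np.linspace(0,2*np.pi,40)
    for r,z,c in((.052,.003,(255,0,0)),(.037,.003,(255,255,0))):
        P=ts(np.c_[r*np.cos(a),r*np.sin(a),0*a+z]); S+=[(P[i],P[i+1],c) for i in range(39)]
    draw(F["top"],S,(345,295,400,365),8,f"pics/s{int(p[2]*100)}.png")
E
```

```text
pad [ 0.4436 -0.1383  0.003 ]
FL [ 0.4625 -0.1183  0.104 ]
FR [ 0.4653 -0.1519  0.104 ]
BL [ 0.4032 -0.1215  0.104 ]
BR [ 0.4081 -0.1525  0.104 ]
ctr [ 0.4341 -0.1356  0.104 ]
3.133191494888851 0.6448390755515475
```

View pics/s-2.png

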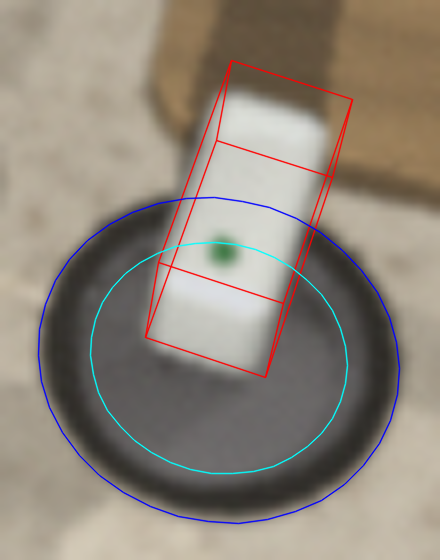

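View pics/s2.png

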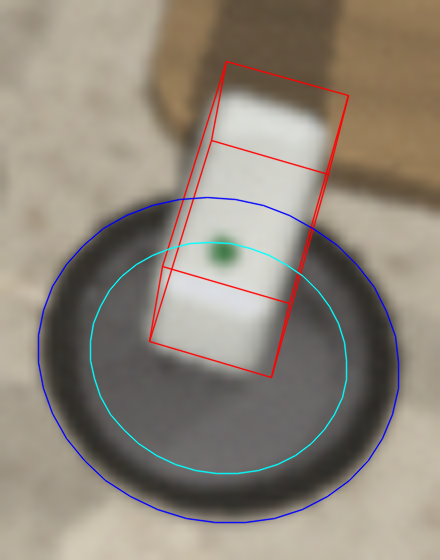

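The scanner fit agrees with the pad centre at (0.443,−0.138), yaw about +1°. I'll approach and grip the head.

```bash
echo "[0.3890,0.0722,0.2785,-82.3]">cmd.json; python3 go.py .4425 -.138 .16 -89 .4425 -.138 .067 -89
```

```text
t 58.02 cmd [  0.389    0.0722   0.2785 -82.3   ] meas [0.3915 0.0705 0.28  ] -82.44 q6 75.4 F [0.0615 0.5492 0.0437] open 0.0616
shift [ 5.39 -0.62  2.96] turn 1.34 rows>= 5.9
shift [ 5.39 -0.62  5.29] turn 1.34 rows>= 7.3
```

Request:
{"name": "drive_tool", "arguments": {
  "steps": [
    [[0.7, -0.1, 0.2], 0.3, 0.7],
    [[1.5, -0.2, 0.5], 0.6, 0.7],
    [[2.3, -0.3, 1.0], 1, 0.7],
    [[3.1, -0.35, 1.5], 1.34, 0.7],
    [[3.9, -0.45, 2.0], 1.34, 0.7],
    [[4.7, -0.55, 2.5], 1.34, 0.7],
    [[5.2, -0.6, 2.9], 1.34, 0.7],
    [[5.39, -0.62, 2.96], 1.34, 0.7],
    [[5.39, -0.62, 2.96], 1.34, 0.7],
    [[5.39, -0.62, 2.96], 1.34, 0.7]
  ]
}}

```text
time: 58.85
tool_pos: [0.4445, -0.1396, 0.162]
tool_rot: [-0.0, 0.712, -0.702, -0.0]
wrist_force: [0.3, 0.5, -0.5]
opening: 0.0618
```

```bash
python3 go.py u 5.39 -.62 2.96 1.34; python3 - <<'E'
from h import *
F=grab("p45")
p=sensors.observe()["tool_pos"]; print(proj(F["top"],p),proj(F["scene"],p))
cv2.imwrite("pics/p45b.png",cv2.resize(np.ascontiguousarray(F["top"]["color"][270:370,330:430,::-1]),None,fx=5,fy=5))
cv2.imwrite("pics/p45a.png",cv2.resize(np.ascontiguousarray(F["scene"]["color"][180:330,160:310,::-1]),None,fx=4,fy=4))
E
```

```text
t 58.85 cmd [  0.4425  -0.1381   0.1601 -89.    ] meas [ 0.4445 -0.1396  0.162 ] -89.18 q6 57.1 F [ 0.3025  0.523  -0.4869] open 0.0618
[[380.64511009 301.57574247]] [[220.50224601 220.89904454]]
```

View pics/p45b.png

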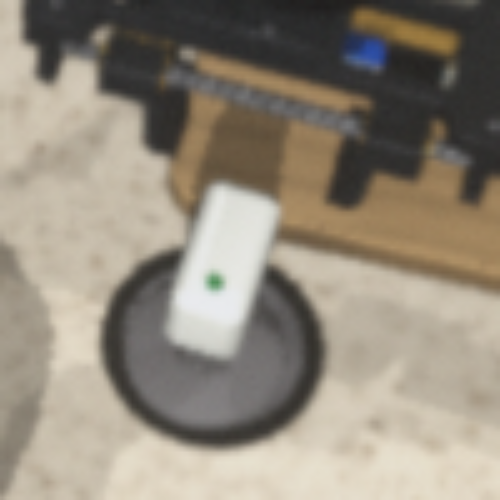

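View pics/p45a.png

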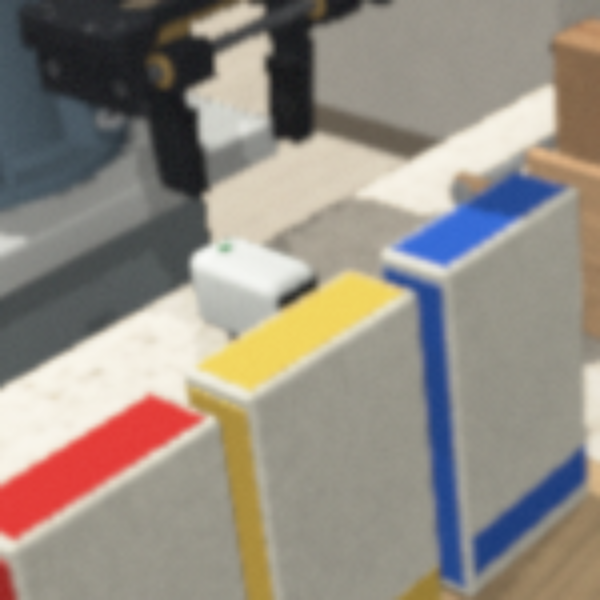

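Request:
{"name": "drive_tool", "arguments": {
  "steps": [
    [[0, 0, 0.3], 0, 0.7],
    [[0, 0, 0.8], 0, 0.7],
    [[0, 0, 1.3], 0, 0.7],
    [[0, 0, 1.8], 0, 0.7],
    [[0, 0, 2.1], 0, 0.7],
    [[0, 0, 2.3], 0, 0.7],
    [[0, 0, 2.3], 0, 0.7]
  ]
}}

```text
time: 59.53
tool_pos: [0.4439, -0.1387, 0.069]
tool_rot: [0.0, 0.713, -0.701, -0.001]
wrist_force: [0.2, -0.5, -0.0]
opening: 0.0617
```

```bash
python3 go.py u 0 0 2.3 0; python3 - <<'E'
from h import *
F=grab("p46")
cv2.imwrite("pics/p46b.png",cv2.resize(np.ascontiguousarray(F["top"]["color"][270:370,330:430,::-1]),None,fx=5,fy=5))
E
```

```text
t 59.53 cmd [  0.4425  -0.1381   0.0681 -89.    ] meas [ 0.4439 -0.1387  0.069 ] -89.07 q6 57.0 F [ 0.2432 -0.5362 -0.0051] open 0.0617
```

View pics/p46b.png

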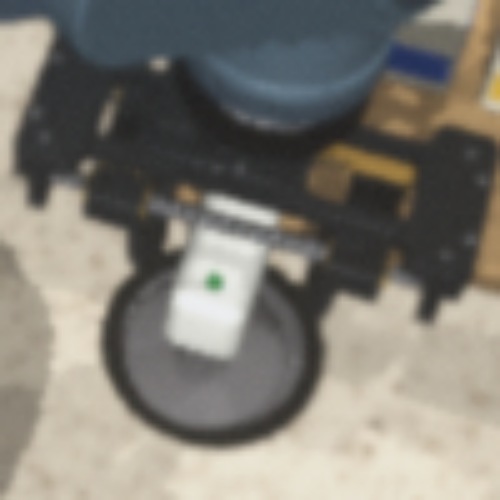

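Straddling the head. I'll close and lift.

Request:
{"name": "drive_tool", "arguments": {
  "steps": [
    [[0, 0, 0], 0, 0.4],
    [[0, 0, 0], 0, 0.2],
    [[0, 0, 0], 0, 0],
    [[0, 0, 0], 0, 0],
    [[0, 0, 0], 0, 0],
    [[0, 0, 0], 0, 0],
    [[0, 0, -0.2], 0, 0],
    [[0, 0, -0.5], 0, 0],
    [[0, 0, -0.9], 0, 0],
    [[0, 0, -1.3], 0, 0],
    [[0, 0, -1.5], 0, 0],
    [[0, 0, -1.5], 0, 0]
  ]
}}

```text
time: 60.63
tool_pos: [0.4455, -0.1408, 0.1314]
tool_rot: [-0.0, 0.712, -0.702, 0.002]
wrist_force: [0.7, 0.4, -2.5]
opening: 0.0342
```

```bash
python3 go.py u 0 0 -1.5 0; python3 - <<'E'
from h import *
np.set_printoptions(precision=4,suppress=True)
F=grab("p47")
for n in("scan_window","scanner"):
    o=pin(F,n); print(n,[(a,b.round(1),round(c,2)) for a,b,c in o])
    if len(o)==2: print(tri([(F[a],b) for a,b,c in o]))
cv2.imwrite("pics/p47b.png",cv2.resize(np.ascontiguousarray(F["top"]["color"][250:370,330:430,::-1]),None,fx=5,fy=5))
cv2.imwrite("pics/p47a.png",cv2.resize(np.ascontiguousarray(F["scene"]["color"][180:330,160:310,::-1]),None,fx=4,fy=4))
E
```

```text
t 60.63 cmd [  0.4425  -0.1381   0.1281 -89.    ] meas [ 0.4455 -0.1408  0.1314] -89.15 q6 57.0 F [ 0.7103  0.4337 -2.5221] open 0.0342
scan_window [('scene', array([227.5, 230.2]), 0.68), ('top', array([384.5, 294.2]), 0.69)]
(array([ 0.4701, -0.1434,  0.1519]), np.float64(0.003415054682222957))
scanner [('scene', array([346.6, 238.7]), 0.73), ('top', array([376.9, 328. ]), 0.7)]
(array([ 0.5574, -0.0587,  0.0554]), np.float64(0.18181943684087595))
```

View pics/p47a.png

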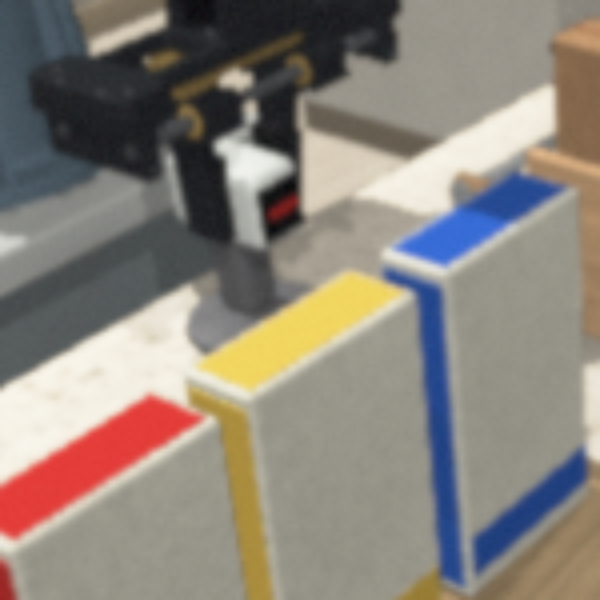

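View pics/p47b.png

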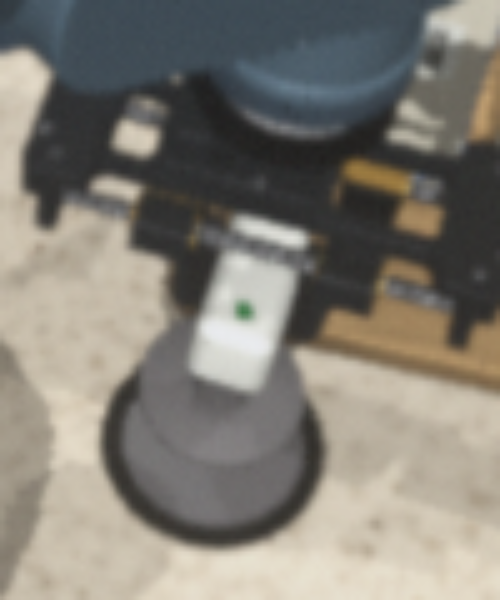

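```bash
python3 - <<'E'
from h import *
np.set_printoptions(precision=4,suppress=True)
F=grab()
def ony(f,uv,y):
    o,d=ray(f,uv); return o+d*(y-o[1])/d[1]
for uv in((231.2,231.2),(227.5,230.2)): print(ony(F["scene"],uv,-.1395))
# model: window at TCP x+.035 -> project
p=sensors.observe()["tool_pos"]; print(p)
for dx in(.03,.035,.04): print(dx,proj(F["scene"],[p[0]+dx,-.1395,.143]))
E
python3 go.py .44 -.381 .1171 -89.5 .4775 -.381 .1171 -89.5
```

```text
[ 0.4729 -0.1395  0.1474]
[ 0.4625 -0.1395  0.1467]
[ 0.444  -0.1398  0.1288]
0.03 [[231.8429 233.3005]]
0.035 [[233.6564 233.9322]]
0.04 [[235.4808 234.5677]]
t 61.03 cmd [  0.4425  -0.1381   0.1281 -89.    ] meas [ 0.444  -0.1398  0.1288] -89.15 q6 57.0 F [-0.0212 -0.1571 -2.9156] open 0.0339
shift [6.07 0.17 0.28] turn 0.1 rows>= 5.8
shift [ 6.09 -0.77  0.28] turn 0.1 rows>= 5.9
```

Request:
{"name": "drive_tool", "arguments": {
  "steps": [
    [[0.4, 0.1, 0], 0, 0],
    [[1.0, 0.2, 0.1], 0, 0],
    [[1.7, 0.2, 0.2], 0.1, 0],
    [[2.4, 0.2, 0.3], 0.1, 0],
    [[3.1, 0.2, 0.3], 0.1, 0],
    [[3.8, 0.2, 0.3], 0.1, 0],
    [[4.5, 0.2, 0.3], 0.1, 0],
    [[5.2, 0.1, 0.3], 0.1, 0],
    [[5.7, -0.2, 0.3], 0.1, 0],
    [[6.0, -0.5, 0.3], 0.1, 0],
    [[6.09, -0.78, 0.3], 0.1, 0],
    [[6.09, -0.78, 0.3], 0.1, 0]
  ]
}}

```text
time: 62.03
tool_pos: [0.4805, -0.3844, 0.117]
tool_rot: [-0.0, 0.709, -0.705, 0.0]
wrist_force: [0.3, 0.1, -2.3]
opening: 0.0343
```

```bash
python3 go.py u 6.09 -.78 .3 .1; python3 - <<'E'
from h import *
F=grab("p48")
np.set_printoptions(precision=4,suppress=True)
for n in("scan_window","label_red"):
    o=pin(F,n); print(n,[(a,b.round(1),round(c,2)) for a,b,c in o])
    if len(o)==2: print(tri([(F[a],b) for a,b,c in o]))
cv2.imwrite("pics/p48a.png",cv2.resize(np.ascontiguousarray(F["scene"]["color"][180:480,40:340,::-1]),None,fx=2,fy=2))
cv2.imwrite("pics/p48b.png",cv2.resize(np.ascontiguousarray(F["top"]["color"][220:380,380:560,::-1]),None,fx=4,fy=3.7))
E
```

```text
t 62.03 cmd [  0.4779  -0.3812   0.1161 -89.5   ] meas [ 0.4805 -0.3844  0.117 ] -89.69 q6 40.0 F [ 0.3295  0.0762 -2.3017] open 0.0343
scan_window [('scene', array([138.5, 304.2]), 0.97), ('top', array([498.8, 320.7]), 0.82)]
(array([ 0.5031, -0.3836,  0.1302]), np.float64(0.0009032619726694416))
label_red [('scene', array([180. , 320.7]), 0.74), ('top', array([501.7, 281.9]), 0.57)]
(array([ 0.5998, -0.378 ,  0.1367]), np.float64(0.001248119005925004))
```

View pics/p48a.png

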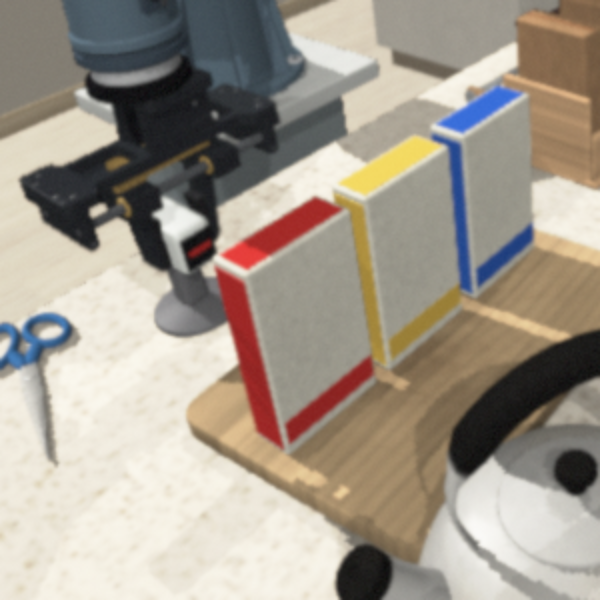

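View pics/p48b.png

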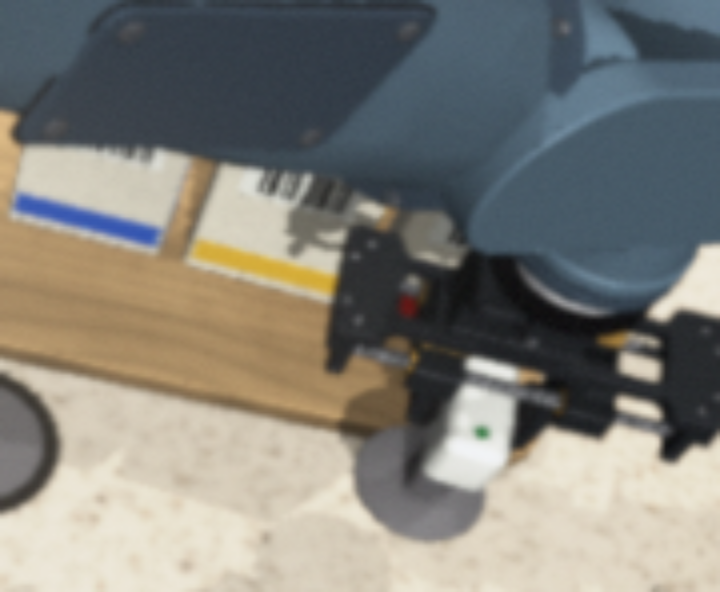

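```bash
python3 - <<'E'
from h import *
F=grab()
ts=T2([.4795,-.383,0.005]); S=boxsegs(ts,-.033,.033,-.017,.017,.111,.153,(0,0,255))
a=np.linspace(0,2*np.pi,40)
P=ts(np.c_[.037*np.cos(a),.037*np.sin(a),0*a+.053]); S+=[(P[i],P[i+1],(255,0,0)) for i in range(39)]
S+=[(*ts([[0,0,.05],[0,0,.15]]),(0,255,0))]
draw(F["top"],S,(450,270,530,370),7,"pics/q1.png"); draw(F["scene"],S,(90,250,190,370),5,"pics/q2.png")
E
```

```text
(no output)
```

View pics/q1.png

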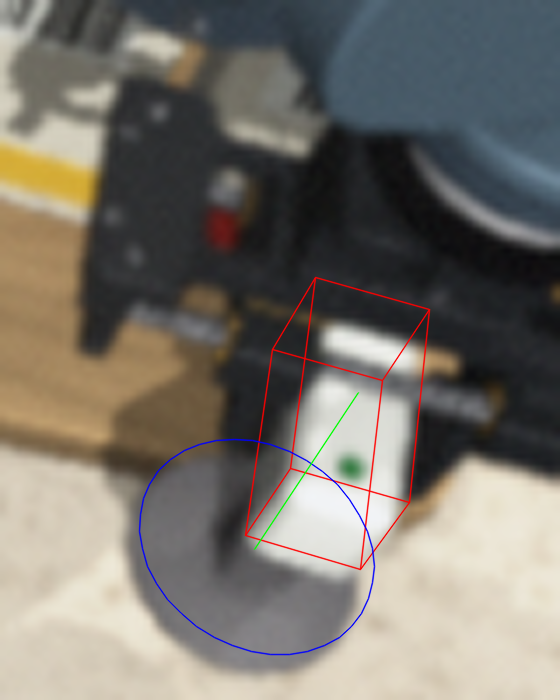

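View pics/q2.png

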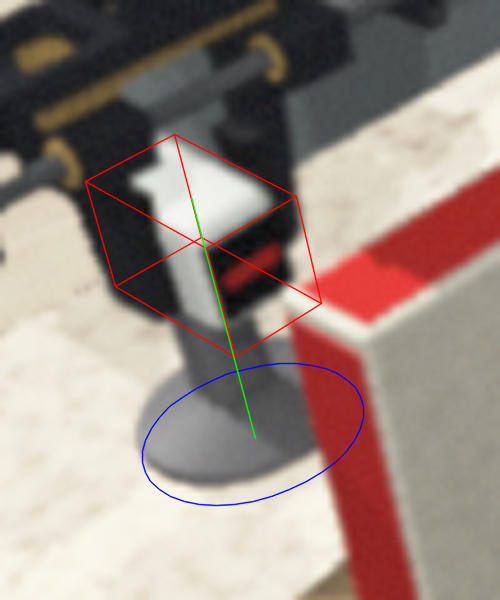

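```bash
python3 - <<'E'
from h import *
np.set_printoptions(precision=4,suppress=True)
F=grab()
a=np.linspace(0,2*np.pi,180)
def ext(p):
    P=np.c_[p[0]+.037*np.cos(a),p[1]+.037*np.sin(a),0*a+p[2]]
    t=proj(F["top"],P)+.5; s=proj(F["scene"],P)+.5
    return np.array([t[:,0].min(),t[:,1].max(),s[:,0].min(),s[:,1].max()])
m=np.array([450+130/7,270+672/7,90+138/5,250+485/5])
q=least_squares(lambda p:ext(p)-m,[.475,-.383,.053]); print("foot",q.x,q.fun)
# window: centre in scene (258,268)/5
o=pin(F,"scan_window"); print([(n,b,c) for n,b,c in o],tri([(F[n],b) for n,b,c in o]))
print(tri([(F["scene"],(90+258/5-.5,250+268/5-.5)),(F["top"],o[-1][1])]))
print(sensors.observe()["tool_pos"])
E
```

```text
foot [ 0.472  -0.3796  0.0552] [-0.3992 -0.2897 -0.3574  0.1221]
[('scene', array([139.7, 304.3]), 0.74), ('top', array([499.8, 318.6]), 0.74)] (array([ 0.5076, -0.3844,  0.1322]), np.float64(0.000557051109215821))
(array([ 0.5076, -0.383 ,  0.1331]), np.float64(0.0012801579386880868))
[ 0.4792 -0.383   0.1177]
```

The foot fit and the triangulated window agree: the scanner's axis is 7 mm behind the TCP and the window is at x≈0.507. I'll move 5 mm closer and hold.

Request:
{"name": "drive_tool", "arguments": {
  "steps": [
    [[-0.03, -0.12, 0], 0, 0],
    [[-0.03, -0.12, 0], 0, 0],
    [[-0.03, -0.12, 0], 0, 0],
    [[-0.03, -0.12, 0], 0, 0],
    [[-0.03, -0.12, 0], 0, 0],
    [[-0.03, -0.12, 0], 0, 0],
    [[-0.03, -0.12, 0], 0, 0],
    [[-0.03, -0.12, 0], 0, 0],
    [[-0.03, -0.12, 0], 0, 0],
    [[-0.03, -0.12, 0], 0, 0],
    [[-0.03, -0.12, 0], 0, 0],
    [[-0.03, -0.12, 0], 0, 0]
  ]
}}

```text
time: 63.63
tool_pos: [0.484, -0.3819, 0.1176]
tool_rot: [0.0, 0.709, -0.705, -0.0]
wrist_force: [-0.7, 0.2, -2.8]
opening: 0.0339
```

```bash
python3 go.py u -.03 -.12 0 0; python3 - <<'E'
from h import *
np.set_printoptions(precision=4,suppress=True)
F=grab("p49")
for n in("scan_window","label_red"):
    o=pin(F,n); print(n,[(a,b.round(1),round(c,2)) for a,b,c in o], tri([(F[a],b) for a,b,c in o]) if len(o)==2 else "")
E
```

```text
t 63.63 cmd [  0.4827  -0.3799   0.1161 -89.5   ] meas [ 0.484  -0.3819  0.1176] -89.65 q6 40.4 F [-0.7375  0.2304 -2.8115] open 0.0339
scan_window [('scene', array([143.4, 305.7]), 0.68), ('top', array([498.8, 315.7]), 0.86)] (array([ 0.5145, -0.3821,  0.1312]), np.float64(0.0010878520249669415))
label_red [('scene', array([180.3, 324.9]), 0.96), ('top', array([400.6, 278.4]), 0.74)] (array([ 0.5356, -0.2402,  0.0691]), np.float64(0.12246119808478395))
```

Request:
{"name": "drive_tool", "arguments": {
  "steps": [
    [[0, 0, 0], 0, 0],
    [[0, 0, 0], 0, 0],
    [[0, 0, 0], 0, 0],
    [[0, 0, 0], 0, 0],
    [[0, 0, 0], 0, 0],
    [[0, 0, 0], 0, 0],
    [[0, 0, 0], 0, 0],
    [[0, 0, 0], 0, 0],
    [[0, 0, 0], 0, 0],
    [[0, 0, 0], 0, 0],
    [[0, 0, 0], 0, 0],
    [[0, 0, 0], 0, 0]
  ]
}}

```text
time: 64.93
tool_pos: [0.484, -0.3819, 0.1175]
tool_rot: [-0.0, 0.709, -0.705, -0.0]
wrist_force: [0.4, 0.4, -3.1]
opening: 0.0342
```

Request:
{"name": "drive_tool", "arguments": {
  "steps": [
    [[0, 0, 0], 0, 0],
    [[0, 0, 0], 0, 0],
    [[0, 0, 0], 0, 0],
    [[0, 0, 0], 0, 0],
    [[0, 0, 0], 0, 0],
    [[0, 0, 0], 0, 0],
    [[0, 0, 0], 0, 0],
    [[0, 0, 0], 0, 0],
    [[0, 0, 0], 0, 0],
    [[0, 0, 0], 0, 0],
    [[0, 0, 0], 0, 0],
    [[0, 0, 0], 0, 0]
  ]
}}

```text
time: 65.93
tool_pos: [0.4841, -0.3819, 0.1176]
tool_rot: [-0.0, 0.709, -0.705, 0.0]
wrist_force: [-0.0, 0.2, -3.5]
opening: 0.0342
```

Red was held steady for over 3 s, with the window measured at (0.5145,−0.382,0.131). Now yellow.

Request:
{"name": "drive_tool", "arguments": {
  "steps": [
    [[-0.3, 0, 0], 0, 0],
    [[-0.7, 0, 0], 0, 0],
    [[-1.2, 0, 0], 0, 0],
    [[-1.7, 0, 0], -0.1, 0],
    [[-2.2, 0, 0], -0.12, 0],
    [[-2.5, 0, 0], -0.12, 0],
    [[-2.67, 0, 0], -0.12, 0],
    [[-2.67, 0, 0], -0.12, 0],
    [[-2.67, 0, 0], -0.12, 0]
  ]
}}

```text
time: 66.68
tool_pos: [0.4837, -0.2753, 0.1179]
tool_rot: [0.0, 0.713, -0.701, 0.0]
wrist_force: [0.6, 0.8, -2.8]
opening: 0.0345
```

```bash
python3 go.py u -2.67 0 0 -.12; python3 - <<'E'
from h import *
np.set_printoptions(precision=4,suppress=True)
F=grab("p50")
for n in("scan_window","label_yellow"):
    o=pin(F,n); print(n,[(a,b.round(1),round(c,2)) for a,b,c in o], tri([(F[a],b) for a,b,c in o]) if len(o)==2 else "")
cv2.imwrite("pics/p50b.png",cv2.resize(np.ascontiguousarray(F["top"]["color"][220:380,360:540,::-1]),None,fx=4,fy=3.7))
E
```

```text
t 66.68 cmd [  0.4818  -0.2731   0.1161 -88.9   ] meas [ 0.4837 -0.2753  0.1179] -89.02 q6 47.2 F [ 0.5927  0.8121 -2.8184] open 0.0345
scan_window [('scene', array([194.4, 273.4]), 0.85), ('top', array([450.4, 301.6]), 0.58)] (array([ 0.5137, -0.2762,  0.1344]), np.float64(0.0019680412828522714))
label_yellow [('scene', array([235.7, 290.4]), 0.89), ('top', array([436.7, 336.4]), 0.23)] (array([ 0.5037, -0.2366,  0.0494]), np.float64(0.0671968635428104))
```

View pics/p50b.png

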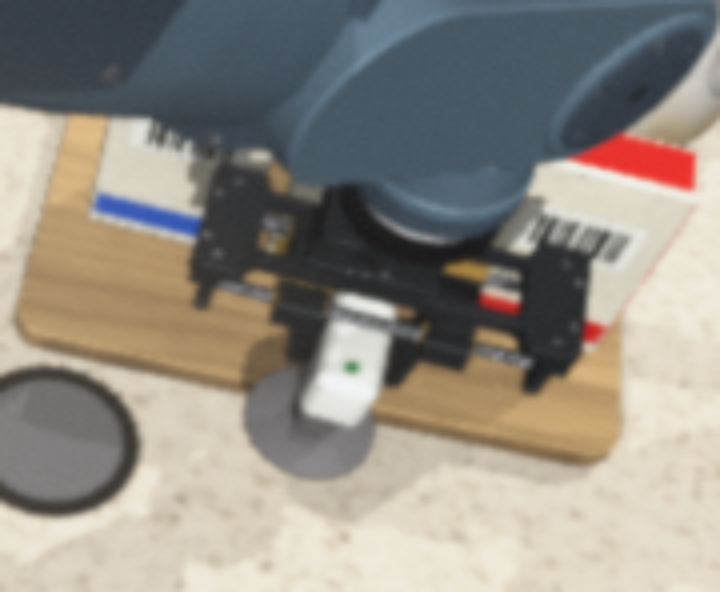

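Well placed: window at (0.514,−0.276,0.134), label at (0.602,−0.275,0.132). I'll hold.

Request:
{"name": "drive_tool", "arguments": {
  "steps": [
    [[0, 0, 0], 0, 0],
    [[0, 0, 0], 0, 0],
    [[0, 0, 0], 0, 0],
    [[0, 0, 0], 0, 0],
    [[0, 0, 0], 0, 0],
    [[0, 0, 0], 0, 0],
    [[0, 0, 0], 0, 0],
    [[0, 0, 0], 0, 0],
    [[0, 0, 0], 0, 0],
    [[0, 0, 0], 0, 0],
    [[0, 0, 0], 0, 0],
    [[0, 0, 0], 0, 0]
  ]
}}

```text
time: 67.98
tool_pos: [0.4834, -0.2751, 0.1176]
tool_rot: [-0.0, 0.713, -0.701, -0.0]
wrist_force: [0.4, 0.6, -3.4]
opening: 0.034
```

Request:
{"name": "drive_tool", "arguments": {
  "steps": [
    [[0, 0, 0], 0, 0],
    [[0, 0, 0], 0, 0],
    [[0, 0, 0], 0, 0],
    [[0, 0, 0], 0, 0],
    [[0, 0, 0], 0, 0],
    [[0, 0, 0], 0, 0],
    [[0, 0, 0], 0, 0],
    [[0, 0, 0], 0, 0],
    [[0, 0, 0], 0, 0],
    [[0, 0, 0], 0, 0],
    [[0, 0, 0], 0, 0],
    [[0, 0, 0], 0, 0]
  ]
}}

```text
time: 68.98
tool_pos: [0.4834, -0.2751, 0.1176]
tool_rot: [0.0, 0.713, -0.701, 0.0]
wrist_force: [-0.2, -0.1, -2.5]
opening: 0.034
```

Request:
{"name": "drive_tool", "arguments": {
  "steps": [
    [[0, 0, 0], 0, 0],
    [[0, 0, 0], 0, 0],
    [[0, 0, 0], 0, 0],
    [[0, 0, 0], 0, 0],
    [[0, 0, 0], 0, 0],
    [[0, 0, 0], 0, 0],
    [[0, 0, 0], 0, 0],
    [[0, 0, 0], 0, 0],
    [[0, 0, 0], 0, 0],
    [[0, 0, 0], 0, 0],
    [[0, 0, 0], 0, 0],
    [[0, 0, 0], 0, 0]
  ]
}}

```text
time: 69.98
tool_pos: [0.4834, -0.2751, 0.1176]
tool_rot: [0.0, 0.713, -0.701, 0.0]
wrist_force: [0.1, 0.6, -2.2]
opening: 0.0341
```

Request:
{"name": "drive_tool", "arguments": {
  "steps": [
    [[-0.3, 0, 0], 0, 0],
    [[-0.7, 0, 0], 0, 0],
    [[-1.2, 0, 0], 0, 0],
    [[-1.7, -0.03, 0], -0.1, 0],
    [[-2.2, -0.06, 0], -0.14, 0],
    [[-2.5, -0.08, 0], -0.14, 0],
    [[-2.69, -0.08, 0], -0.14, 0],
    [[-2.69, -0.08, 0], -0.14, 0],
    [[-2.69, -0.08, 0], -0.14, 0]
  ]
}}

```text
time: 70.73
tool_pos: [0.485, -0.1672, 0.1177]
tool_rot: [0.0, 0.718, -0.696, 0.0]
wrist_force: [-0.4, -0.7, -2.7]
opening: 0.0341
```

```bash
python3 go.py u -2.69 -.08 0 -.14; python3 - <<'E'
from h import *
np.set_printoptions(precision=4,suppress=True)
F=grab("p51")
for n in("scan_window","label_blue"):
    o=pin(F,n); print(n,[(a,b.round(1),round(c,2)) for a,b,c in o], tri([(F[a],b) for a,b,c in o]) if len(o)==2 else "")
cv2.imwrite("pics/p51b.png",cv2.resize(np.ascontiguousarray(F["top"]["color"][220:380,340:540,::-1]),None,fx=3.7,fy=3.7))
E
```

```text
t 70.73 cmd [  0.4829  -0.1655   0.1161 -88.2   ] meas [ 0.485  -0.1672  0.1177] -88.29 q6 56.0 F [-0.3511 -0.6814 -2.694 ] open 0.0341
scan_window [('scene', array([233.8, 249.7]), 0.62)] 
label_blue [('scene', array([275.7, 259.7]), 0.72), ('top', array([238.8, 284. ]), 0.65)] (array([ 0.4249,  0.1397, -0.0079]), np.float64(0.11746220281588148))
```

View pics/p51b.png

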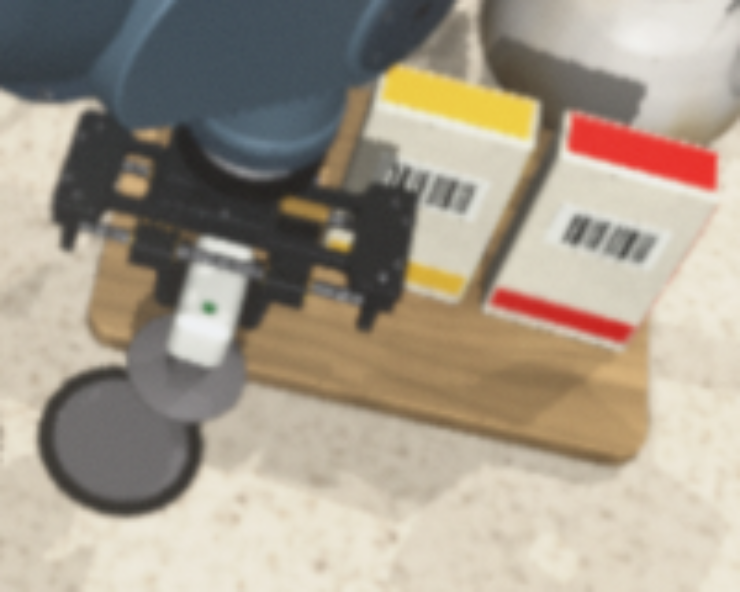

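In position for blue. I'll hold.

Request:
{"name": "drive_tool", "arguments": {
  "steps": [
    [[0, 0, 0], 0, 0],
    [[0, 0, 0], 0, 0],
    [[0, 0, 0], 0, 0],
    [[0, 0, 0], 0, 0],
    [[0, 0, 0], 0, 0],
    [[0, 0, 0], 0, 0],
    [[0, 0, 0], 0, 0],
    [[0, 0, 0], 0, 0],
    [[0, 0, 0], 0, 0],
    [[0, 0, 0], 0, 0],
    [[0, 0, 0], 0, 0],
    [[0, 0, 0], 0, 0]
  ]
}}

```text
time: 72.03
tool_pos: [0.4848, -0.1674, 0.1176]
tool_rot: [0.0, 0.717, -0.697, 0.0]
wrist_force: [-0.1, -0.5, -2.2]
opening: 0.0339
```

Request:
{"name": "drive_tool", "arguments": {
  "steps": [
    [[0, 0, 0], 0, 0],
    [[0, 0, 0], 0, 0],
    [[0, 0, 0], 0, 0],
    [[0, 0, 0], 0, 0],
    [[0, 0, 0], 0, 0],
    [[0, 0, 0], 0, 0],
    [[0, 0, 0], 0, 0],
    [[0, 0, 0], 0, 0],
    [[0, 0, 0], 0, 0],
    [[0, 0, 0], 0, 0],
    [[0, 0, 0], 0, 0],
    [[0, 0, 0], 0, 0]
  ]
}}

```text
time: 73.03
tool_pos: [0.4848, -0.1674, 0.1175]
tool_rot: [0.0, 0.717, -0.697, -0.0]
wrist_force: [-0.4, 0.3, -3.0]
opening: 0.0342
```

Request:
{"name": "drive_tool", "arguments": {
  "steps": [
    [[0, 0, 0], 0, 0],
    [[0, 0, 0], 0, 0],
    [[0, 0, 0], 0, 0],
    [[0, 0, 0], 0, 0],
    [[0, 0, 0], 0, 0],
    [[0, 0, 0], 0, 0],
    [[0, 0, 0], 0, 0],
    [[0, 0, 0], 0, 0],
    [[0, 0, 0], 0, 0],
    [[0, 0, 0], 0, 0],
    [[0, 0, 0], 0, 0],
    [[0, 0, 0], 0, 0]
  ]
}}

```text
time: 74.03
tool_pos: [0.4848, -0.1674, 0.1176]
tool_rot: [0.0, 0.717, -0.697, 0.0]
wrist_force: [-0.2, -0.1, -2.7]
opening: 0.0341
```

```bash
python3 - <<'E'
from h import *
np.set_printoptions(precision=4,suppress=True)
F=grab("p52")
ce=[]
# pad circle fit from the visible rim now that the scanner is off it
f=F["top"]["color"]; 
for n in F:
    cv2.imwrite(f"pics/p52{n}.png",cv2.resize(np.ascontiguousarray(F[n]["color"][(295 if n=='top' else 240):(375 if n=='top' else 320),(340 if n=='top' else 190):(420 if n=='top' else 270),::-1]),None,fx=7,fy=7,interpolation=cv2.INTER_CUBIC))
    print(n,[(q["position"],q["confidence"],onz(F[n],q["position"],.003)) for q in optics.pinpoint("scanner_pad",F[n])[:1]])
E
```

```text
scene []
top [([371.1, 338.6], 0.95, array([ 0.4429, -0.1361,  0.003 ]))]
```

View pics/p52top.png

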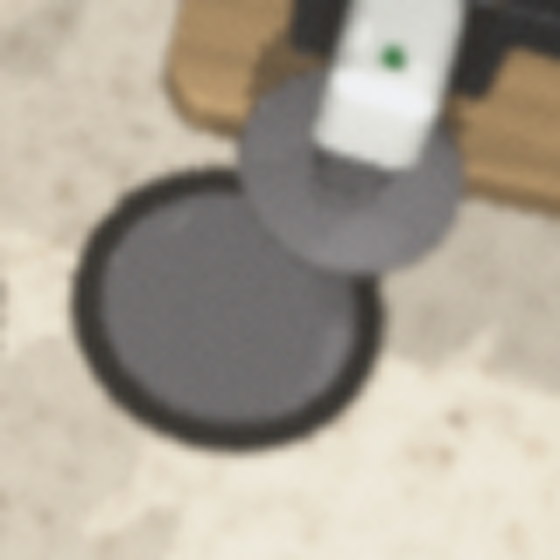

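View pics/p52scene.png

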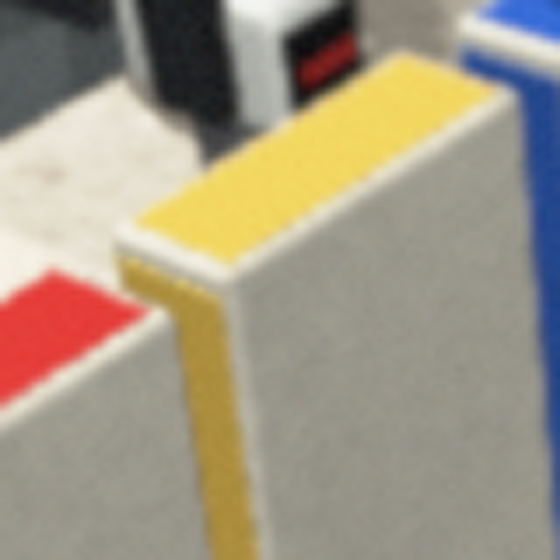

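Blue was held for over 3 s. Next I'll fit the pad circle and the foot circle so I can park the scanner centred.

```bash
python3 - <<'E'
from h import *
np.set_printoptions(precision=4,suppress=True)
F=grab(); f=F["top"]; a=np.linspace(0,2*np.pi,240)
def fit(r,z,obs,x0):
    def g(p):
        t=proj(f,np.c_[p[0]+r*np.cos(a),p[1]+r*np.sin(a),0*a+z])+.5; t=(t-[340,295])*7
        v={"l":t[:,0].min(),"r":t[:,0].max(),"b":t[:,1].max(),"t":t[:,1].min()}
        return [v[k]-o for k,o in obs.items()]
    q=least_squares(g,x0); return q.x,q.fun
print("pad",fit(.052,.003,{"l":73,"r":384,"b":451,"t":168},[.443,-.138]))
for z in(.051,.054): print("foot",z,fit(.037,z,{"l":240,"r":465,"b":276},[.477,-.167]))
print(sensors.observe()["tool_pos"])
E
```

```text
pad (array([ 0.4449, -0.1381]), array([-2.2302,  2.2419,  0.3757, -0.5765]))
foot 0.051 (array([ 0.4784, -0.165 ]), array([-2.3   ,  2.3094, -0.1099]))
foot 0.054 (array([ 0.4767, -0.1651]), array([-2.6805,  2.6914, -0.1285]))
[ 0.4848 -0.1674  0.1175]
```

Request:
{"name": "drive_tool", "arguments": {
  "steps": [
    [[-0.2, 0.3, 0], 0, 0],
    [[-0.5, 0.6, 0], 0, 0],
    [[-0.7, 0.8, 0], 0, 0],
    [[-0.7, 0.8, 0], 0, 0],
    [[-0.7, 0.8, 0.3], 0, 0],
    [[-0.7, 0.8, 0.6], 0, 0],
    [[-0.7, 0.8, 0.8], 0, 0],
    [[-0.7, 0.8, 0.95], 0, 0],
    [[-0.7, 0.8, 1.0], 0, 0],
    [[-0.7, 0.8, 1.0], 0, 0]
  ]
}}

```text
time: 75.17
tool_pos: [0.4519, -0.1403, 0.0771]
tool_rot: [0.0, 0.717, -0.697, -0.0]
wrist_force: [0.1, 0.1, -2.5]
opening: 0.0338
```

```bash
python3 go.py u -.7 .8 1.0 0; python3 - <<'E'
from h import *
F=grab("p53"); f=F["top"]
cv2.imwrite("pics/p53b.png",cv2.resize(np.ascontiguousarray(f["color"][295:375,340:420,::-1]),None,fx=8,fy=7.4,interpolation=cv2.INTER_CUBIC))
E
```

```text
t 75.17 cmd [  0.45    -0.1385   0.0761 -88.2   ] meas [ 0.4519 -0.1403  0.0771] -88.35 q6 56.7 F [ 0.0548  0.0653 -2.5124] open 0.0338
```

View pics/p53b.png

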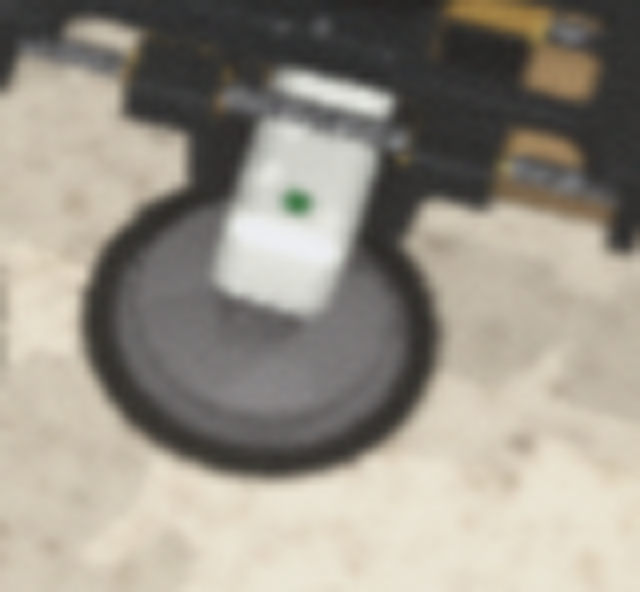

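Request:
{"name": "drive_tool", "arguments": {
  "steps": [
    [[0, 0.04, 0.05], 0, 0],
    [[0, 0.04, 0.1], 0, 0],
    [[0, 0.04, 0.15], 0, 0],
    [[0, 0.04, 0.18], 0, 0],
    [[0, 0.04, 0.2], 0, 0],
    [[0, 0.04, 0.2], 0, 0]
  ]
}}

```text
time: 75.77
tool_pos: [0.4508, -0.1404, 0.0699]
tool_rot: [-0.0, 0.717, -0.697, 0.0]
wrist_force: [-0.2, 2.1, 2.2]
opening: 0.0343
```

```bash
python3 go.py u 0 .04 .2 0; python3 - <<'E'
from h import *
F=grab("p54"); f=F["top"]
cv2.imwrite("pics/p54b.png",cv2.resize(np.ascontiguousarray(f["color"][295:375,340:420,::-1]),None,fx=8,fy=7.4,interpolation=cv2.INTER_CUBIC))
E
```

```text
t 75.77 cmd [  0.4484  -0.1385   0.0681 -88.2   ] meas [ 0.4508 -0.1404  0.0699] -88.35 q6 56.6 F [-0.2111  2.0548  2.2061] open 0.0343
```

View pics/p54b.png

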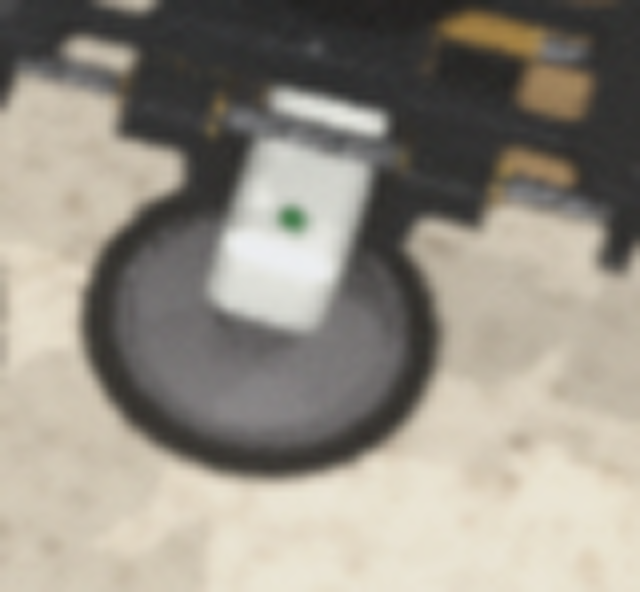

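```bash
python3 - <<'E'
from h import *
F=grab(); f=F["top"]
for x,y in((.4449,-.1381),(.4436,-.1383)):
    for dx in(0,-.01,-.02): print((x,y),dx,proj(f,[x+dx,y,.104]))
print("now dot",(292/8+340-.5,218/7.4+295-.5),"orig dot",(280/10+345-.5,250/8+295-.5))
print(onz(f,(376,324),.104),onz(f,(372.5,325.75),.104),sensors.observe()["tool_pos"])
for t in ("top_p2","top_p12","top_p28","top_p30","top_p42","top_p44","top_p45"):
    im=cv2.imread(f"pics/{t}.png")
    if im is None: continue
    a=im[300:345,350:400].astype(int); m=(a[...,1]>a[...,2]+25)&(a[...,1]>a[...,0]+15)
    ys,xs=np.where(m); print(t,(xs.mean()+350 if len(xs) else None),(ys.mean()+300 if len(xs) else None),len(xs))
im=f["color"][300:345,350:400].astype(int); m=(im[...,1]>im[...,0]+25)&(im[...,1]>im[...,2]+15); ys,xs=np.where(m); print("now",xs.mean()+350,ys.mean()+300)
E
```

```text
(0.4449, -0.1381) 0 [[376.99878897 316.03969006]]
(0.4449, -0.1381) -0.01 [[375.74600349 319.91977152]]
(0.4449, -0.1381) -0.02 [[374.47692693 323.84550363]]
(0.4436, -0.1383) 0 [[376.92752226 316.56929004]]
(0.4436, -0.1383) -0.01 [[375.67313478 320.45558203]]
(0.4436, -0.1383) -0.02 [[374.40242798 324.38760446]]
now dot (376.0, 323.9594594594595) orig dot (372.5, 325.75)
[ 0.42562828 -0.14122139  0.104     ] [ 0.41912496 -0.13540822  0.104     ] [ 0.45075586 -0.14038351  0.06993542]
top_p2 372.2857142857143 326.0 7
top_p12 372.3333333333333 325.8888888888889 9
top_p28 372.5 326.0 8
top_p30 372.3333333333333 325.8888888888889 9
top_p42 372.5 326.0 8
top_p44 372.5 326.0 8
top_p45 372.5 326.0 8
now 376.0 324.0
```

Request:
{"name": "drive_tool", "arguments": {
  "steps": [
    [[0, 0, 0], 0, 0.5],
    [[0, 0, 0], 0, 0.6],
    [[0, 0, 0], 0, 0.7],
    [[0, 0, 0], 0, 0.7],
    [[0, 0, 0], 0, 0.7],
    [[0, 0, -0.4], 0, 0.7],
    [[0, 0, -1.0], 0, 0.7],
    [[0, 0, -1.7], 0, 0.7],
    [[0, 0, -2.5], 0, 0.7],
    [[0, 0, -3.2], 0, 0.7],
    [[-1.0, 0, -3.6], 0, 0.7],
    [[-2.0, 0, -3.6], 0, 0.7]
  ]
}}

```text
time: 76.97
tool_pos: [0.4505, -0.0622, 0.2179]
tool_rot: [-0.001, 0.716, -0.699, 0.004]
wrist_force: [1.8, 0.1, -0.5]
opening: 0.0617
```

```bash
python3 go.py u -2 0 -3.6 0; python3 - <<'E'
from h import *
np.set_printoptions(precision=4,suppress=True)
F=grab("p55"); f=F["top"]
g=f["color"][295:375,340:420,::-1]
big=cv2.resize(np.ascontiguousarray(g),None,fx=8,fy=7.4,interpolation=cv2.INTER_CUBIC).astype(float)
big=np.clip((big-30)*2.2,0,255).astype(np.uint8); cv2.imwrite("pics/p55b.png",big)
im=f["color"][300:345,350:400].astype(int); m=(im[...,1]>im[...,0]+25)&(im[...,1]>im[...,2]+15); ys,xs=np.where(m); print("dot",xs.mean()+350,ys.mean()+300)
for n in("scan_window","scanner","scanner_pad"):
    o=pin(F,n); print(n,[(a,b.round(1),round(c,2),onz(F[a],b,.003)[:2]) for a,b,c in o], tri([(F[a],b) for a,b,c in o]) if len(o)==2 else "")
E
```

```text
t 76.97 cmd [  0.4459  -0.0586   0.2121 -88.2   ] meas [ 0.4505 -0.0622  0.2179] -88.62 q6 65.8 F [ 1.7623  0.1386 -0.4972] open 0.0617
dot 374.1818181818182 323.8181818181818
scan_window [('scene', array([239.6, 257.4]), 0.91, array([ 0.3754, -0.033 ])), ('top', array([377.6, 308. ]), 0.63, array([ 0.5272, -0.1285]))] (array([ 0.4781, -0.1317,  0.0839]), np.float64(0.002148743020114874))
scanner [('scene', array([345.9, 240.5]), 0.41, array([0.5452, 0.1799])), ('top', array([370.5, 342.1]), 0.95, array([ 0.4338, -0.1373]))] (array([ 0.5359, -0.047 ,  0.0375]), np.float64(0.19679022612704267))
scanner_pad [('top', array([371.7, 333.2]), 0.9, array([ 0.4568, -0.1336]))]
```

View pics/p55b.png

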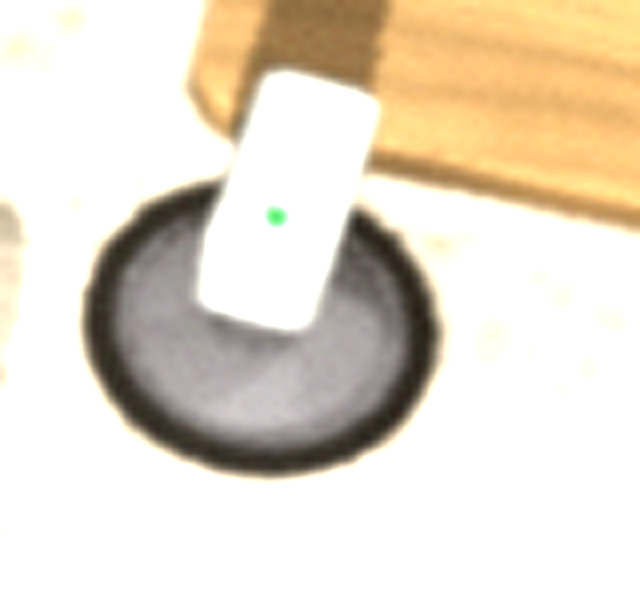

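View pics/scene_p55.png

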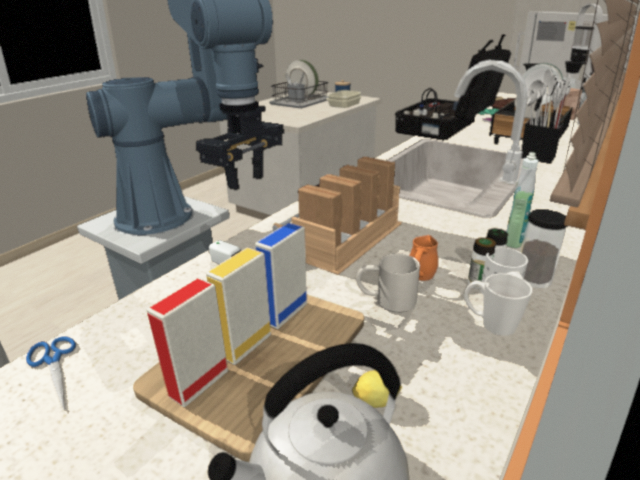

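```bash
python3 - <<'E'
from h import *
F={"top":optics.grab_frame("top")}
ts=T2([.4442,-.1382,.02]); S=boxsegs(ts,-.033,.033,-.017,.017,.062,.104,(0,0,255))
a=np.linspace(0,2*np.pi,60)
for r,z,c in((.052,.003,(255,0,0)),(.037,.003,(255,255,0))):
    P=ts(np.c_[r*np.cos(a),r*np.sin(a),0*a+z]); S+=[(P[i],P[i+1],c) for i in range(59)]
draw(F["top"],S,(345,295,400,365),8,"pics/s5.png")
b=cv2.imread("pics/s5.png").astype(float); cv2.imwrite("pics/s5.png",np.clip((b-20)*1.6,0,255))
E
```

```text
[ WARN:0@2.280] global loadsave.cpp:1063 imwrite_ Unsupported depth image for selected encoder is fallbacked to CV_8U.
```

View pics/s5.png

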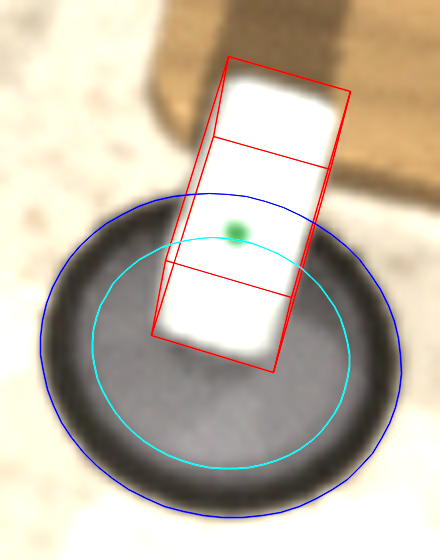

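```bash
python3 - <<'E'
from h import *
F=grab("p56")
E
```

```text
(no output)
```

View pics/top_p56.png

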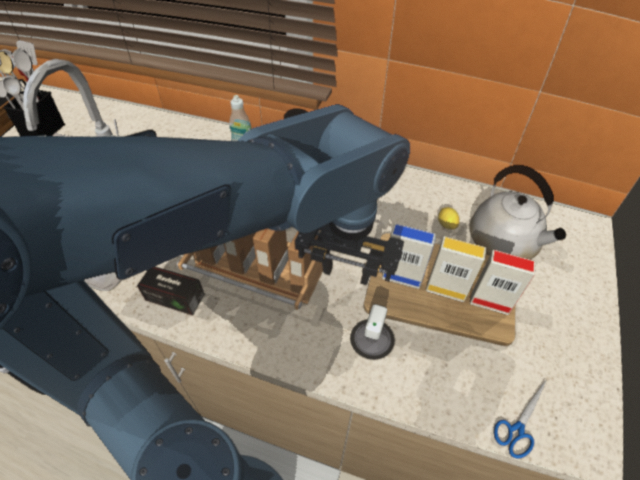

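The last picture shows the packs standing on the board at about (412,255), (457,270) and (503,282). The scanner is centred on its pad at (373,338), the brown packs are in the rack, and the tea box is where it was. Nothing touches the robot.

```bash
python3 -c "
from cell import robot
print(robot.sign_off())"
```

```text
the job is handed in; nothing more can be done
None
```

The job is handed in at about 77 s of the 210 s. All three marked packs were present. They were tipped out of the rack and now stand upright on the board, labels facing the robot.

**Scans:** red, then yellow, then blue were each held steady for about 3 s or more. The window was measured about 88 mm from the red and yellow labels, with heights agreeing to a few millimetres. For blue only the arm's own position confirmed it, because the top camera couldn't see the window.

**Last checks:**
- The scanner stands on its pad, centred to about 2–3 mm.
- The last pictures show all four plain packs in the rack, although the arm partly covered them in the top view.
- The jug and mug look untouched in the final scene picture, and the tea box in the final top picture.
- The robot was touching nothing at hand-in.

**What went wrong or disagreed:**
- **Blue pack:** while I was standing yellow up, its foot slipped and pushed blue partly off the board edge. I regripped blue and set it back fully on the board.
- **Yellow and red:** yellow's slipping foot meant I turned it upright against the board's end edge. Red needed two short lifts so it would not touch yellow.
- **Scanner tilt:** when I released it on the pad, the head shifted about 4 mm sideways. It may have been tilted about 2° during the scans.
- **Pack angles:** the camera fits and the gripper readings of the packs' turn differed by about 1–1.5°, so "square on" is only certain to about that.

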